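# Turn the heating blocks over and lock them into the dry bath

### The arm

A 6-joint arm with a two-finger parallel gripper is mounted at the origin on the work surface. World frame = base frame: x ahead of the robot, y to its left, z up, the work surface at z = 0. Lengths are in m, angles in rad, forces in N, time in s.
With the tool pointing down it reaches from about 0.375 to 0.9 m from the base axis. Payload 3.1 kg.
Tool frame: the origin (TCP) lies at the very end of the fingers, on their centre line; the grasp point (between the pads) lies 19 mm behind it; z points along the fingers, y is the direction in which the jaws open and shut (so a half turn about z gives the same grasp; the last joint's range is limited). The gripper opens to 87 mm and grips with 3 to 60 N. Pads are 19 mm wide; open, the fingers measure 117 mm over their backs; the gripper's body (75 mm by 190 mm) begins 51 mm behind the grasp point.
Start: joints at [1.042, 0.527, 1.433, -0, 1.181, -0.178], TCP at [0.215, 0.587, 0.223] pointing down, gripper open.
Joint ranges: [-3.08, 3.08], [-0.75, 2.2], [0.22, 2.44], [-1.43, 4.57], [0, 2.65], [-2.85, 2.85]. Speed limits (rad/s): [2.79, 2.79, 3.14, 3.14, 3.14, 3.14].

### API

Orientations are given as a unit quaternion [w, x, y, z].
In Python, from bench import robot gives the robot as it stands. The module is installed in compiled form; this text tells all that it offers.
- The arm moves only by the tool carry_out, never from a script. Its argument "motion" is text: rows parted by semicolons, each of 7 numbers parted by spaces: the shift along the tool's x, y, z in units of 60 mm (1.0 is 60 mm), then the turn, a rotation vector about the tool's x, y, z in units of 6 degrees (1.0 is 6 degrees), then the finger opening in mm, from 0 to 87. In form: x y z wx wy wz claw; .... A call has 1 to 12 rows; each row shifts and turns the commanded pose from where the row before left it, along the tool's axes as they then stand; what a row does not reach is not made up. A row lasts 1/8 s, in which the tool goes at most 62.5 mm and 10.7 degrees, less where a joint would pass 70% of its speed; a pose out of reach is approached as far as the arm can. A call is refused whole if a number of a shift passes 1 or a number of a turn 1, either way. A call with a gripper value outside its range is refused whole. The fingers move at their own pace and stop on an object; "squeeze" is the grip in N (left out, the last holds). Time passes only in rows, so rows that do not move let the fingers close. It gives the time, the measured TCP pose, the force and the opening at its end, in the units of the state.
- robot.observe(): the state, without advancing time (a new reading comes with each control period).
- robot.capture(name): name is "side" or "top"; returns the picture (384x512x3 uint8, red, green, blue); there is no depth.
- robot.camera_params(name): a dict with "vfov" (degrees; the focal length in pixels is half the picture's height over the tangent of half this angle, whatever the lens; pixels are square), "cx", "cy" (the principal point, pixels), "distortion" ([k1, k2, p1, p2, k3] as OpenCV has them; the pictures are not rectified), "eye" and "attitude" of the camera in the world. Camera axes: x right, y down, z forward; pixel columns grow to the right and rows downward; lengths in m; the calibration is good to about 2 mm. A picture is of the moment at which its call begins. camera_params takes no time and is no camera call.
- robot.close_job(): hands the job in, once; it reports no verdict.
Trained networks look in the newest picture that a camera, given by its name, has taken for a name from the list of things; names that differ only in an ending like _2 or _b are one class to them, and where a whole thing is asked for, a point or a joint stands for the part that bears it (a point fixed in the world has none). Each returns a list of dicts, best first, with "score" (0 to 1); they miss things now and then, are a little off and sometimes report something else, mostly with a low value. They report only what shows in the picture. A call takes as long as a camera call. They do not tell look-alikes from the thing itself.
- robot.regions_of(camera, thing): "pixels" (384x512 bool, what is visible of it) and "bbox" ([left, top, right, bottom] in pixels, round what is visible of it).
- robot.mark_of(camera, thing): "uv" ([column, row] in pixels: a listed point, or the origin of a listed thing).
The state is a dict: "time_s": time; "joint_pos": joint angles; "joint_velocities": joint speeds; "effort": joint torques, N m; "ee_pos": TCP position; "tcp_rot": TCP orientation; "wrist_force": force on the tool from outside, world axes, zero at the start; "moment": the same for the moment, N m; "width": finger opening in m.
Only numpy, scipy, OpenCV 4.12 (cv2) and the standard library are available. Lean on these libraries where they do the work, as an engineer would, in place of code of your own. Each camera call takes 0.05 s, during which the arm holds its last target.

### The job

Swing the dry bath's hold-down bail right up and back, out of the way. The two or three aluminium heating blocks lie with their small wells up, but today's tubes need the big wells: one block at a time, the longest first and the shortest last, stand each on end in the spring clip, let go, take it again from its other face and lay it fully home, big wells up, in the bath's pocket of its own length before you start on the next. When all are in, swing the bail fully down over them; leave the glass dishes, the bottle and the jar alone.

Things in the scene. Friction and masses are not known exactly. Their poses are not given: they have to be found in the camera images.
- block_long: The longest reversible aluminium heating block: a bar 130 mm long (its x), 40 mm wide (its y), 46 mm thick (its z), 0.2 to 0.45 kg. Origin = its very middle = centre of mass. +z face: two rows of small wells (11 mm); -z face: one row of big wells (29 mm); wells are flat markings. Starts lying on the bench, small wells (z) up. May be absent.
- block_mid: The middle-length reversible aluminium heating block: a bar 110 mm long (its x), 40 mm wide (its y), 46 mm thick (its z), 0.2 to 0.45 kg. Origin = its very middle = centre of mass. +z face: two rows of small wells (11 mm); -z face: one row of big wells (29 mm); wells are flat markings. Starts lying on the bench, small wells (z) up. May be absent.
- block_short: The shortest reversible aluminium heating block: a bar 90 mm long (its x), 40 mm wide (its y), 46 mm thick (its z), 0.2 to 0.45 kg. Origin = its very middle = centre of mass. +z face: two rows of small wells (11 mm); -z face: one row of big wells (29 mm); wells are flat markings. Starts lying on the bench, small wells (z) up. May be absent.
- bath: Dry-bath heater: white housing 200 mm (x) x 272 mm (y) x 50 mm high, fixed; origin mid-underside, z up, front (display, knob) on its -x side, which faces away from the robot. Three pockets 75 mm apart in y on its flat top, lengths along x. The bail's hinge posts stand behind them at x = +90, y = +-127 mm, 117 mm high above the bench.
- pocket_long (a point): Middle of the floor of the +y end pocket, for the longest block; axes as the bath's. The pocket is 5 mm longer and wider than its block. A seated block's middle is 23 mm, its top 46 mm above this point. It is the pocket nearest the clip. Walls: dark ribs 14 mm high, 6 mm thick.
- pocket_mid (a point): Middle of the floor of the middle pocket, for the middle-length block; axes as the bath's. The pocket is 5 mm longer and wider than its block. A seated block's middle is 23 mm, its top 46 mm above this point. Ribs as for the others: across both ends, and 18 mm along the sides at each corner.
- pocket_short (a point): Middle of the floor of the -y end pocket, for the shortest block; axes as the bath's. The pocket is 5 mm longer and wider than its block. A seated block's middle is 23 mm, its top 46 mm above this point. The pocket farthest from the clip. The middle of each pocket's long sides is open for the fingers.
- bail (a joint): Angle of the hold-down bail, a U of 12 mm steel bar: 0 = shut, level, 3 mm above seated blocks; grows as it swings up and back from the front (1.57 upright, stop 2.1). Starts at 0 to 0.5. Hinge axis along the bath's y, at its x = +90 mm, 105 mm above the bench; arms 90 mm. Friction hinge, 0.3 N m: stays where left, 4 to 6 N at the bar moves it.
- bail_bar (a point): Middle of the bail's cross bar, on its centre line, 90 mm from the hinge axis; 12 mm thick under a 60 mm long black sleeve (17 mm thick, look only). It reaches 110 mm to either side along the bath's y. It can be pinched from above and led round, or pushed with closed fingertips. Shut, it lies over the pockets' middles, 105 mm above the bench.
- clip: Spring clip for turning blocks: white plate 112 (x) x 75 (y) x 12 mm, fixed; origin mid-underside, z up. Two dark upright sprung jaws face each other along x, 38 mm apart when empty, 34 mm wide (y), 26 mm high plus flared lips to 45 mm above the plate; mouth at the lips about 54 mm. Each gives outwards by up to 12 mm at 0.7 N per mm. Stops 18 mm high on the plate at x = +-50 mm.
- clip_floor (a point): Middle of the top of the clip's plate, between the jaws; axes as the clip's. A block pushed straight down to here, its length upright (either end down) and its two well faces (46 mm apart) towards the jaws, stands held on its own, its other two sides (40 mm apart) free for the fingers. Takes 10 to 15 N.
- dishes: Stack of three glass dishes, 64 mm across and 44 mm high; origin at the middle of its underside. Leave alone.
- reagent: Amber reagent bottle with a blue cap, 60 mm across and 130 mm high; origin at the middle of its underside. Leave alone.
- jar: White jar, 64 mm across and 85 mm high; origin at the middle of its underside. Leave alone.
Not all that is in view belongs to the job. Leave any purple or yellow look-alike of the block_short alone.

How it is judged:
On the way, in this order (a step that is already met when the one before it is completed fails the run):
1. the hold-down bail is swung up and back, clear of the pockets (value of joint bail above 1.35 rad), for 0.2 s.
2. the longest block stands on end in the spring clip, held by the jaws alone (x of block_long in the frame of clip_floor between -0.012 and 0.012 m and y of block_long in the frame of clip_floor between -0.02 and 0.02 m and z of block_long in the frame of clip_floor between 0.059 and 0.075 m and (angle between block_long's own x axis and vertical below 0.15 rad or angle between block_long's own x axis and vertical above 2.99159 rad) and contact force between the fingers and block_long below 0.1 N), for 0.3 s.
3. the longest block lies seated in its own pocket, big wells up, let go (horizontal distance between block_long and pocket_long below 0.006 m and z of block_long in the frame of pocket_long between 0.018 and 0.027 m and angle between block_long's own z axis and vertical above 3.06159 rad and linear speed of block_long below 0.02 m/s and contact force between the fingers and block_long below 0.1 N), for 0.2 s.
4. the middle-length block stands on end in the spring clip, held by the jaws alone (x of block_mid in the frame of clip_floor between -0.012 and 0.012 m and y of block_mid in the frame of clip_floor between -0.02 and 0.02 m and z of block_mid in the frame of clip_floor between 0.049 and 0.065 m and (angle between block_mid's own x axis and vertical below 0.15 rad or angle between block_mid's own x axis and vertical above 2.99159 rad) and contact force between the fingers and block_mid below 0.1 N), for 0.3 s.
5. the middle-length block lies seated in its own pocket, big wells up, let go (horizontal distance between block_mid and pocket_mid below 0.006 m and z of block_mid in the frame of pocket_mid between 0.018 and 0.027 m and angle between block_mid's own z axis and vertical above 3.06159 rad and linear speed of block_mid below 0.02 m/s and contact force between the fingers and block_mid below 0.1 N), for 0.2 s.
6. the shortest block stands on end in the spring clip, held by the jaws alone (x of block_short in the frame of clip_floor between -0.012 and 0.012 m and y of block_short in the frame of clip_floor between -0.02 and 0.02 m and z of block_short in the frame of clip_floor between 0.039 and 0.055 m and (angle between block_short's own x axis and vertical below 0.15 rad or angle between block_short's own x axis and vertical above 2.99159 rad) and contact force between the fingers and block_short below 0.1 N), for 0.3 s.
7. the shortest block lies seated in its own pocket, big wells up, let go (horizontal distance between block_short and pocket_short below 0.006 m and z of block_short in the frame of pocket_short between 0.018 and 0.027 m and angle between block_short's own z axis and vertical above 3.06159 rad and linear speed of block_short below 0.02 m/s and contact force between the fingers and block_short below 0.1 N), for 0.2 s.
8. the hold-down bail is swung down over the blocks (value of joint bail below 0.1 rad), for 0.2 s.
At the end, for the whole second after the job is handed in: Every block present lies let go and at rest in the pocket of its own length, within 6 mm of the pocket's middle, its middle 18 to 27 mm above the pocket floor and level within 0.08 rad, with the big wells up; the bail is within 0.10 rad of shut (all of step 3 and all of step 5 and all of step 7 and value of joint bail below 0.1 rad); the robot touches nothing.
It fails at once if the dish stack is shifted by more than 3 cm or tipped over (distance of dishes from where it was at the start of the episode above 0.03 m or angle between dishes's own z axis and vertical above 0.5 rad).
It fails at once if the reagent bottle is shifted by more than 3 cm or tipped over (distance of reagent from where it was at the start of the episode above 0.03 m or angle between reagent's own z axis and vertical above 0.5 rad).
It fails at once if the white jar is shifted by more than 3 cm or tipped over (distance of jar from where it was at the start of the episode above 0.03 m or angle between jar's own z axis and vertical above 0.5 rad).
Of block_long, block_mid, block_short only 2 to 3 are there at a start; the rules pass over those that are not, and their reading is None.
At some moment in a run one of block_long, block_mid, block_short may be knocked a few centimetres aside while the robot is not near it.
It also fails if it takes over 210 s, if anything falls off the work surface, if the arm or the gripper's body presses on something with over 40 N, if the wrist force passes 120 N, or if a joint passes its speed limit or range.

## Working session

There is one attempt and no reset: what is moved stays moved. The work goes in short steps, Python scripts to look and compute and a tool call to move; the robot and the scene stay as the last step left them, time stands still between calls to the robot, and variables do not carry over. Pictures are saved under pics/ and viewed, and the job is handed in when it is done.

Besides the shell and the picture viewer there is one more tool, called after "Call:" by a JSON object that holds its "fn" and its "kwargs", one argument or row to a line. carry_out: Moves the arm, as the interface text tells. Its arguments: {"type":"object","properties":{"motion":{"type":"string"},"squeeze":{"type":"number"}},"required":["motion"]}

```bash
ls; mkdir -p pics; python3 - <<'E'
from bench import robot
import cv2
print(robot.observe())
for n in ["side","top"]:
    print(n,robot.camera_params(n))
    im=robot.capture(n); cv2.imwrite(f"pics/{n}0.png",im[:,:,::-1])
E
```

```text
pics
{'time_s': 0.0, 'joint_pos': array([ 1.04148866e+00,  5.28465023e-01,  1.43389571e+00, -7.03386674e-06,
        1.18133030e+00, -1.78517898e-01]), 'joint_velocities': array([ 1.99481003e-03, -6.76539332e-05, -1.50605583e-03,  8.66598401e-05,
       -5.14564826e-04, -7.57446047e-04]), 'effort': array([ 9.03946457e-04, -4.40039062e+01, -1.76594514e+01,  6.33924454e-02,
        5.82376169e-02, -1.94509689e-04]), 'ee_pos': array([0.21439485, 0.58632079, 0.2215744 ]), 'tcp_rot': array([-3.60567459e-04,  1.74495563e-01,  9.84657401e-01, -9.85291003e-04]), 'wrist_force': array([-0.69531709,  0.51000172,  0.44094952]), 'moment': array([ 0.00281392,  0.0248671 , -0.01991674]), 'width': 0.08743847215676391}
side {'vfov': 51.12347288027858, 'cx': 254.71299557184565, 'cy': 194.90479470351855, 'distortion': array([-0.0795099,  0.       ,  0.       ,  0.       ,  0.       ]), 'eye': array([ 0.04751665, -1.06347758,  0.83558598]), 'attitude': array([-0.47643195,  0.85430177, -0.182223  ,  0.0998792 ])}
top {'vfov': 45.303760730920125, 'cx': 255.49750863706004, 'cy': 190.20709566252805, 'distortion': array([-0.08342104,  0.        ,  0.        ,  0.        ,  0.        ]), 'eye': array([0.28754462, 0.02668968, 1.82817728]), 'attitude': array([-0.05693567,  0.70905343, -0.70138909,  0.04533106])}
```

View pics/side0.png

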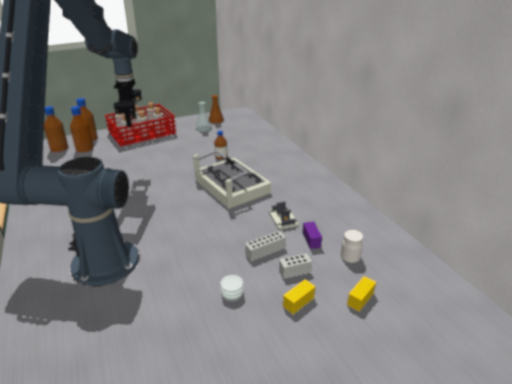

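View pics/top0.png

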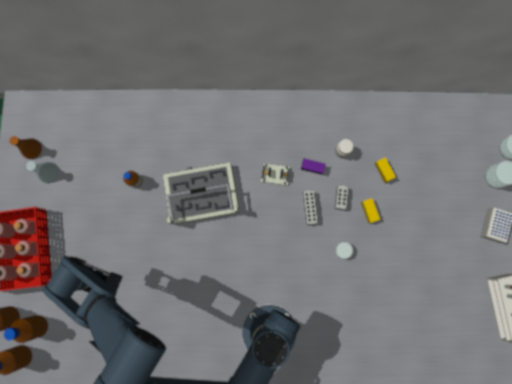

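The top view shows the bath around (202,193), the clip at (277,174), and aluminium blocks at (311,208) and (343,197). Purple and yellow look-alikes are at (313,166), (386,170) and (372,211). Two blocks are present, so I'll measure next.

```bash
cat > h.py <<'E'
from bench import robot
import numpy as np, cv2
from scipy.spatial.transform import Rotation as R
C={}
for n in ["side","top"]:
    p=robot.camera_params(n); f=192/np.tan(np.radians(p["vfov"])/2)
    q=p["attitude"]; Rc=R.from_quat([q[1],q[2],q[3],q[0]]).as_matrix()
    C[n]=dict(K=np.array([[f,0,p["cx"]],[0,f,p["cy"]],[0,0,1.]]),d=np.array(p["distortion"]),R=Rc,eye=np.array(p["eye"]))
def proj(n,P):
    c=C[n];P=np.atleast_2d(np.asarray(P,float)); rv=cv2.Rodrigues(c["R"].T)[0]; t=-c["R"].T@c["eye"]
    return cv2.projectPoints(P.reshape(-1,1,3),rv,t,c["K"],c["d"])[0].reshape(-1,2)
def ray(n,uv):
    c=C[n]; x=cv2.undistortPoints(np.array(uv,float).reshape(-1,1,2),c["K"],c["d"]).reshape(-1,2)
    return np.c_[x,np.ones(len(x))]@c["R"].T
def at_z(n,uv,z):
    d=ray(n,uv); e=C[n]["eye"]; return e+d*((z-e[2])/d[:,2])[:,None]
def tri(uvs,uvt):
    a,b=C["side"]["eye"],C["top"]["eye"]; d1=ray("side",uvs)[0];d2=ray("top",uvt)[0]
    A=np.c_[d1,-d2]; s=np.linalg.lstsq(A,b-a,rcond=None)[0]
    p,q=a+d1*s[0],b+d2*s[1]; return (p+q)/2,np.linalg.norm(p-q)
E
cat > s1.py <<'E'
from h import *
o=robot.observe(); print(proj("side",o["ee_pos"]),proj("top",o["ee_pos"]))
things=["block_long","block_mid","block_short","bath","pocket_long","pocket_mid","pocket_short","bail_bar","clip","clip_floor","dishes","reagent","jar"]
for t in things:
    for n in ["side","top"]:
        m=robot.mark_of(n,t)
        print(t,n,[(np.round(k["uv"],1).tolist(),round(k["score"],2)) for k in m[:5]])
E
python3 s1.py; python3 -c "
from h import *
for n in ['side','top']:
    im=cv2.imread(f'pics/{n}0.png')
    x=(150,80) if n=='top' else (190,120)
    c=im[x[1]:x[1]+190,x[0]:x[0]+260]
    cv2.imwrite(f'pics/{n}0z.png',cv2.resize(c,None,fx=3,fy=3,interpolation=cv2.INTER_CUBIC))
"
```

```text
[[131.38697285 121.99675216]] [[102.36090892 275.68122561]]
block_long side [([264.3, 246.7], 0.94)]
block_long top [([310.3, 204.2], 0.67)]
block_mid side [([243.1, 182.7], 0.29)]
block_mid top []
block_short side [([311.3, 235.6], 0.94), ([297.1, 293.8], 0.9), ([362.5, 289.7], 0.69), ([294.6, 262.9], 0.64)]
block_short top [([338.2, 197.8], 0.83), ([311.9, 162.8], 0.79), ([369.9, 210.4], 0.74), ([384.6, 169.8], 0.64), ([219.6, 186.0], 0.5)]
bath side [([231.1, 187.2], 0.59)]
bath top [([204.0, 193.2], 0.95), ([217.6, 186.6], 0.73), ([179.6, 196.2], 0.64)]
pocket_long side [([232.2, 174.9], 0.66), ([242.0, 184.3], 0.59)]
pocket_long top [([216.8, 188.7], 0.56)]
pocket_mid side [([231.0, 174.6], 0.62), ([282.9, 220.0], 0.59)]
pocket_mid top []
pocket_short side [([221.1, 170.1], 0.94)]
pocket_short top [([179.0, 197.9], 0.91)]
bail_bar side [([229.9, 161.4], 0.48)]
bail_bar top [([196.4, 190.6], 0.59)]
clip side [([283.8, 218.6], 0.75)]
clip top [([273.9, 173.7], 0.86)]
clip_floor side [([281.4, 217.2], 0.92)]
clip_floor top [([272.5, 171.2], 0.9)]
dishes side [([231.2, 291.9], 0.75)]
dishes top [([342.3, 251.3], 0.56)]
reagent side [([223.7, 153.9], 0.5), ([279.7, 218.2], 0.17)]
reagent top [([133.1, 180.7], 0.52)]
jar side [([352.5, 257.0], 0.67)]
jar top [([345.6, 150.8], 0.62)]
```

View zooms.

View pics/side0z.png

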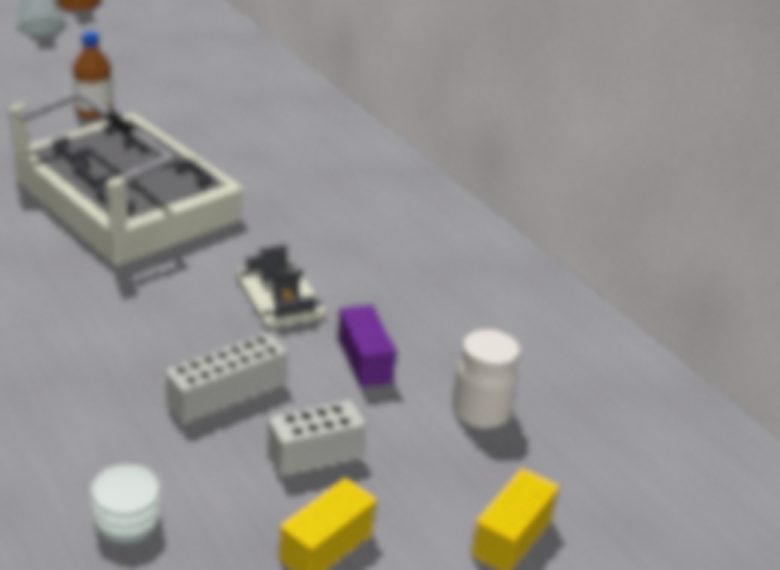

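View pics/top0z.png

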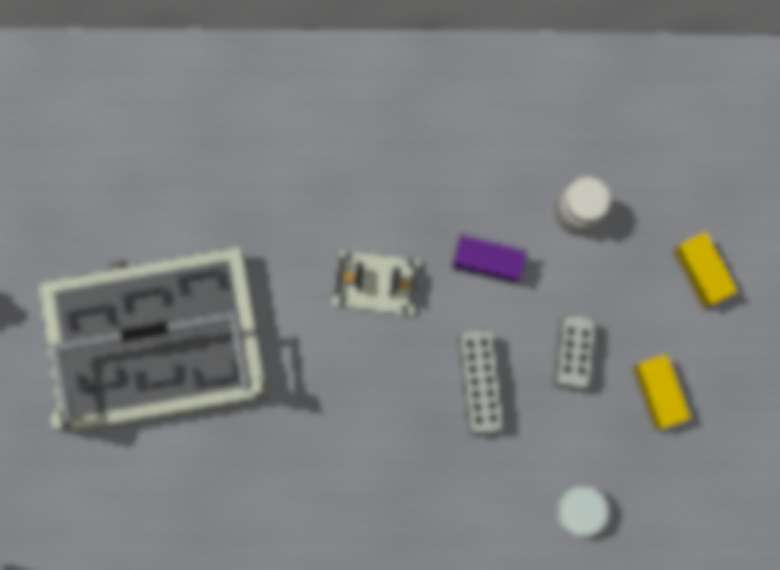

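```bash
cat > fit.py <<'E'
from h import *
from scipy.optimize import minimize
def boxpts(L,W,H,z0=0):
    return np.array([[sx*L/2,sy*W/2,z0+(H if k else 0)] for sx in(-1,1) for sy in(-1,1) for k in(0,1)])
S=8
def sil(n,P,win):
    uv=proj(n,P); x0,y0,x1,y1=win
    m=np.zeros(((y1-y0)*S,(x1-x0)*S),np.uint8)
    pts=((uv-[x0-0.5,y0-0.5])*S).astype(np.float32)
    cv2.fillConvexPoly(m,cv2.convexHull(pts).round().astype(np.int32),255)
    return cv2.resize(m,(x1-x0,y1-y0),interpolation=cv2.INTER_AREA)/255.
def place(pts,x,y,yaw,z=0):
    c,s=np.cos(yaw),np.sin(yaw); return np.c_[c*pts[:,0]-s*pts[:,1]+x,s*pts[:,0]+c*pts[:,1]+y,pts[:,2]+z]
def fit(pts,masks,p0,verbose=False):
    wins={}
    for n,m in masks.items():
        ys,xs=np.nonzero(m>0.3); wins[n]=(max(xs.min()-8,0),max(ys.min()-8,0),min(xs.max()+9,512),min(ys.max()+9,384))
    def cost(p):
        c=0
        for n,m in masks.items():
            w=wins[n]; d=sil(n,place(pts,*p),w)-m[w[1]:w[3],w[0]:w[2]]; c+=(cv2.GaussianBlur(d,(0,0),1.0)**2).sum()
        return c
    best=None
    for dy in (-0.3,0,0.3):
        sx=np.array([[0,0,0],[.02,0,0],[0,.02,0],[0,0,.3]])+np.array(p0)+[0,0,dy]
        r=minimize(cost,p0,method="Nelder-Mead",options=dict(initial_simplex=sx,xatol=1e-4,fatol=1e-3,maxiter=400))
        if best is None or r.fun<best.fun: best=r
    return best.x,best.fun
E
cat > s2.py <<'E'
from fit import *
import pickle
D={}
for n in ["side","top"]: 
    im=robot.capture(n); D[n]=im
    for t in ["block_long","block_short","bath","clip","dishes","jar","reagent"]:
        D[n,t]=[(k["pixels"],k["score"],k["bbox"]) for k in robot.regions_of(n,t)]
        print(n,t,[(round(s,2),np.array(b).tolist(),int(p.sum())) for p,s,b in D[n,t]])
pickle.dump(D,open("D.pkl","wb"))
for t,z,a,b in [("dishes",0,(231,292),(342,251)),("jar",0,(352,257),(345.6,150.8)),("reagent",0,(223.7,153.9),(133,180.7)),("clip",0,(283.8,218.6),(273.9,173.7)),("clip_floor",.012,(281.4,217.2),(272.5,171.2)),("bath",0,(231,187),(204,193)),("pocket_short",.05,(221,170),(179,198)),("pocket_long",.05,(242,184),(216.8,188.7)),("bail_bar",.1,(229.9,161.4),(196.4,190.6)),("long",.023,(264.3,246.7),(310.3,204.2)),("short",.023,(294.6,262.9),(338.2,197.8))]:
    print(t,at_z("side",a,z).round(3),at_z("top",b,z).round(3),tri(a,b)[0].round(3))
E
python3 s2.py
```

```text
side block_long [(0.66, [241.3, 234.4, 286.4, 261.7], 719), (0.49, [220.8, 272.1, 242.3, 300.8], 508)]
side block_short [(0.92, [280.8, 252.6, 314.1, 278.5], 647), (0.91, [283.3, 281.5, 312.8, 314.5], 632), (0.64, [349.0, 276.6, 377.1, 311.3], 648), (0.57, [303.7, 222.1, 321.4, 246.6], 378)]
side bath [(0.55, [190.8, 150.1, 270.8, 207.3], 2633)]
side clip [(0.69, [269.3, 201.4, 295.6, 226.1], 489), (0.57, [192.5, 147.0, 271.3, 207.8], 2466)]
side dishes [(0.97, [223.0, 275.2, 240.6, 299.7], 523)]
side jar [(0.88, [339.4, 232.5, 362.1, 264.0], 577)]
side reagent [(0.74, [213.7, 129.5, 226.8, 161.1], 255), (0.65, [220.2, 276.5, 244.4, 301.6], 488)]
top block_long [(0.58, [303.6, 188.7, 319.1, 226.8], 358)]
top block_short [(0.82, [301.3, 158.2, 324.9, 173.5], 311), (0.61, [332.3, 190.0, 346.7, 210.7], 280), (0.59, [375.7, 159.5, 394.1, 180.6], 338), (0.5, [360.2, 200.1, 381.2, 224.1], 306), (0.48, [164.8, 181.1, 235.2, 218.6], 326)]
top bath [(0.85, [164.4, 164.2, 237.2, 227.1], 3604)]
top clip [(0.88, [258.7, 164.7, 289.7, 185.9], 493)]
top dishes [(0.69, [336.6, 244.7, 350.5, 259.1],
[... 257 characters left out ...]
-0.305  0.007]
reagent [[0.611 0.57  0.   ]] [[0.588 0.557 0.   ]] [0.595 0.552 0.01 ]
clip [[ 0.624 -0.02   0.   ]] [[ 0.622 -0.015  0.   ]] [ 0.624 -0.016 -0.003]
clip_floor [[ 0.612 -0.024  0.012]] [[ 0.63  -0.009  0.012]] [ 0.627 -0.007 -0.002]
bath [[0.531 0.268 0.   ]] [[0.541 0.265 0.   ]] [0.536 0.267 0.   ]
pocket_short [[0.514 0.334 0.05 ]] [[0.513 0.357 0.05 ]] [0.518 0.358 0.037]
pocket_long [[0.549 0.192 0.05 ]] [[0.551 0.209 0.05 ]] [0.555 0.21  0.039]
bail_bar [[0.542 0.3   0.1  ]] [[0.536 0.282 0.1  ]] [0.535 0.28  0.111]
long [[ 0.48  -0.162  0.023]] [[ 0.497 -0.159  0.023]] [ 0.49  -0.157  0.018]
short [[ 0.53  -0.269  0.023]] [[ 0.523 -0.27   0.023]] [ 0.526 -0.271  0.025]
```

```bash
cat > s3.py <<'E'
from fit import *
import pickle
D=pickle.load(open("D.pkl","rb"))
def nm(n,t,i): return D[n,t][i][0].astype(float)
r={}
r["long"]=fit(boxpts(.13,.04,.046),{"side":nm("side","block_long",0),"top":nm("top","block_long",0)},[.49,-.157,0.1])
r["short"]=fit(boxpts(.09,.04,.046),{"side":nm("side","block_short",0),"top":nm("top","block_short",1)},[.526,-.271,-0.1])
r["bath"]=fit(boxpts(.2,.272,.05),{"side":nm("side","bath",0),"top":nm("top","bath",0)},[.536,.267,3.3])
r["clip"]=fit(boxpts(.112,.075,.03),{"side":nm("side","clip",0),"top":nm("top","clip",0)},[.624,-.016,1.5])
for k in r: print(k,r[k][0].round(4),round(r[k][1],1), np.degrees(r[k][0][2]).round(1))
pickle.dump({k:r[k][0] for k in r},open("pose.pkl","wb"))
E
cat > ov.py <<'E'
from fit import *
def lines(n,img,P,pairs,x0,y0,s,col):
    uv=((proj(n,P)-[x0-.5,y0-.5])*s)
    for a,b in pairs: cv2.line(img,tuple((uv[a]*8).astype(int).tolist()),tuple((uv[b]*8).astype(int).tolist()),col,1,cv2.LINE_AA,3)
BP=[(a,b) for a in range(8) for b in range(a) if bin(a^b).count("1")==1]
def crop(im,x0,y0,w,h,s): return cv2.resize(im[y0:y0+h,x0:x0+w,::-1],None,fx=s,fy=s,interpolation=cv2.INTER_CUBIC).copy()
E
cat > s4.py <<'E'
from ov import *
import pickle
D=pickle.load(open("D.pkl","rb"));p=pickle.load(open("pose.pkl","rb"))
def draw(n,x0,y0,w,h,s,name):
    c=crop(D[n],x0,y0,w,h,s)
    for k,b,col in [("long",boxpts(.13,.04,.046),(0,0,255)),("short",boxpts(.09,.04,.046),(0,0,255)),("clip",boxpts(.112,.075,.012),(255,0,0)),("bath",boxpts(.2,.272,.05),(0,0,255))]:
        lines(n,c,place(b,*p[k]),BP,x0,y0,s,col)
    for L,y in [(.13,.075),(.11,0),(.09,-.075)]:
        b=boxpts(L+.005,.045,.014,.05)+[0,y,0]
        lines(n,c,place(b,*p["bath"]),BP,x0,y0,s,(0,255,0))
    return c
a=draw("top",155,145,130,90,6,0);cv2.imwrite("pics/ovt1.png",a)
a=draw("side",190,140,110,95,6,0);cv2.imwrite("pics/ovs1.png",a)
a=draw("top",250,150,110,85,6,0);b=draw("side",230,195,110,95,6,0);cv2.imwrite("pics/ovt2.png",a);cv2.imwrite("pics/ovs2.png",b)
E
python3 s3.py; python3 s4.py
```

```text
long [ 0.485  -0.155   0.1163] 23.6 6.7
short [ 0.5259 -0.279  -0.0975] 6.6 -5.6
bath [0.5344 0.277  3.3229] 218.3 190.4
clip [ 0.6165 -0.017   1.4295] 67.6 81.9
```

View pics/ovt1.png

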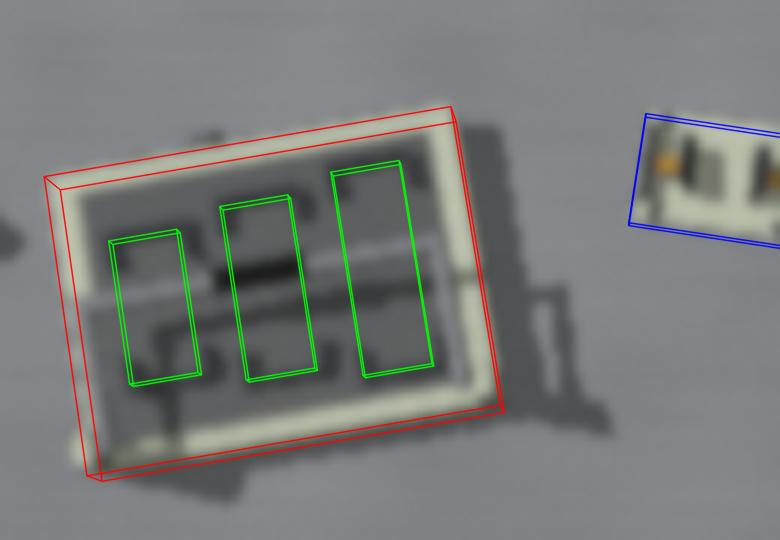

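View pics/ovs1.png

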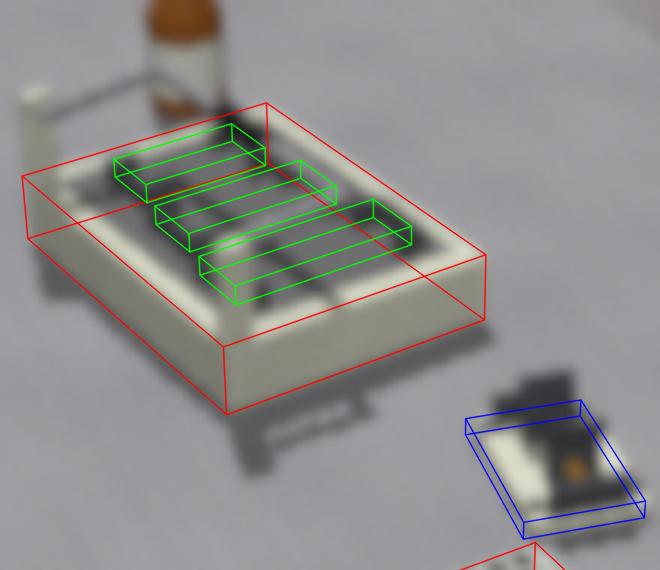

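View pics/ovt2.png

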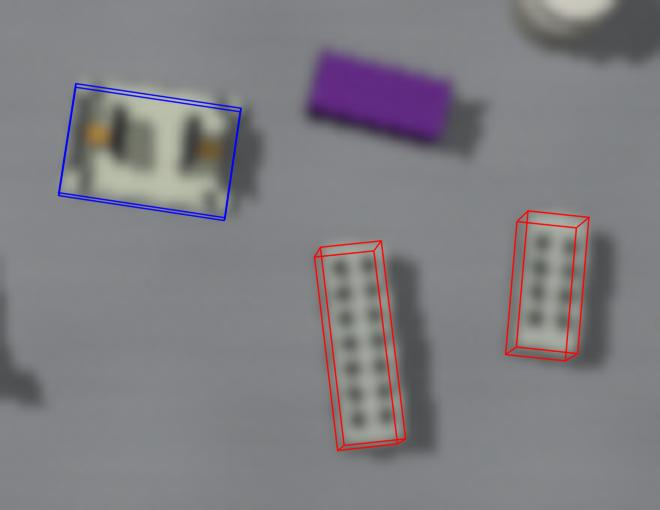

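View pics/ovs2.png

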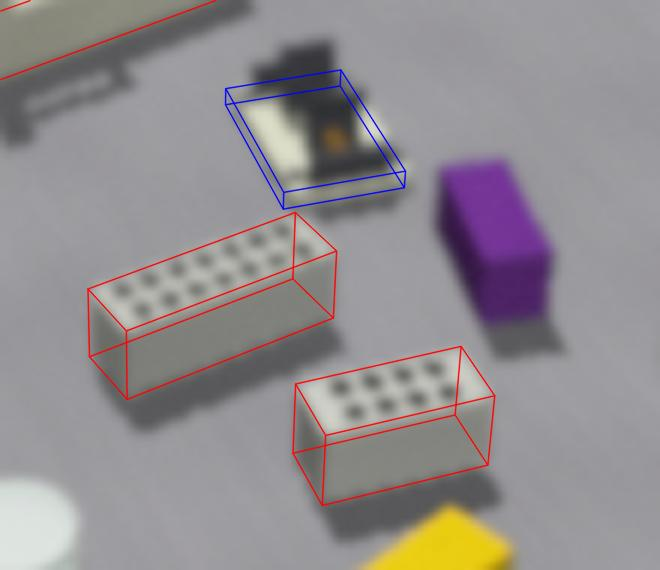

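```bash
cat > efit.py <<'E'
from ov import *
from scipy.ndimage import map_coordinates
FACES=[[0,1,3,2],[4,6,7,5],[0,4,5,1],[2,3,7,6],[1,5,7,3]] # x-,x+,y-,y+,top
def gmag(im,s=0.7):
    g=[cv2.GaussianBlur(im[:,:,k].astype(np.float32),(0,0),s) for k in range(3)]
    m=np.max([np.hypot(cv2.Sobel(x,cv2.CV_32F,1,0),cv2.Sobel(x,cv2.CV_32F,0,1))/8 for x in g],0)
    return np.minimum(m,25)
def visedges(n,P):
    e=C[n]["eye"]; E=set(); cen=P.mean(0)
    for f in FACES:
        q=P[f]; nn=np.cross(q[1]-q[0],q[2]-q[0]); c=q.mean(0)
        if nn@(c-cen)<0: nn=-nn
        if nn@(e-c)>0:
            for a,b in zip(f,f[1:]+f[:1]): E.add((min(a,b),max(a,b)))
    return sorted(E)
def score(n,G,P,edges=None):
    tot=0;N=0
    for a,b in (edges if edges is not None else visedges(n,P)):
        L=np.linalg.norm(P[a]-P[b]); k=max(int(L/.004),3); t=np.linspace(.04,.96,k)[:,None]
        uv=proj(n,P[a]*(1-t)+P[b]*t); v=map_coordinates(G,[uv[:,1],uv[:,0]],order=1,mode="nearest"); tot+=v.sum();N+=k
    return tot/N
def efit(pts,Gs,p0,z=0,edges=None,step=(.006,.006,.06)):
    def cost(p): return -sum(score(n,Gs[n],place(pts,*p,z),None if edges is None else edges) for n in Gs)
    best=None
    for sg in [(1,1,1),(-1,-1,1),(1,-1,-1),(-1,1,-1)]:
        p=np.array(p0,float)
        sx=np.vstack([p]+[p+np.eye(3)[i]*step[i]*sg[i] for i in range(3)])
        r=minimize(cost,p,method="Nelder-Mead",options=dict(initial_simplex=sx,xatol=2e-5,fatol=1e-4,maxiter=400))
        if best is None or r.fun<best.fun: best=r
    return best.x,best.fun
E
cat > s5.py <<'E'
from efit import *
import pickle
D=pickle.load(open("D.pkl","rb"));p=pickle.load(open("pose.pkl","rb"))
G={n:gmag(D[n]) for n in ["side","top"]}
for k,b in [("long",boxpts(.13,.04,.046)),("short",boxpts(.09,.04,.046)),("clip",boxpts(.112,.075,.012)),("bath",boxpts(.2,.272,.05))]:
    for ns in (["side"],["top"],["side","top"]):
        x,f=efit(b,{n:G[n] for n in ns},p[k]); print(k,ns,x.round(4),round(f,2))
    p[k]=x
pickle.dump(p,open("pose.pkl","wb"))
E
python3 s5.py; python3 s4.py
```

```text
long ['side'] [ 0.4851 -0.159   0.1089] -10.02
long ['top'] [ 0.4879 -0.1585  0.1087] -10.23
long ['side', 'top'] [ 0.4863 -0.1585  0.1055] -19.98
short ['side'] [ 0.5245 -0.2815 -0.1469] -12.52
short ['top'] [ 0.5293 -0.2847 -0.1446] -10.56
short ['side', 'top'] [ 0.5256 -0.2829 -0.1806] -22.25
clip ['side'] [0.633  0.0067 1.183 ] -16.42
clip ['top'] [ 0.6216 -0.0205  1.438 ] -11.94
clip ['side', 'top'] [ 0.6222 -0.0186  1.3676] -25.65
bath ['side'] [0.5244 0.2698 3.3641] -13.27
bath ['top'] [0.5376 0.2769 3.3344] -17.95
bath ['side', 'top'] [0.5369 0.2761 3.3307] -29.77
```

View pics/ovt1.png

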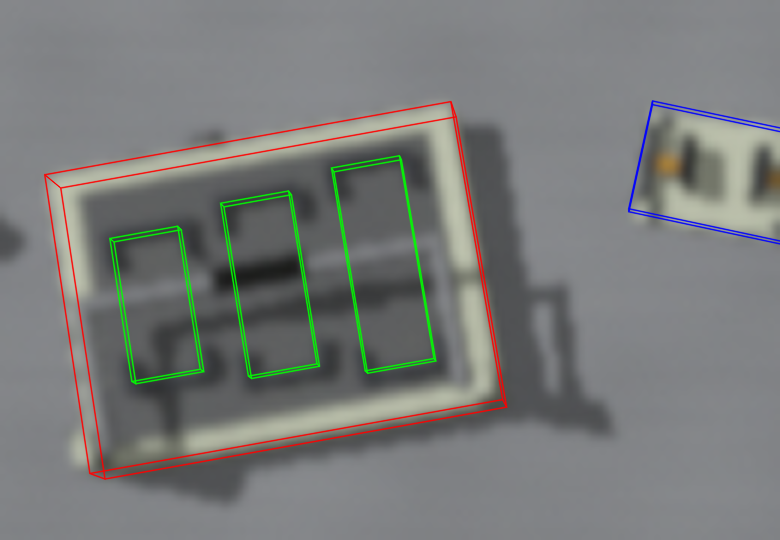

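View pics/ovs1.png

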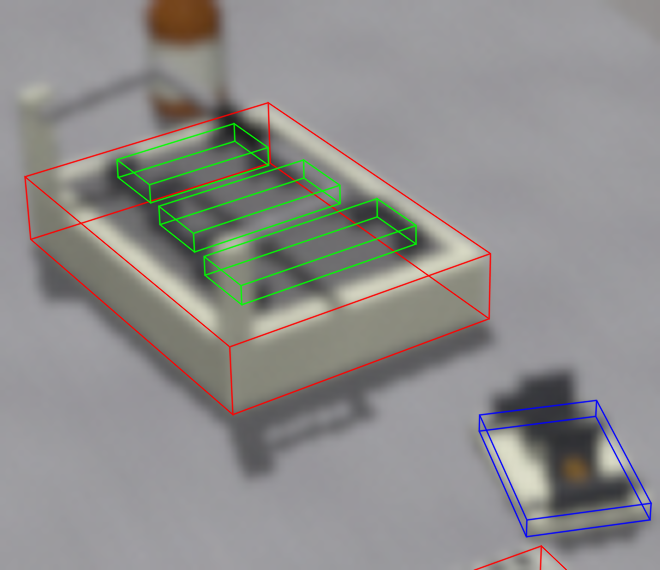

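View pics/ovt2.png

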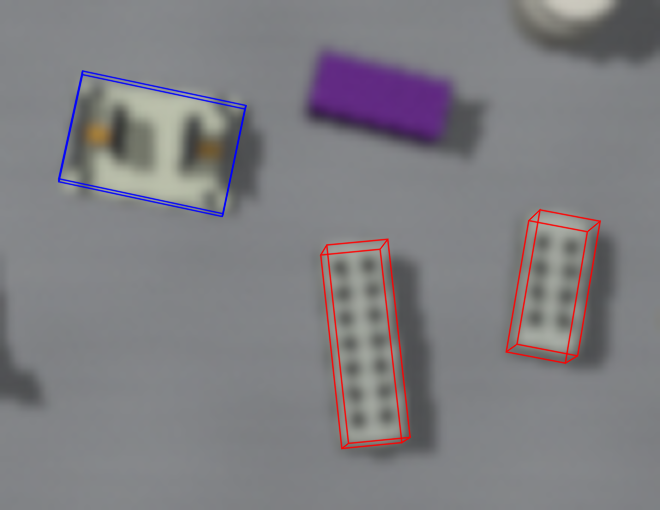

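View pics/ovs2.png

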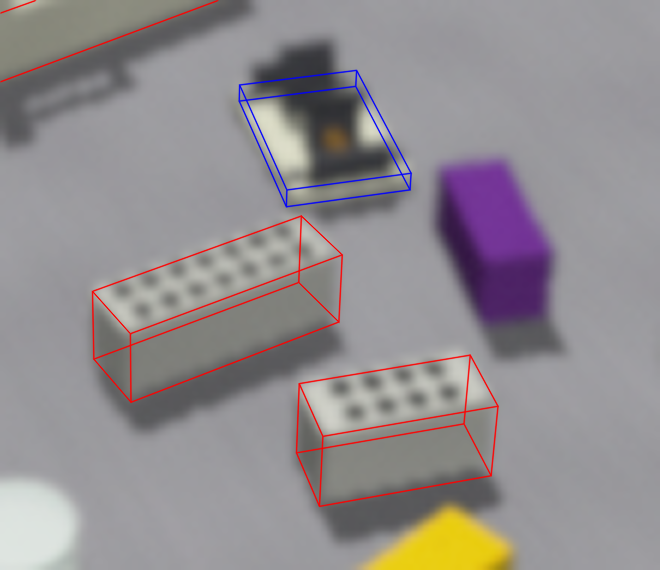

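```bash
python3 - <<'E'
from efit import *
import pickle
D=pickle.load(open("D.pkl","rb"));p=pickle.load(open("pose.pkl","rb"))
g={n:cv2.cvtColor(D[n],cv2.COLOR_RGB2GRAY).astype(float) for n in ["top","side"]}
def prof(n,k,off,ax,ran,z):
    t=np.arange(-ran,ran+.001,.003)
    P=np.zeros((len(t),3)); P[:,ax]=t;P[:,1-ax]=off;P[:,2]=z
    uv=proj(n,place(P,*p[k])); v=map_coordinates(g[n],[uv[:,1],uv[:,0]],order=1); return t,v
for n in["top","side"]:
    for k,ax,ran,z in [("long",0,.09,.046),("long",1,.045,.046),("bath",1,.16,.05),("bath",0,.125,.05)]:
        vs=np.mean([prof(n,k,o,ax,ran,z)[1] for o in ([-.01,-.005,0,.005,.01] if k=="long" else [-.06,-.03,.03,.05])],0)
        print(n,k,ax,"from",-ran,"step3mm:",vs.astype(int).tolist())
E
```

```text
top long 0 from -0.09 step3mm: [130, 129, 127, 123, 114, 102, 97, 105, 128, 147, 153, 147, 134, 125, 130, 140, 145, 138, 127, 125, 134, 143, 141, 131, 124, 129, 141, 144, 138, 126, 123, 132, 143, 144, 134, 127, 131, 141, 146, 139, 129, 124, 132, 139, 138, 129, 123, 129, 142, 154, 157, 149, 141, 135, 133, 134, 134, 135, 134, 134, 134]
top long 1 from -0.045 step3mm: [126, 120, 108, 94, 85, 81, 81, 84, 94, 112, 129, 132, 124, 124, 135, 150, 155, 147, 133, 125, 130, 140, 139, 130, 123, 125, 129, 131, 131, 131, 131]
top bath 1 from -0.16 step3mm: [121, 124, 128, 130, 132, 133, 134, 139, 148, 159, 165, 164, 156, 144, 128, 114, 103, 95, 90, 84, 78, 75, 74, 75, 78, 80, 79, 77, 77, 78, 80, 84, 86, 87, 86, 83, 79, 75, 72, 74, 79, 85, 89, 89, 86, 81, 78, 77, 78, 81, 84, 86, 86, 86, 86, 86, 86, 86, 85, 84, 83, 81, 80, 79, 80, 82, 86, 88, 89, 86, 83, 82, 82, 84, 87, 89, 90, 91, 91, 92, 92, 92, 93, 92, 91, 90, 87, 86, 89, 96, 102, 109, 119, 141, 164, 178, 182, 175, 155, 125, 98, 84, 82, 81, 81, 82, 83]
top bath 0 from -0.125 step3mm: [135, 135, 135, 134, 133, 132, 131, 132, 140, 154, 168, 177, 17
[... 1083 characters left out ...]
00, 101, 102, 103, 104, 105, 107, 108, 111, 112, 113, 114, 115, 114, 112, 110, 108, 106, 105, 104, 104, 105, 106, 107, 109, 110, 110, 109, 107, 105, 101, 97, 92, 88, 86, 87, 89, 95, 103, 114, 128, 145, 162, 178, 190, 196, 197, 191, 182, 170, 159, 149, 143, 140, 138, 138]
side bath 0 from -0.125 step3mm: [152, 152, 153, 153, 153, 154, 155, 160, 166, 174, 180, 181, 175, 162, 145, 128, 114, 106, 102, 100, 97, 92, 86, 80, 75, 73, 74, 79, 85, 91, 97, 102, 105, 106, 107, 108, 109, 109, 109, 110, 110, 110, 109, 105, 100, 94, 89, 87, 89, 95, 103, 110, 113, 114, 111, 106, 102, 95, 89, 84, 82, 81, 82, 83, 87, 93, 101, 109, 120, 137, 157, 177, 192, 197, 193, 180, 162, 144, 131, 125, 122, 121, 120, 120]
```

```bash
python3 - <<'E'
from efit import *
import pickle
D=pickle.load(open("D.pkl","rb"));p=pickle.load(open("pose.pkl","rb"))
b=p["bath"]
for th in np.arange(0,.6,.1):
    P=np.array([[.09-.09*np.cos(th),0,.105+.09*np.sin(th)]])
    W=place(P,*b); print(round(th,1),W.round(3),proj("top",W).round(1),proj("side",W).round(1))
g=cv2.cvtColor(D["top"],cv2.COLOR_RGB2GRAY)
w=g[184:196,186:212]; ys,xs=np.nonzero(w<55); print(xs.mean()+186,ys.mean()+184,len(xs))
x0,y0,s=190,140,7
c=crop(D["side"],x0,y0,85,70,s)
for th,col in((0,(0,0,255)),(.25,(0,255,0)),(.5,(255,0,0))):
    bx=.09-.09*np.cos(th);bz=.105+.09*np.sin(th)
    P=place(np.array([[.09,-.11,.105],[bx,-.11,bz],[bx,.11,bz],[.09,.11,.105],[bx,-.03,bz],[bx,.03,bz]]),*b)
    lines("side",c,P,[(0,1),(1,2),(2,3)],x0,y0,s,col)
cv2.imwrite("pics/bail.png",c)
E
```

```text
0.0 [[0.537 0.276 0.105]] [[197.7 190.1]] [[230.8 163. ]]
0.1 [[0.536 0.276 0.114]] [[197.4 189.9]] [[230.6 161. ]]
0.2 [[0.535 0.276 0.123]] [[197.1 189.9]] [[230.2 159.1]]
0.3 [[0.533 0.275 0.132]] [[196.9 190.1]] [[229.7 157.2]]
0.4 [[0.53  0.275 0.14 ]] [[196.7 190.6]] [[228.9 155.5]]
0.5 [[0.526 0.274 0.148]] [[196.5 191.3]] [[228.  153.9]]
197.58695652173913 190.1304347826087 46
```

View pics/bail.png

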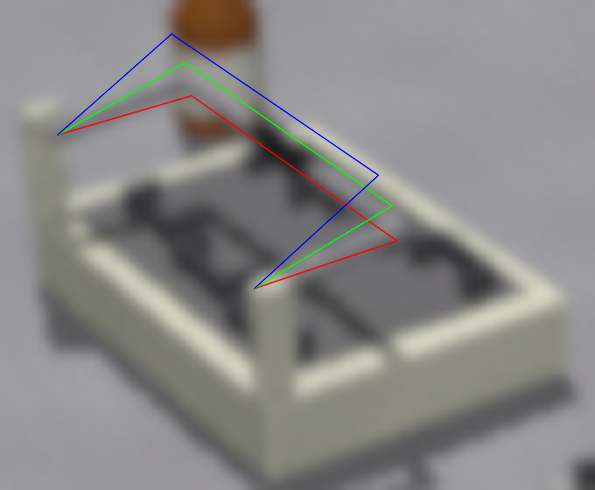

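```bash
cat > plan.py <<'E'
from h import *
import json,sys
def Rq(q): return R.from_quat([q[1],q[2],q[3],q[0]])
def cur():
    o=robot.observe(); return np.array(o["ee_pos"]),Rq(o["tcp_rot"]),o
def down(yaw_y):
    """tool pointing down, tool y axis at world yaw yaw_y"""
    y=np.array([np.cos(yaw_y),np.sin(yaw_y),0]); z=np.array([0,0,-1.]); x=np.cross(y,z)
    return R.from_matrix(np.c_[x,y,z])
def pose(zdir,yhint):
    z=np.array(zdir,float);z/=np.linalg.norm(z); y=np.array(yhint,float); y-=z*(y@z); y/=np.linalg.norm(y); return R.from_matrix(np.c_[np.cross(y,z),y,z])
def nearest(Rc,Rt):
    alt=Rt*R.from_euler("z",np.pi); return Rt if (Rc.inv()*Rt).magnitude()<=(Rc.inv()*alt).magnitude() else alt
def rows(p,Rc,pt,Rt,claw,step=1.0,astep=1.0,n=None,pr=True):
    d=np.asarray(pt)-p; w=(Rc.inv()*Rt).as_rotvec()
    N=n or max(int(np.ceil(np.linalg.norm(d)/(.06*step)-1e-6)),int(np.ceil(np.abs(w).max()/(np.radians(6)*astep)-1e-6)),1)
    out=[]
    for i in range(N):
        k=N-i
        dd=Rc.inv().apply((np.asarray(pt)-p)/k)/.06; ww=(Rc.inv()*Rt).as_rotvec()/k/np.radians(6)
        dd=dd.round(2);ww=ww.round(2)
        out.append(" ".join(f"{v:g}" for v in list(dd+0.)+list(ww+0.))+f" {claw:g}")
        p=p+Rc.apply(dd*.06); Rc=Rc*R.from_rotvec(ww*np.radians(6))
    if pr: print(N,"; ".join(out))
    return p,Rc,out
LOG="kin.jsonl"
def log():
    o=robot.observe(); open(LOG,"a").write(json.dumps(dict(q=list(map(float,o["joint_pos"])),p=list(map(float,o["ee_pos"])),r=list(map(float,o["tcp_rot"]))))+"\n")
E
python3 - <<'E'
from plan import *
log()
p,r,o=cur()
Rt=nearest(r,down(3.332)); print((r.inv()*Rt).as_rotvec())
rows(p,r,[.535,.276,.22],Rt,50)
E
```

```text
[-7.63708184e-05 -7.86182548e-06  1.02962269e+00]
10 -0.68 -0.3 0 0 0 0.98 50; -0.71 -0.23 0 0 0 0.98 50; -0.73 -0.16 0.01 0 0 0.98 50; -0.74 -0.08 0 0 0 0.98 50; -0.74 -0.01 0.01 0 0 0.99 50; -0.74 0.07 0 0 0 0.98 50; -0.73 0.14 0.01 0 0 0.99 50; -0.71 0.22 0 0 0 0.98 50; -0.68 0.29 0.01 0 0 0.99 50; -0.65 0.36 0 0 0 0.98 50
```

Call:
{"fn": "carry_out", "kwargs": {
  "motion": "-0.68 -0.3 0 0 0 0.98 50; -0.71 -0.23 0 0 0 0.98 50; -0.73 -0.16 0 0 0 0.98 50; -0.74 -0.08 0 0 0 0.98 50; -0.74 0 0 0 0 0.98 50; -0.74 0.07 0 0 0 0.98 50; -0.73 0.14 0 0 0 0.98 50; -0.71 0.22 0 0 0 0.98 50; -0.68 0.29 0 0 0 0.98 50; -0.65 0.36 0 0 0 0.98 50; 0 0 0 0 0 0 50",
  "squeeze": 20
}}

```text
time_s: 3.58
ee_pos: [0.5382, 0.2747, 0.2226]
tcp_rot: [0.001, 0.637, 0.771, 0.001]
wrist_force: [-0.7, -0.4, -1.3]
width: 0.0501
```

```bash
python3 - <<'E'
from plan import *
log()
p,r,o=cur(); print(o["joint_pos"].round(3))
p1,r1,_=rows(p,r,[.535,.276,.100],down(3.332) if 0 else nearest(r,down(3.332)),50,step=.7)
b=np.array([.5365,.276,3.332]); 
# arc
pp,rr=p1,r1
for th in np.arange(.4,2.06,.2):
    P=np.array([[.09-.09*np.cos(th),0,.105+.09*np.sin(th)-.019]]); c,s=np.cos(b[2]),np.sin(b[2])
    W=[c*P[0,0]+b[0],s*P[0,0]+b[1],P[0,2]]; print(round(th,1),end=" "); pp,rr,_=rows(pp,rr,W,rr,0,n=1)
E
```

```text
[ 2.870e-01  4.990e-01  1.488e+00 -1.000e-03  1.153e+00  9.800e-02]
3 0.01 -0.02 0.68 0.01 0 0 50; 0.01 -0.01 0.68 0 0 -0.01 50; 0.01 -0.02 0.68 0.01 0 0 50
0.4 1 0 -0.09 -0.35 0 0 0 0
0.6 1 0 -0.15 -0.26 0 0 0 0
0.8 1 0 -0.19 -0.23 0 0 0 0
1.0 1 0 -0.23 -0.19 0 0 0 0
1.2 1 0 -0.27 -0.13 0 0 0 0
1.4 1 0 -0.29 -0.08 0 0 0 0
1.6 1 0 -0.3 -0.02 0 0 0 0
1.8 1 0 -0.3 0.04 0 0 0 0
2.0 1 0 -0.28 0.09 0 0 0 0
```

Call:
{"fn": "carry_out", "kwargs": {
  "motion": "0 -0.02 0.68 0 0 0 50; 0 -0.02 0.68 0 0 0 50; 0 -0.02 0.68 0 0 0 50; 0 0 0 0 0 0 5; 0 0 0 0 0 0 5; 0 0 0 0 0 0 5; 0 0 0 0 0 0 5",
  "squeeze": 12
}}

```text
time_s: 4.45
ee_pos: [0.5328, 0.2766, 0.1018]
tcp_rot: [0.001, 0.635, 0.772, 0.001]
wrist_force: [-0.2, 0.2, 0.2]
width: 0.0181
```

Call:
{"fn": "carry_out", "kwargs": {
  "motion": "0 0 0 0 0 0 5; 0 0 0 0 0 0 5"
}}

```text
time_s: 4.7
ee_pos: [0.5348, 0.277, 0.1016]
tcp_rot: [0.002, 0.636, 0.772, 0.003]
wrist_force: [5.0, 0.8, 3.1]
width: 0.0118
```

```bash
python3 - <<'E'
from plan import *
from ov import *
log()
ims=[crop(robot.capture(n),*a) for n,a in (("side",(180,90,110,90,5)),("top",(150,140,110,90,5)))]
cv2.imwrite("pics/g1.png",np.vstack(ims)[:,:])
cv2.imwrite("pics/g1.png",cv2.resize(np.hstack(ims),(800,327)))
print(robot.observe()["width"])
E
```

```text
0.011786360717358254
```

View pics/g1.png

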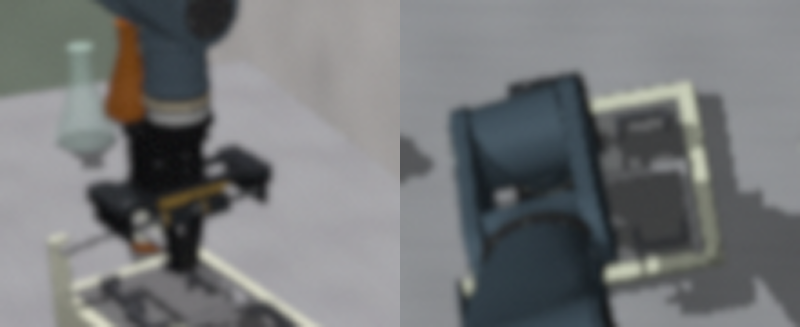

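Call:
{"fn": "carry_out", "kwargs": {
  "motion": "0 -0.05 -0.35 0 0 0 5; 0 -0.14 -0.26 0 0 0 5; 0 -0.18 -0.24 0 0 0 5; 0 -0.23 -0.19 0 0 0 5; 0 -0.27 -0.13 0 0 0 5; 0 -0.29 -0.08 0 0 0 5; 0 -0.3 -0.02 0 0 0 5; 0 -0.15 0.01 0 0 0 5; 0 0 0 0 0 0 5",
  "squeeze": 20
}}

```text
time_s: 5.92
ee_pos: [0.4422, 0.2593, 0.1817]
tcp_rot: [0.004, 0.635, 0.772, 0.006]
wrist_force: [1.7, 0.8, 29.7]
width: 0.0112
```

Call:
{"fn": "carry_out", "kwargs": {
  "motion": "0 -0.15 -0.04 0 0 0 5; 0 -0.2 0 0 0 0 5; 0 -0.2 0.03 0 0 0 5; 0 0 0 0 0 0 5"
}}

```text
time_s: 6.42
ee_pos: [0.4062, 0.2522, 0.1748]
tcp_rot: [0.001, 0.636, 0.772, 0.002]
wrist_force: [8.9, 5.8, -16.9]
width: 0.011
```

Call:
{"fn": "carry_out", "kwargs": {
  "motion": "0 0 0 0 0 0 50; 0 0 0 0 0 0 50; 0 0 0 0 0 0 60; 0 0 -0.7 0 0 0 80; 0 0 -0.9 0 0 0 80; 0 0 0 0 0 0 80"
}}

```text
time_s: 7.18
ee_pos: [0.4068, 0.2521, 0.2764]
tcp_rot: [0.002, 0.635, 0.772, 0.004]
wrist_force: [1.0, -0.1, 0.3]
width: 0.063
```

```bash
python3 - <<'E'
from plan import *
from ov import *
log()
ims=[crop(robot.capture(n),*a) for n,a in (("side",(180,90,110,120,5)),("top",(150,140,110,120,5)))]
cv2.imwrite("pics/g2.png",cv2.resize(np.hstack(ims),(800,436)))
print(robot.observe())
E
```

```text
{'time_s': 7.275, 'joint_pos': array([ 3.20570336e-01,  2.60923784e-01,  1.73099501e+00, -7.93013193e-05,
        1.14968517e+00,  1.26699279e-01]), 'joint_velocities': array([-0.00034394,  0.03041379,  0.03317603, -0.00032061, -0.00364672,
        0.00060077]), 'effort': array([ 3.43256790e-03, -3.18711376e+01, -1.81612068e+01,  7.80710299e-02,
       -2.67057546e-02,  2.07843630e-03]), 'ee_pos': array([0.40398714, 0.25106787, 0.27258314]), 'tcp_rot': array([ 2.76141772e-05,  6.35338227e-01,  7.72233991e-01, -2.40597797e-05]), 'wrist_force': array([-0.21308451,  0.02886631, -0.16184642]), 'moment': array([-0.07959315,  0.0708581 ,  0.00320366]), 'width': 0.07137612237340732}
```

View pics/g2.png

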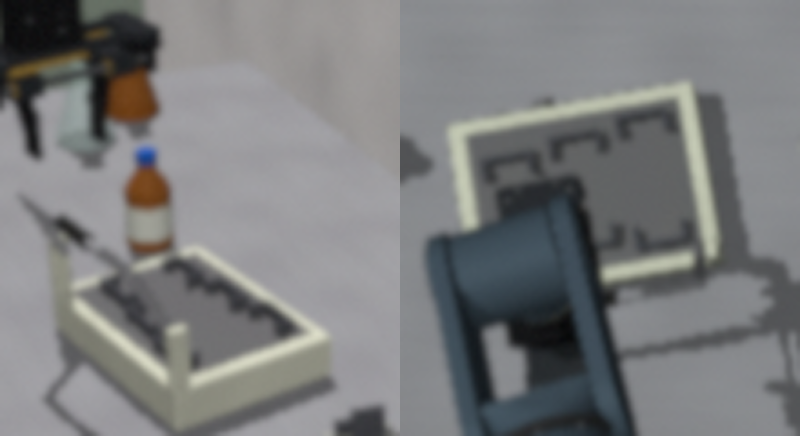

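Call:
{"fn": "carry_out", "kwargs": {
  "motion": "0.8 0.1 -0.3 0 1 0 80; 0.8 0.1 -0.1 0 1 0 80; 0.8 0.1 0 0 1 0 80; 0.8 0.1 0 0 1 0 80; 0 0 0 0 0 0 80; 0 0 0 0 0 0 80"
}}

```text
time_s: 8.02
ee_pos: [0.3911, 0.439, 0.3242]
tcp_rot: [-0.161, 0.622, 0.755, 0.13]
wrist_force: [-0.2, -0.2, -0.5]
width: 0.0801
```

```bash
cat > kin.py <<'E'
import numpy as np, json
from scipy.spatial.transform import Rotation as R
from scipy.optimize import least_squares
def fk(q,P,full=False):
    h,a1,L2,a3,L4,L6,oa,ob,oc=P
    r=R.from_euler("z",q[0]); p=np.array([0,0,h])+r.apply([a1,oa,0])
    r=r*R.from_euler("y",q[1]); p=p+r.apply([0,0,L2])
    r=r*R.from_euler("y",q[2]); p=p+r.apply([a3,0,L4])
    r=r*R.from_euler("z",q[3]); p=p+r.apply([0,ob,0]); pw=p.copy()
    r=r*R.from_euler("y",q[4]); 
    r2=r*R.from_euler("z",q[5]+np.pi/2); p=p+r.apply([oc,0,L6])
    return p,r2,pw
def load():
    D=[json.loads(l) for l in open("kin.jsonl")]; return D
def fitk(hyp="A"):
    D=load()
    def mk(x): 
        h,a1,L2,a3,L4,L6,o=x; return [h,a1,L2,a3,L4,L6,o if hyp=="A" else 0,o if hyp=="B" else 0,0]
    def res(x):
        P=mk(x); out=[]
        for d in D: out+=list(fk(d["q"],P)[0]-d["p"])
        return np.r_[np.array(out),1e-3*(np.array(x)-x0)]
    x0=np.array([.3,0,.4,0,.4,.25,.11])
    s=least_squares(res,x0); return mk(s.x),s
if __name__=="__main__":
    for hyp in "AB":
        P,s=fitk(hyp); print(hyp,np.round(P,4),np.abs(s.fun[:-7]).max())
    for d in load():
        _,r,_=fk(d["q"],P); q=d["r"]; print(np.round(d["q"],3),(r.inv()*R.from_quat([q[1],q[2],q[3],q[0]])).magnitude())
E
python3 -c "
from plan import *
log()"; python3 kin.py
```

```text
A [ 0.2742 -0.      0.588   0.1141  0.3917  0.3055  0.111   0.      0.    ] 8.219669552778086e-07
B [0.2497 0.0703 0.581  0.1167 0.3144 0.3143 0.     0.1098 0.    ] 0.026930215234892363
[ 1.042  0.528  1.433  0.     1.181 -0.178] 4.997908845249088e-16
[ 2.870e-01  4.990e-01  1.488e+00 -1.000e-03  1.153e+00  9.800e-02] 2.07013155052902e-16
[0.292 0.651 1.598 0.    0.885 0.099] 4.103277263300989e-16
[ 0.321  0.257  1.725 -0.     1.151  0.127] 3.3714900276830214e-16
[0.439 0.304 1.588 0.439 1.183 0.092] 2.552343636129317e-16
```

```bash
cat > ik.py <<'E'
from kin import *
P=fitk("A")[0]
LO=np.array([-3.08,-.75,.22,-1.43,0,-2.85]);HI=np.array([3.08,2.2,2.44,4.57,2.65,2.85])
def ik(pt,Rt,seeds=None,nr=40,rng=np.random.default_rng(0)):
    sols=[]
    S=list(seeds) if seeds is not None else []
    S+=[LO+(HI-LO)*rng.random(6) for _ in range(nr)]
    for s in S:
        def res(q):
            p,r,_=fk(q,P); return np.r_[(p-pt)*5,(r.inv()*Rt).as_rotvec()]
        o=least_squares(res,np.clip(s,LO+1e-3,HI-1e-3),bounds=(LO,HI),max_nfev=60)
        if o.cost<1e-9 and not any(np.abs(o.x-k).max()<.02 for k in sols): sols.append(o.x)
    return sols
E
cat > s6.py <<'E'
from plan import *; from ik import *
cx,cy,yaw=.6222,-.0186,1.40
def tool(d_yaw,tilt):  # pointing horizontally along d_yaw, tilted down by tilt
    d=np.array([np.cos(d_yaw),np.sin(d_yaw),0]); z=d*np.cos(tilt)-np.array([0,0,np.sin(tilt)])
    return pose(z,np.cross([0,0,1],d))
for nm,dy in(("+y",yaw),("-y",yaw+np.pi)):
    for tilt in (0,15,25,35):
        Rt=tool(dy,np.radians(tilt)); g=np.array([cx,cy,.10]); 
        for alt in (0,1):
            Ra=Rt*R.from_euler("z",np.pi*alt); pt=g+Ra.apply([0,0,.019])
            for s in ik(pt,Ra,nr=25): print(nm,tilt,alt,s.round(2),"marg",np.min(np.r_[s-LO,HI-s]).round(2),"wrist",fk(s,P)[2].round(2))
E
python3 s6.py
```

```text
+y 0 0 [-0.66  1.18  1.44  1.14  1.8   2.04] marg 0.81 wrist [ 0.57 -0.3   0.1 ]
+y 0 1 [-0.66  1.18  1.44  1.14  1.8  -1.11] marg 0.85 wrist [ 0.57 -0.3   0.1 ]
+y 15 0 [-0.64  1.06  1.49  1.04  1.6   2.09] marg 0.76 wrist [ 0.58 -0.29  0.17]
+y 15 1 [-0.64  1.06  1.49  1.04  1.6  -1.05] marg 0.95 wrist [ 0.58 -0.29  0.17]
+y 25 0 [-0.62  0.98  1.52  0.96  1.47  2.14] marg 0.71 wrist [ 0.58 -0.27  0.22]
+y 25 1 [-0.62  0.98  1.52  0.96  1.47 -1.  ] marg 0.92 wrist [ 0.58 -0.27  0.22]
+y 35 0 [-0.58  0.9   1.55  0.88  1.34  2.22] marg 0.63 wrist [ 0.58 -0.25  0.26]
+y 35 1 [-0.58  0.9   1.55  0.88  1.34 -0.92] marg 0.89 wrist [ 0.58 -0.25  0.26]
-y 0 0 [ 0.22  1.22  1.23 -1.26  1.81  0.92] marg 0.17 wrist [0.67 0.26 0.1 ]
-y 0 1 [ 0.22  1.22  1.23 -1.26  1.81 -2.22] marg 0.17 wrist [0.67 0.26 0.1 ]
-y 15 0 [ 0.21  1.1   1.29 -1.12  1.62  0.89] marg 0.31 wrist [0.67 0.25 0.17]
-y 15 1 [ 0.21  1.1   1.29 -1.12  1.62 -2.25] marg 0.31 wrist [0.67 0.25 0.17]
-y 25 0 [ 0.18  1.03  1.33 -1.02  1.49  0.84] marg 0.41 wrist [0.67 0.24 0.22]
-y 25 1 [ 0.18  1.03  1.33 -1.02  1.49 -2.3 ] marg 0.41 wrist [0.67 0.24 0.22]
-y 35 0 [ 0.15  0.95  1.37 -0.92  1.37  0.79] marg 0.51 wrist [0.66 0.21 0.26]
-y 35 1 [ 0.15  0.95  1.37 -0.92  1.37 -2.36] marg 0.49 wrist [0.66 0.21 0.26]
```

```bash
cat > s7.py <<'E'
from plan import *; from ik import *
def down_t(dyaw,tilt,roll=0):
    d=np.array([np.cos(dyaw),np.sin(dyaw),0]); z=-np.array([0,0,np.cos(tilt)])-d*np.sin(tilt)
    return pose(z,np.cross([0,0,1],d))
def tool(d_yaw,tilt):
    d=np.array([np.cos(d_yaw),np.sin(d_yaw),0]); z=d*np.cos(tilt)-np.array([0,0,np.sin(tilt)])
    return pose(z,np.cross([0,0,1],d))
if __name__=="__main__":
    import pickle; po=pickle.load(open("pose.pkl","rb"))
    b=po["bath"];c,s=np.cos(b[2]),np.sin(b[2])
    pk=lambda y:np.array([b[0]-s*y,b[1]+c*y,.073])
    print("pockets",pk(.075),pk(-.075))
    for nm,g,dy in (("long A",[*po["long"][:2],.023],.108),("long B",[*po["long"][:2],.023],.108+np.pi),("short A",[*po["short"][:2],.023],-.15),("short B",[*po["short"][:2],.023],-.15+np.pi),("pk_long A",pk(.075),.19),("pk_long B",pk(.075),.19+np.pi),("pk_short A",pk(-.075),.19),("pk_short B",pk(-.075),.19+np.pi)):
        g=np.array(g)
        for tilt in (10,20):
            Rt=down_t(dy,np.radians(tilt)); 
            for alt in (0,1):
                Ra=Rt*R.from_euler("z",np.pi*alt); pt=g+Ra.apply([0,0,.019])
                for q in ik(pt,Ra,nr=15): print(nm,tilt,alt,q.round(2),"marg",np.min(np.r_[q-LO,HI-q]).round(2),fk(q,P)[2].round(2))
E
python3 s7.py
```

```text
pockets [0.55100319 0.2024171  0.073     ] [0.5228101  0.34974377 0.073     ]
long A 10 0 [-0.48  0.78  1.75 -0.14  0.76 -2.05] marg 0.69 [ 0.54 -0.15  0.31]
long A 10 1 [-0.48  0.78  1.75 -0.14  0.76  1.09] marg 0.69 [ 0.54 -0.15  0.31]
long A 20 0 [-0.43  0.83  1.63 -0.21  0.99 -1.97] marg 0.81 [ 0.58 -0.15  0.29]
long A 20 1 [-0.43  0.83  1.63 -0.21  0.99  1.17] marg 0.81 [ 0.58 -0.15  0.29]
long B 10 0 [-0.6   0.74  1.98  0.38  0.31  0.51] marg 0.31 [ 0.44 -0.16  0.31]
long B 10 1 [-0.6   0.74  1.98  0.38  0.31 -2.63] marg 0.22 [ 0.44 -0.16  0.31]
long B 20 0 [-0.67  0.76  2.09  1.41  0.25 -0.59] marg 0.25 [ 0.39 -0.17  0.29]
long B 20 1 [-0.67  0.76  2.09  1.41  0.25  2.56] marg 0.25 [ 0.39 -0.17  0.29]
short A 10 0 [-0.64  0.85  1.52 -0.1   0.94 -1.99] marg 0.86 [ 0.57 -0.29  0.31]
short A 10 1 [-0.64  0.85  1.52 -0.1   0.94  1.15] marg 0.92 [ 0.57 -0.29  0.31]
short A 20 0 [-0.61  0.91  1.39 -0.16  1.17 -1.94] marg 0.91 [ 0.62 -0.3   0.29]
short A 20 1 [-0.61  0.91  1.39 -0.16  1.17  1.2 ] marg 1.05 [ 0.62 -0.3   0.29]
short B 10 0 [-0.73  0.78  1.77  0.21  0.46  0.81] marg 0.
[... 746 characters left out ...]
[ 0.16  0.67  1.91  0.05  0.21 -1.66] marg 0.21 [0.45 0.18 0.34]
pk_short A 10 0 [ 0.4   0.8   1.42  0.04  1.09 -1.39] marg 1.02 [0.57 0.36 0.36]
pk_short A 10 1 [0.4  0.8  1.42 0.04 1.09 1.76] marg 1.02 [0.57 0.36 0.36]
pk_short A 20 0 [ 0.38  0.87  1.29  0.07  1.33 -1.41] marg 1.07 [0.62 0.37 0.34]
pk_short A 20 1 [0.38 0.87 1.29 0.07 1.33 1.74] marg 1.07 [0.62 0.37 0.34]
pk_short B 10 0 [ 0.43  0.72  1.67 -0.07  0.59  1.87] marg 0.59 [0.47 0.34 0.36]
pk_short B 10 1 [ 0.43  0.72  1.67 -0.07  0.59 -1.27] marg 0.59 [0.47 0.34 0.36]
pk_short B 20 0 [ 0.45  0.7   1.78 -0.28  0.33  2.08] marg 0.33 [0.43 0.33 0.34]
pk_short B 20 1 [ 0.45  0.7   1.78 -0.28  0.33 -1.06] marg 0.33 [0.43 0.33 0.34]
```

```bash
cat > mv.py <<'E'
from plan import *; from ik import *; from s7 import down_t,tool
Rz=R.from_euler("z",np.pi)
def gp(g,Rt): return np.asarray(g)+Rt.apply([0,0,.019])
class M:
    def __init__(s):
        s.p,s.r,o=cur(); s.q=np.array(o["joint_pos"]); s.all=[]; print("t",round(o["time_s"],2))
    def go(s,pt,Rt,claw,step=1.0,astep=1.0,n=None):
        p,r=s.p,s.r
        s.p,s.r,out=rows(p,r,pt,Rt,claw,step,astep,n,pr=False)
        # check joints
        pp,rr=p,r; mx=0
        for o in out:
            v=np.array(list(map(float,o.split()))); pp=pp+rr.apply(v[:3]*.06); rr=rr*R.from_rotvec(v[3:6]*np.radians(6))
            q=ik(pp,rr,[s.q],nr=0)
            if not q: print("NO IK at",pp.round(3)); break
            dq=q[0]-s.q; mx=max(mx,np.abs(dq/np.array([2.79,2.79,3.14,3.14,3.14,3.14])).max()/.125); s.q=q[0]
        print("maxspeed frac",round(mx,2),"q",s.q.round(2),"end",s.p.round(3),"marg",np.min(np.r_[s.q-LO,HI-s.q]).round(2))
        s.all+=out
    def hold(s,n,claw): s.all+=[f"0 0 0 0 0 0 {claw:g}"]*n
    def show(s):
        for i in range(0,len(s.all),12): print("#",len(s.all[i:i+12])); print("; ".join(s.all[i:i+12]))
E
python3 - <<'E'
from mv import *
m=M()
Rt=down_t(.107,np.radians(20))*Rz
g=np.array([.508,-.156,.028])
pre=gp(g,Rt)-Rt.apply([0,0,.17])
m.go([.45,.15,.34],m.r*R.from_rotvec(.45*(m.r.inv()*Rt).as_rotvec()),75)
m.go(pre,Rt,75)
m.show()
E
```

```text
t 8.03
maxspeed frac 0.17 q [-0.02  0.22  1.6   0.15  1.43  0.51] end [0.45 0.15 0.34] marg 0.84
maxspeed frac 0.2 q [-0.37  0.68  1.35 -0.16  1.43  1.14] end [ 0.56  -0.151  0.17 ] marg 1.09
# 12
-0.55 0 -0.28 -0.03 -0.31 0.91 75; -0.55 0.06 -0.26 -0.03 -0.31 0.91 75; -0.56 0.11 -0.24 -0.03 -0.31 0.91 75; -0.55 0.17 -0.22 -0.03 -0.31 0.91 75; -0.54 0.22 -0.21 -0.03 -0.31 0.9 75; -0.52 0.27 -0.19 -0.03 -0.31 0.91 75; -0.5 0.31 -0.17 -0.04 -0.3 0.91 75; -0.47 0.36 -0.15 -0.04 -0.31 0.9 75; -0.39 0.51 0.2 -0.03 -0.34 0.99 75; -0.32 0.55 0.22 -0.03 -0.34 0.99 75; -0.26 0.57 0.23 -0.03 -0.33 0.98 75; -0.19 0.6 0.24 -0.04 -0.33 0.99 75
# 5
-0.12 0.61 0.25 -0.04 -0.34 0.98 75; -0.04 0.62 0.25 -0.03 -0.33 0.99 75; 0.03 0.62 0.25 -0.04 -0.34 0.98 75; 0.1 0.61 0.26 -0.03 -0.33 0.99 75; 0.18 0.6 0.25 -0.04 -0.34 0.98 75
```

Call:
{"fn": "carry_out", "kwargs": {
  "motion": "-0.55 0 -0.28 -0.03 -0.31 0.91 75; -0.55 0.06 -0.26 -0.03 -0.31 0.91 75; -0.56 0.11 -0.24 -0.03 -0.31 0.91 75; -0.55 0.17 -0.22 -0.03 -0.31 0.91 75; -0.54 0.22 -0.21 -0.03 -0.31 0.9 75; -0.52 0.27 -0.19 -0.03 -0.31 0.91 75; -0.5 0.31 -0.17 -0.04 -0.3 0.91 75; -0.47 0.36 -0.15 -0.04 -0.31 0.9 75; -0.39 0.51 0.2 -0.03 -0.34 0.99 75; -0.32 0.55 0.22 -0.03 -0.34 0.99 75; -0.26 0.57 0.23 -0.03 -0.33 0.98 75; -0.19 0.6 0.24 -0.04 -0.33 0.99 75"
}}

```text
time_s: 9.52
ee_pos: [0.4985, 0.0156, 0.264]
tcp_rot: [-0.05, 0.949, 0.298, -0.084]
wrist_force: [0.3, -0.5, -0.6]
width: 0.0749
```

Call:
{"fn": "carry_out", "kwargs": {
  "motion": "-0.12 0.61 0.25 -0.04 -0.34 0.98 75; -0.04 0.62 0.25 -0.03 -0.33 0.99 75; 0.03 0.62 0.25 -0.04 -0.34 0.98 75; 0.1 0.61 0.26 -0.03 -0.33 0.99 75; 0.18 0.6 0.25 -0.04 -0.34 0.98 75; 0 0 0 0 0 0 75"
}}

```text
time_s: 10.28
ee_pos: [0.5598, -0.1515, 0.1674]
tcp_rot: [0.007, 0.983, 0.051, -0.174]
wrist_force: [-0.2, 0.1, 0.3]
width: 0.0749
```

```bash
python3 - <<'E'
from mv import *
from ov import *
D={n:robot.capture(n) for n in ("side","top")}
import pickle; pickle.dump(D,open("D2.pkl","wb"))
ims=[crop(D[n],*a) for n,a in (("side",(220,170,110,120,5)),("top",(250,140,110,120,5)))]
cv2.imwrite("pics/g3.png",cv2.resize(np.hstack(ims),(800,436)))
m=M(); print(m.p,m.r.as_matrix()[:,2],m.r.as_matrix()[:,1])
Rt=down_t(.107,np.radians(20))*Rz
g=np.array([.508,-.156,.028])
m.go(gp(g,Rt)-Rt.apply([0,0,.06]),Rt,75); m.go(gp(g,Rt),Rt,75,step=.5); m.show()
E
```

```text
t 10.38
[ 0.55966533 -0.14915341  0.16951608] [-0.33972387 -0.03202264 -0.93997992] [ 0.10606459 -0.99434925 -0.00445859]
maxspeed frac 0.32 q [-0.4   0.77  1.51 -0.18  1.17  1.16] end [ 0.522 -0.155  0.067] marg 0.93
maxspeed frac 0.17 q [-0.42  0.84  1.57 -0.2   1.04  1.18] end [ 0.502 -0.157  0.01 ] marg 0.87
# 4
-0.01 0.01 0.91 -0.02 0 0 75; 0 0.02 0.92 -0.02 -0.01 0.01 75; 0 0 0.5 0 0 0 75; 0 0 0.5 0 0 0 75
```

View pics/g3.png

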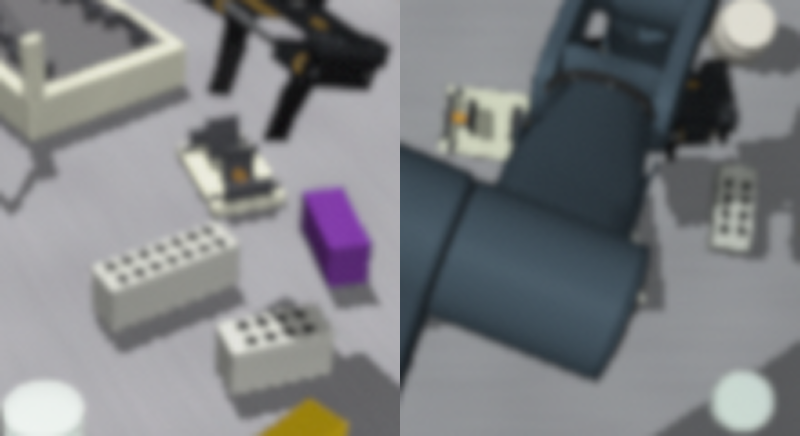

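Call:
{"fn": "carry_out", "kwargs": {
  "motion": "0 0.01 0.91 -0.02 0 0 75; 0 0.02 0.92 -0.02 0 0 75; 0 0 0.5 0 0 0 75; 0 0 0.5 0 0 0 75; 0 0 0 0 0 0 36; 0 0 0 0 0 0 36; 0 0 0 0 0 0 36; 0 0 0 0 0 0 36; 0 0 0 0 0 0 36; 0 0 0 0 0 0 36",
  "squeeze": 55
}}

```text
time_s: 11.62
ee_pos: [0.5045, -0.1564, 0.0114]
tcp_rot: [0.01, 0.984, 0.053, -0.171]
wrist_force: [1.7, 4.1, 6.1]
width: 0.0399
```

```bash
python3 - <<'E'
from efit import *
import pickle
D=pickle.load(open("D.pkl","rb"))
x0,y0,s=252,158,18
c=crop(D["top"],x0,y0,42,30,s)
for p,col in (([.6216,-.0175,1.43],(0,0,255)),):
    lines("top",c,place(boxpts(.112,.075,.0001,.012),*p),BP,x0,y0,s,col)
    lines("top",c,place(boxpts(.112,.075,.0001,.0),*p),BP,x0,y0,s,(255,0,0))
    lines("top",c,place(boxpts(.038,.034,.0001,.057),*p),BP,x0,y0,s,(0,255,0))
cv2.imwrite("pics/clipt.png",c)
x0,y0,s=264,196,16
c=crop(D["side"],x0,y0,38,36,s)
for p,col in (([.6216,-.0175,1.43],(0,0,255)),):
    lines("side",c,place(boxpts(.112,.075,.012),*p),BP,x0,y0,s,col)
    lines("side",c,place(boxpts(.038,.034,.026,.012),*p),BP,x0,y0,s,(0,255,0))
    lines("side",c,place(boxpts(.054,.034,.0001,.057),*p),BP,x0,y0,s,(255,255,0))
cv2.imwrite("pics/clips.png",c)
E
```

```text
(no output)
```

View pics/clipt.png

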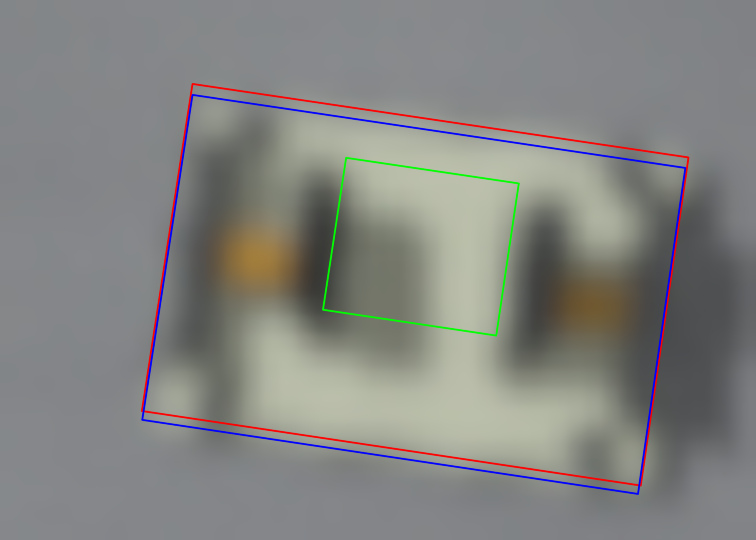

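View pics/clips.png

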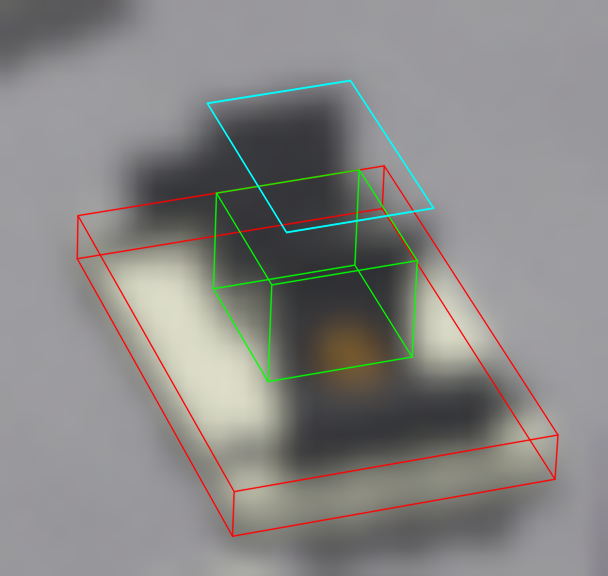

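```bash
cat > s8.py <<'E'
from mv import *
import pickle
def blockrel(r,dyaw):
    """block orientation in tool frame, block flat on bench small wells up, x along dyaw approx, pads aligned"""
    y=r.as_matrix()[:,1].copy(); y[2]=0; y/=np.linalg.norm(y)
    x=np.cross(y,[0,0,1.]); 
    if x@[np.cos(dyaw),np.sin(dyaw),0]<0: x=-x
    y=np.cross([0,0,1.],x)
    return r.inv()*R.from_matrix(np.c_[x,y,[0,0,1.]])
def upright(d):  # block x up, block z = -d (horizontal yaw d)
    dv=np.array([np.cos(d),np.sin(d),0]); x=np.array([0,0,1.]); z=-dv; return R.from_matrix(np.c_[x,np.cross(z,x),z])
E
python3 - <<'E'
from s8 import *
m=M(); print(m.p,m.r.as_matrix()[:,2])
Rtb=blockrel(m.r,.107); g=m.p-m.r.apply([0,0,.019])
# block centre in tool frame: assume centre at (.485,-.1585) along x, y centred
xb=(m.r*Rtb).as_matrix()[:,0]; off=(g[:2]-np.array([.4855,-.1585]))@xb[:2]; print("off along x",off,"z",g[2]-.023)
pickle.dump(dict(Rtb=Rtb.as_quat(),off=off,dz=g[2]-.023),open("grip.pkl","wb"))
Rb=upright(1.43); Ri=Rb*Rtb.inv(); print((Ri.as_matrix()[:,2]).round(3),"tilt",np.degrees(np.arcsin(-Ri.as_matrix()[2,2])))
d=np.array([np.cos(1.43),np.sin(1.43),0])
cl=np.array([.6213,-.019,0])
gh=cl-d*(g[2]-.023)+[0,0,.012+.065+off]
print("final grasp",gh)
m.go(m.p+[0,0,.2],m.r,30)
m.go(gp(gh+[0,0,.12],Ri),Ri,30,astep=1)
m.show(); print("hover tcp",gp(gh+[0,0,.065],Ri))
E
```

```text
t 11.62
[ 0.50453609 -0.15635997  0.01140571] [-0.33561909 -0.03690608 -0.94127454]
off along x 0.02557100992809149 z 0.006289925293801155
[ 0.133  0.932 -0.338] tilt 19.733247214517974
final grasp [ 0.62041732 -0.02522768  0.10257101]
maxspeed frac 0.26 q [-0.41  0.56  1.46 -0.17  1.42  1.1 ] end [ 0.504 -0.156  0.212] marg 0.98
maxspeed frac 0.46 q [-0.64  0.83  1.49  0.98  1.67 -0.87] end [ 0.623 -0.007  0.216] marg 0.95
# 12
-0.28 0 -0.78 0 0 0 30; -0.28 0 -0.79 0 0 0 30; -0.28 0 -0.78 0 0 0 30; -0.29 0 -0.79 0 0 0 30; 0.16 -0.17 -0.06 0.45 0.97 -0.96 30; 0.18 -0.16 -0.04 0.45 0.97 -0.96 30; 0.2 -0.14 -0.01 0.46 0.97 -0.96 30; 0.21 -0.12 0.01 0.46 0.97 -0.96 30; 0.22 -0.1 0.04 0.46 0.97 -0.96 30; 0.22 -0.07 0.07 0.45 0.97 -0.96 30; 0.22 -0.05 0.1 0.46 0.97 -0.96 30; 0.21 -0.02 0.12 0.46 0.96 -0.96 30
# 5
0.2 0.01 0.14 0.45 0.97 -0.96 30; 0.18 0.04 0.16 0.46 0.96 -0.96 30; 0.16 0.06 0.17 0.45 0.97 -0.97 30; 0.14 0.09 0.18 0.46 0.96 -0.96 30; 0.11 0.1 0.2 0.45 0.97 -0.97 30
hover tcp [ 0.62293954 -0.00752221  0.16115582]
```

Call:
{"fn": "carry_out", "kwargs": {
  "motion": "-0.28 0 -0.78 0 0 0 30; -0.28 0 -0.79 0 0 0 30; -0.28 0 -0.78 0 0 0 30; -0.29 0 -0.79 0 0 0 30; 0.16 -0.17 -0.06 0.45 0.97 -0.96 30; 0.18 -0.16 -0.04 0.45 0.97 -0.96 30; 0.2 -0.14 -0.01 0.46 0.97 -0.96 30; 0.21 -0.12 0.01 0.46 0.97 -0.96 30; 0.22 -0.1 0.04 0.46 0.97 -0.96 30; 0.22 -0.07 0.07 0.45 0.97 -0.96 30; 0.22 -0.05 0.1 0.46 0.97 -0.96 30; 0.21 -0.02 0.12 0.46 0.96 -0.96 30"
}}

```text
time_s: 13.12
ee_pos: [0.5755, -0.0653, 0.2123]
tcp_rot: [-0.254, 0.857, 0.39, 0.221]
wrist_force: [-0.5, -0.4, -3.4]
width: 0.0394
```

Call:
{"fn": "carry_out", "kwargs": {
  "motion": "0.2 0.01 0.14 0.45 0.97 -0.96 30; 0.18 0.04 0.16 0.46 0.96 -0.96 30; 0.16 0.06 0.17 0.45 0.97 -0.97 30; 0.14 0.09 0.18 0.46 0.96 -0.96 30; 0.11 0.1 0.2 0.45 0.97 -0.97 30; 0 0 0 0 0 0 30; 0 0 0 0 0 0 30"
}}

```text
time_s: 14.0
ee_pos: [0.6217, -0.008, 0.2141]
tcp_rot: [-0.377, 0.619, 0.536, 0.433]
wrist_force: [-0.0, 0.3, -3.7]
width: 0.0398
```

```bash
cat > s9.py <<'E'
from s8 import *
from ov import *
import sys
D={n:robot.capture(n) for n in ("side","top")}
pickle.dump(D,open("D3.pkl","wb"))
G=pickle.load(open("grip.pkl","rb")); Rtb=R.from_quat(G["Rtb"])
p,r,o=cur(); L=G.get("L",.13)
Rb=r*Rtb; g=p-r.apply([0,0,.019]); cen=g-Rb.apply([G["off"],0,G["dz"]])
print("block axis x",Rb.as_matrix()[:,0].round(3),"z",Rb.as_matrix()[:,2].round(3),"cen",cen.round(4),"F",o["wrist_force"].round(1),"w",o["width"].round(4),"tcp",p.round(4))
clip=[.6213,-.019,1.43]
ims=[]
for n,(x0,y0,w,h,s) in (("side",(245,165,70,75,6)),("top",(240,140,70,75,6))):
    c=crop(D[n],x0,y0,w,h,s)
    b=Rb.apply(boxpts(L,.04,.046)-[0,0,.023])+cen
    lines(n,c,b,BP,x0,y0,s,(0,0,255)); lines(n,c,place(boxpts(.112,.075,.012),*clip),BP,x0,y0,s,(0,255,0))
    ims.append(c)
cv2.imwrite(sys.argv[1],cv2.resize(np.hstack(ims),None,fx=.95,fy=.95))
E
python3 s9.py pics/g4.png
```

```text
Traceback (most recent call last):
  File "s9.py", line 9, in <module>
    print("block axis x",Rb.as_matrix()[:,0].round(3),"z",Rb.as_matrix()[:,2].round(3),"cen",cen.round(4),"F",o["wrist_force"].round(1),"w",o["width"].round(4),"tcp",p.round(4))
                                                                                                                                            ^^^^^^^^^^^^^^^^
AttributeError: 'float' object has no attribute 'round'
```

```bash
sed -i 's/o\["width"\].round(4)/round(o["width"],4)/' s9.py; python3 s9.py pics/g4.png
```

```text
block axis x [-0.     0.002  1.   ] z [-0.14  -0.99   0.002] cen [ 0.6204 -0.0195  0.1964] F [-0.6 -0.4 -5. ] w 0.0392 tcp [ 0.622  -0.008   0.2155]
```

View pics/g4.png

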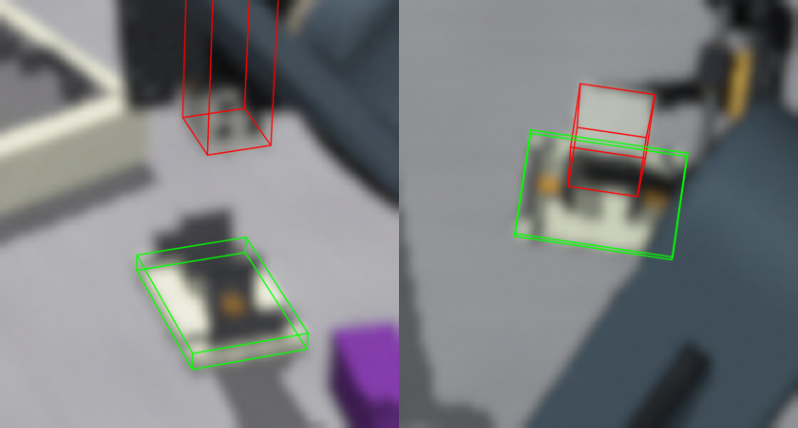

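```bash
python3 - <<'E'
from s8 import *
m=M()
G=pickle.load(open("grip.pkl","rb")); Rtb=R.from_quat(G["Rtb"]); Ri=upright(1.43)*Rtb.inv()
d=np.array([np.cos(1.43),np.sin(1.43),0]); gh=np.array([.6213,-.019,0])-d*G["dz"]+[0,0,.012+.065+G["off"]]
m.go(gp(gh+[0,0,.07],Ri),Ri,30); m.go(gp(gh+[0,0,.003],Ri),Ri,30,step=.25); m.hold(1,30); m.show()
E
```

```text
t 14.2
maxspeed frac 0.22 q [-0.64  0.91  1.5   0.98  1.62 -0.94] end [ 0.623 -0.007  0.166] marg 0.94
maxspeed frac 0.06 q [-0.64  1.01  1.49  0.98  1.57 -1.02] end [ 0.623 -0.007  0.099] marg 0.95
# 7
-0.77 0.01 0.29 0 0.02 0 30; -0.21 0 0.08 0 0 0 30; -0.21 0 0.07 0 0 0 30; -0.21 0 0.08 0 0 0 30; -0.21 0 0.07 0 0 0 30; -0.21 0 0.08 0 0 0 30; 0 0 0 0 0 0 30
```

Call:
{"fn": "carry_out", "kwargs": {
  "motion": "-0.77 0.01 0.29 0 0 0 30; -0.21 0 0.08 0 0 0 30; -0.21 0 0.07 0 0 0 30; -0.21 0 0.08 0 0 0 30; -0.21 0 0.07 0 0 0 30; -0.21 0 0.08 0 0 0 30; 0 0 0 0 0 0 30; 0 0 0 0 0 0 30"
}}

```text
time_s: 15.2
ee_pos: [0.6232, -0.0071, 0.0972]
tcp_rot: [-0.376, 0.618, 0.537, 0.434]
wrist_force: [2.4, -1.1, -5.5]
width: 0.0395
```

```bash
python3 s9.py pics/g5.png
```

```text
block axis x [0.    0.003 1.   ] z [-0.14  -0.99   0.003] cen [ 0.6216 -0.0187  0.0781] F [ 1.9 -1.1 -6.4] w 0.0394 tcp [ 0.6232 -0.0072  0.0972]
```

View pics/g5.png

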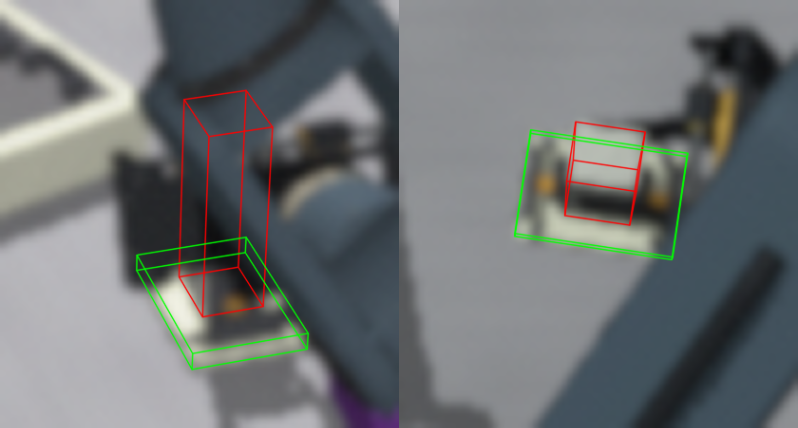

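Call:
{"fn": "carry_out", "kwargs": {
  "motion": "-0.05 0 0.02 0 0 0 30; -0.05 0 0.02 0 0 0 30; 0 0 0 0 0 0 30"
}}

```text
time_s: 15.68
ee_pos: [0.623, -0.0071, 0.0971]
tcp_rot: [-0.379, 0.615, 0.535, 0.438]
wrist_force: [-1.5, -6.3, 12.9]
width: 0.0397
```

Call:
{"fn": "carry_out", "kwargs": {
  "motion": "0.04 0 0 0 0 0 30; 0 0 0 0 0 0 70; 0 0 0 0 0 0 70; 0 0 0 0 0 0 70; 0 0 0 0 0 0 70; 0 0 -0.5 0 0 0 70; 0 0 -0.9 0 0 0 70; 0 0 -0.9 0 0 0 70; 0 0 0 0 0 0 70"
}}

```text
time_s: 16.8
ee_pos: [0.6057, -0.1392, 0.1417]
tcp_rot: [-0.374, 0.619, 0.536, 0.435]
wrist_force: [-0.2, -0.8, -0.4]
width: 0.0699
```

```bash
python3 s9.py pics/g6.png >/dev/null; python3 - <<'E'
from s8 import *
from efit import *
D=pickle.load(open("D3.pkl","rb"));ims=[]
for n,(x0,y0,w,h,s) in (("side",(245,165,70,75,6)),("top",(240,140,70,75,6))):
    c=crop(D[n],x0,y0,w,h,s)
    b=upright(1.43).apply(boxpts(.13,.04,.046)-[0,0,.023])+[.6213,-.019,.077]
    lines(n,c,b,BP,x0,y0,s,(0,0,255)); ims.append(c)
cv2.imwrite("pics/g6.png",cv2.resize(np.hstack(ims),None,fx=.95,fy=.95))
m=M(); print(m.p)
E
```

```text
t 16.9
[ 0.60451695 -0.13465416  0.14065525]
```

View pics/g6.png

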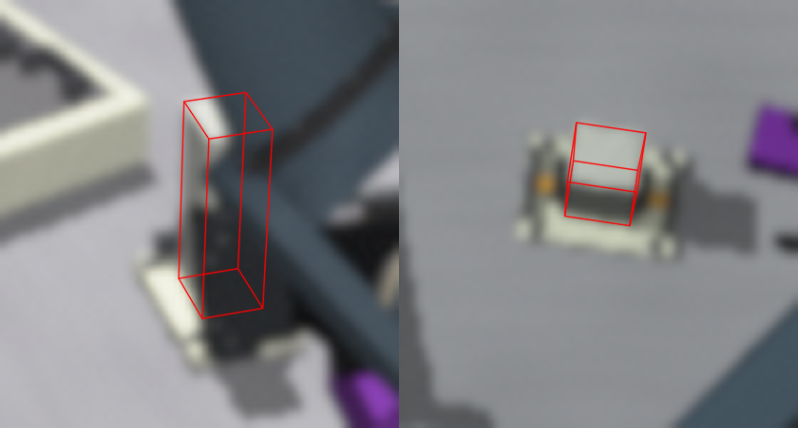

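```bash
cat > s10.py <<'E'
from s8 import *
cz=1.43; c=np.array([.6213,-.019,0]); d2=-np.array([np.cos(cz),np.sin(cz),0])
def grasp2(zg,dep=.006): 
    Rt=tool(cz+np.pi,np.radians(20)); return c-d2*dep+[0,0,zg],Rt
E
python3 - <<'E'
from s10 import *
m=M(); g,Rt=grasp2(.102); Rd=down_t(cz+np.pi,0); print((m.r.inv()*Rd).as_rotvec(),(Rd.inv()*Rt).as_rotvec())
pre=gp(g,Rt)-Rt.apply([0,0,.13])
m.go([.61,-.09,.33],Rd,70); m.go([.63,.14,.30],Rd*R.from_rotvec((Rd.inv()*Rt).as_rotvec()*.8),70); m.go(pre,Rt,70); m.hold(1,70); m.show()
print(pre)
E
```

```text
t 16.9
[-1.32186111e-04 -1.22619674e+00 -1.31190321e-03] [ 0.00000000e+00 -1.22173048e+00  1.18239978e-16]
maxspeed frac 0.26 q [-0.33  0.42  1.32 -0.    1.41 -0.19] end [ 0.61 -0.09  0.33] marg 1.1
maxspeed frac 0.27 q [ 0.39  0.79  1.06 -0.83  1.82  0.54] end [0.63 0.14 0.3 ] marg 0.6
maxspeed frac 0.28 q [ 0.36  1.06  1.13 -0.99  1.74  0.76] end [0.637 0.09  0.14 ] marg 0.44
# 12
0.27 0 -0.03 0 -0.98 0 70; 0.26 0 -0.06 0 -0.98 0 70; 0.26 0 -0.08 0 -0.97 0 70; 0.25 0 -0.11 0 -0.98 0 70; 0.23 0 -0.13 0 -0.97 0 70; 0.22 0 -0.16 0 -0.98 0 70; 0.2 0 -0.18 0 -0.97 0 70; 0.18 0 -0.2 0 -0.98 0 70; 0.16 0 -0.22 0 -0.97 0 70; 0.14 -0.01 -0.23 0 -0.98 0 70; 0.12 0 -0.25 0 -0.97 0 70; 0.09 -0.01 -0.25 -0.01 -0.98 -0.01 70
# 12
0.38 -0.02 0.05 0 -0.93 0 70; 0.39 -0.02 0.01 0 -0.93 0 70; 0.39 -0.02 -0.03 0 -0.93 0 70; 0.38 -0.02 -0.06 0 -0.93 0 70; 0.37 -0.02 -0.1 0 -0.94 0 70; 0.36 -0.02 -0.14 0 -0.93 0 70; 0.35 -0.02 -0.17 0 -0.94 0 70; 0.33 -0.02 -0.2 0 -0.93 0 70; 0.31 -0.02 -0.24 0 -0.94 0 70; 0.29 -0.03 -0.26 0 -0.93 0 70; 0.59 0.08 0.72 0 -0.78 0 70; 0.64 0.08 0.67 0 -0.78 0 70
# 2
0.69 0.07 0.62 0 -0.78 0 70; 0 0 0 0 0 0 70
[0.6367794  0.09021436 0.13996424]
```

Call:
{"fn": "carry_out", "kwargs": {
  "motion": "0.27 0 -0.03 0 -0.98 0 70; 0.26 0 -0.06 0 -0.98 0 70; 0.26 0 -0.08 0 -0.97 0 70; 0.25 0 -0.11 0 -0.98 0 70; 0.23 0 -0.13 0 -0.97 0 70; 0.22 0 -0.16 0 -0.98 0 70; 0.2 0 -0.18 0 -0.97 0 70; 0.18 0 -0.2 0 -0.98 0 70; 0.16 0 -0.22 0 -0.97 0 70; 0.14 -0.01 -0.23 0 -0.98 0 70; 0.12 0 -0.25 0 -0.97 0 70; 0.09 0 -0.25 0 -0.98 0 70"
}}

```text
time_s: 18.4
ee_pos: [0.6094, -0.0873, 0.3293]
tcp_rot: [-0.0, 0.754, 0.657, -0.002]
wrist_force: [-0.8, -0.1, -0.2]
width: 0.07
```

Call:
{"fn": "carry_out", "kwargs": {
  "motion": "0.38 -0.02 0.05 0 -0.93 0 70; 0.39 -0.02 0.01 0 -0.93 0 70; 0.39 -0.02 -0.03 0 -0.93 0 70; 0.38 -0.02 -0.06 0 -0.93 0 70; 0.37 -0.02 -0.1 0 -0.94 0 70; 0.36 -0.02 -0.14 0 -0.93 0 70; 0.35 -0.02 -0.17 0 -0.94 0 70; 0.33 -0.02 -0.2 0 -0.93 0 70; 0.31 -0.02 -0.24 0 -0.94 0 70; 0.29 -0.03 -0.26 0 -0.93 0 70; 0.59 0.08 0.72 0 -0.78 0 70; 0.64 0.08 0.67 0 -0.78 0 70"
}}

```text
time_s: 19.9
ee_pos: [0.6342, 0.1094, 0.1913]
tcp_rot: [0.355, 0.634, 0.553, -0.408]
wrist_force: [0.2, -0.0, -1.3]
width: 0.0699
```

Call:
{"fn": "carry_out", "kwargs": {
  "motion": "0.69 0.07 0.62 0 -0.78 0 70; 0 0 0 0 0 0 70; 0 0 0 0 0 0 70"
}}

```text
time_s: 20.27
ee_pos: [0.6375, 0.0913, 0.1422]
tcp_rot: [0.377, 0.618, 0.537, -0.433]
wrist_force: [1.1, -0.1, 1.0]
width: 0.07
```

```bash
python3 - <<'E'
from s10 import *
from ov import *
D={n:robot.capture(n) for n in ("side","top")}; pickle.dump(D,open("D4.pkl","wb"));ims=[]
for n,(x0,y0,w,h,s) in (("side",(225,155,80,75,5)),("top",(220,140,80,75,5))):
    c=crop(D[n],x0,y0,w,h,s)
    b=upright(1.43).apply(boxpts(.13,.04,.046)-[0,0,.023])+[.6213,-.019,.077]
    lines(n,c,b,BP,x0,y0,s,(0,0,255)); ims.append(c)
cv2.imwrite("pics/g7.png",np.hstack(ims))
m=M(); print(m.p); g,Rt=grasp2(.102)
m.go(gp(g,Rt),Rt,70,step=.6); m.show()
E
```

```text
t 20.38
[0.63899389 0.09155586 0.14550907]
maxspeed frac 0.15 q [ 0.21  1.06  1.33 -1.08  1.54  0.87] end [ 0.62  -0.031  0.096] marg 0.35
# 4
0.02 -0.01 0.56 0.01 -0.01 -0.02 70; 0.02 -0.01 0.55 0.01 -0.01 -0.02 70; 0.02 -0.01 0.56 0.01 -0.01 -0.01 70; 0.01 -0.01 0.55 0 0 -0.02 70
```

View pics/g7.png

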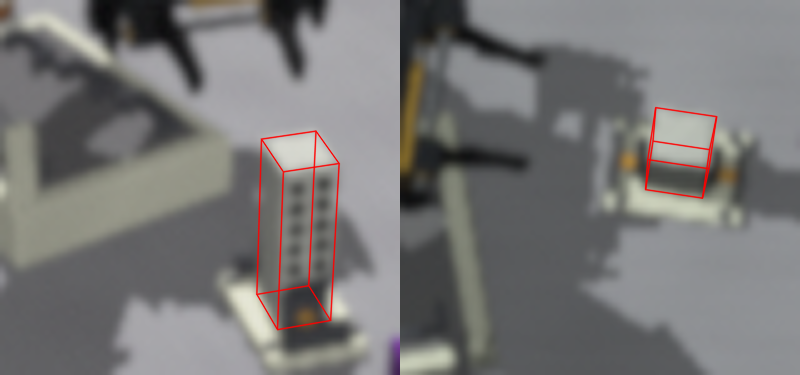

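Call:
{"fn": "carry_out", "kwargs": {
  "motion": "0.02 0 0.56 0 0 -0.02 70; 0.02 0 0.55 0 0 -0.02 70; 0.02 0 0.56 0 0 0 70; 0.01 0 0.55 0 0 0 70; 0 0 0 0 0 0 70; 0 0 0 0 0 0 30; 0 0 0 0 0 0 30; 0 0 0 0 0 0 30; 0 0 0 0 0 0 30; 0 0 0 0 0 0 30",
  "squeeze": 55
}}

```text
time_s: 21.62
ee_pos: [0.6199, -0.0318, 0.091]
tcp_rot: [0.376, 0.617, 0.538, -0.434]
wrist_force: [-1.8, 3.2, 1.6]
width: 0.0397
```

```bash
python3 - <<'E'
from s10 import *
from ov import *
m=M()
# grip 2 record
y=m.r.as_matrix()[:,1].copy(); y[2]=0; y/=np.linalg.norm(y)
Rb=upright(1.43); 
yb=y if y@Rb.as_matrix()[:,1]>0 else -y
x=np.array([0,0,1.]); z=np.cross(x,yb); Rb=R.from_matrix(np.c_[x,yb,z]); print("yaw err",np.degrees((upright(1.43).inv()*Rb).magnitude()))
Rtb=m.r.inv()*Rb; g=m.p-m.r.apply([0,0,.019]); off=g[2]-.077; dz=(g-c)@z; print("off",off,"dz",dz,g)
pickle.dump(dict(Rtb=Rtb.as_quat(),off=off,dz=dz,L=.13),open("grip.pkl","wb"))
D=pickle.load(open("D.pkl","rb")); D4=pickle.load(open("D4.pkl","rb"))
b=[.5365,.276,3.332]
x0,y0,s=160,160,9
c1=crop(D["top"],x0,y0,80,62,s)
def pk(L,y): 
    return place(boxpts(L+.005,.045,.014,.05)+[0,y,0],*b),place(boxpts(L+.017,.057,.014,.05)+[0,y,0],*b)
for L,yy in ((.13,.075),(.11,0),(.09,-.075)):
    for q,col in zip(pk(L,yy),((0,255,0),(0,0,255))): 
        lines("top",c1,q,[e for e in BP if e[0]%2==1 and e[1]%2==1],x0,y0,s,col)
lines("top",c1,place(boxpts(.2,.272,.05),*b),[e for e in BP if e[0]%2==1 and e[1]%2==1],x0,y0,s,(255,0,0))
cv2.imwrite("pics/pk1.png",c1)
x0,y0,s=190,140,9
c1=crop(D["side"],x0,y0,85,66,s)
for L,yy in ((.13,.075),(.11,0),(.09,-.075)):
    for q,col in zip(pk(L,yy),((0,255,0),(0,0,255))): 
        lines("side",c1,q,[e for e in BP if e[0]%2==1 and e[1]%2==1],x0,y0,s,col)
lines("side",c1,place(boxpts(.2,.272,.05),*b),BP,x0,y0,s,(255,0,0))
cv2.imwrite("pics/pk2.png",c1)
E
```

```text
t 21.62
yaw err 0.11714153193649979
off 0.020446985142913265 dz -0.004943666433508979 [ 0.62239986 -0.01416196  0.09744699]
```

View pics/pk1.png

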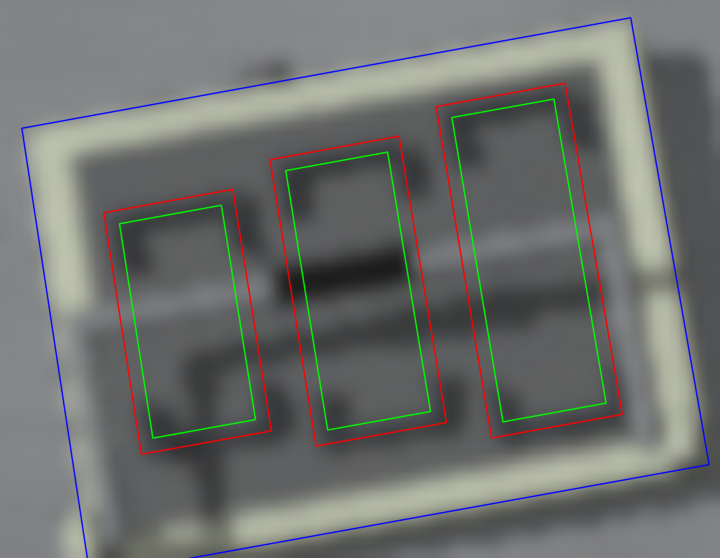

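View pics/pk2.png

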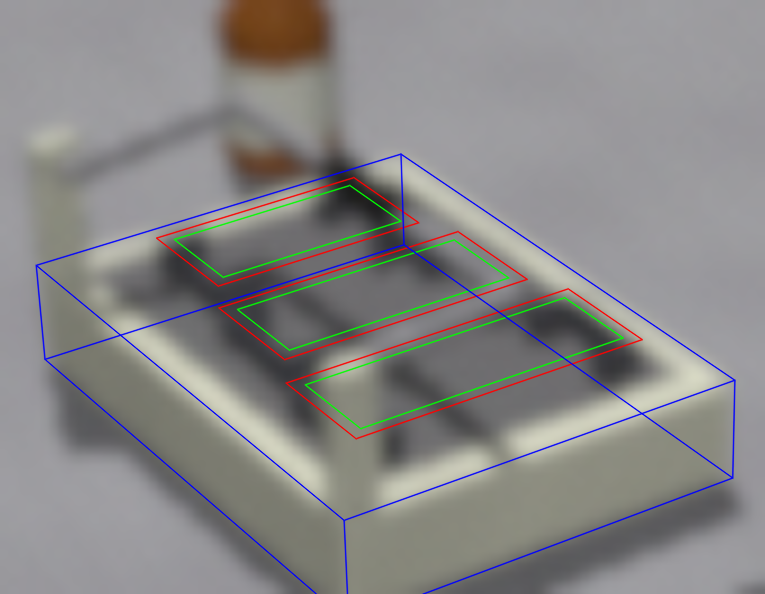

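```bash
python3 - <<'E'
from s10 import *
from ov import *
D=pickle.load(open("D2.pkl","rb"))
b=[.5365,.276,3.332]
def stretch(c): return np.clip((c.astype(float)-30)*2.2,0,255).astype(np.uint8)
def pk(L,y): 
    return place(boxpts(L+.005,.045,.014,.05)+[0,y,0],*b),place(boxpts(L+.017,.057,.014,.05)+[0,y,0],*b)
for n,(x0,y0,w,h,s) in (("top",(160,160,80,62,9)),("side",(190,140,85,66,9))):
    c1=stretch(crop(D[n],x0,y0,w,h,s)); cv2.imwrite(f"pics/pk_{n}_raw.png",c1)
    for L,yy in ((.13,.075),(.11,0),(.09,-.075)):
        for q,col in zip(pk(L,yy),((0,255,0),(0,0,255))): 
            lines(n,c1,q,[e for e in BP if e[0]%2==1 and e[1]%2==1],x0,y0,s,col)
    cv2.imwrite(f"pics/pk_{n}.png",c1)
E
```

```text
(no output)
```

View pics/pk_top_raw.png

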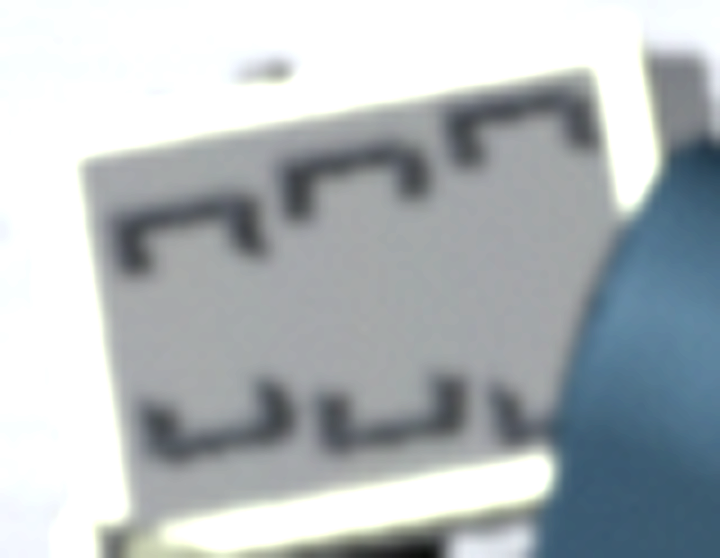

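View pics/pk_top.png

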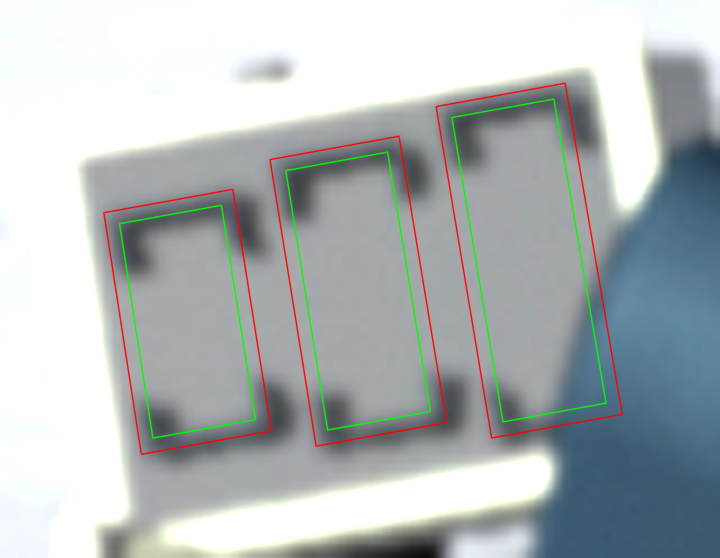

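View pics/pk_side.png

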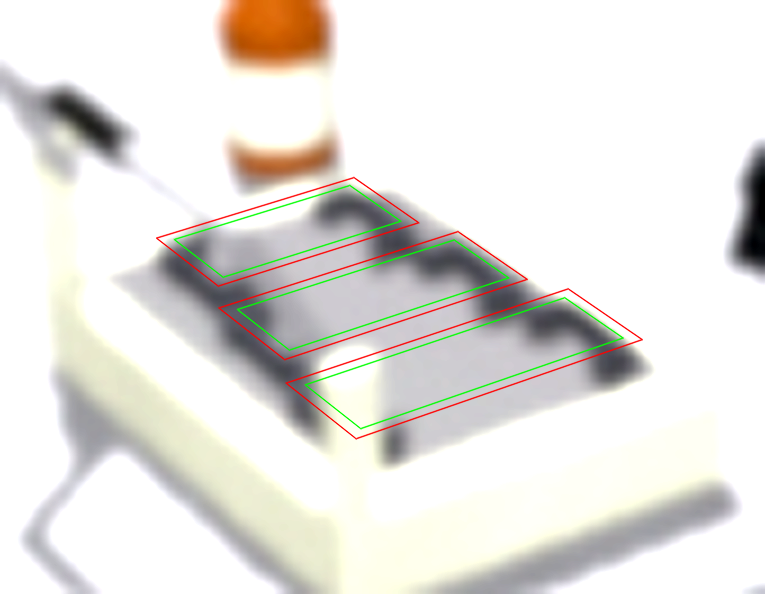

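```bash
cat > ribs.py <<'E'
from s8 import *
from ov import *
D=pickle.load(open("D2.pkl","rb"))
def prisms():
    out=[]
    for L,y in ((.13,.075),(.11,0),(.09,-.075)):
        l=L+.005; w=.045
        for sx in(-1,1):
            out.append((sx*(l/2+.003),y,.006,w+.012))
            for sy in(-1,1): out.append((sx*(l/2-.009),y+sy*(w/2+.003),.018,.006))
    return out
PR=prisms(); S=6
def render(n,b,sh,win):
    x0,y0,x1,y1=win
    rib=np.zeros(((y1-y0)*S,(x1-x0)*S),np.uint8); shd=rib.copy()
    def fill(img,P):
        pts=((proj(n,P)-[x0-.5,y0-.5])*S).astype(np.float32); cv2.fillConvexPoly(img,(cv2.convexHull(pts)*16).round().astype(np.int32),255,shift=4)
    for cx,cy,lx,ly in PR:
        P=place(boxpts(lx,ly,.014,.05)+[cx,cy,0],*b); fill(rib,P)
        Q=P.copy(); top=Q[:,2]>.06; Q[top]+=np.array([sh[0],sh[1],-1])*.014; fill(shd,Q)
    shd[rib>0]=0
    f=lambda im,s:cv2.GaussianBlur(cv2.resize(im,(x1-x0,y1-y0),interpolation=cv2.INTER_AREA)/255.,(0,0),s)
    return f(rib,.9),f(shd,.9)
def setup(n,occl):
    g=cv2.cvtColor(D[n],cv2.COLOR_RGB2GRAY).astype(float)
    b0=[.5365,.276,3.332]
    poly=proj(n,place(np.array([[-.08,-.105,.05],[.085,-.105,.05],[.085,.105,.05],[-.08,.105,.05]]),*b0))
    x0,y0=np.floor(poly.min(0)).astype(int)-2; x1,y1=np.ceil(poly.max(0)).astype(int)+3
    m=np.zeros(g.shape,np.uint8); cv2.fillConvexPoly(m,poly.round().astype(np.int32),1)
    for o in occl: cv2.fillConvexPoly(m,np.array(o,np.int32),0)
    hs=D[n].astype(int).max(2)-D[n].astype(int).min(2); bad=((g>125)|(hs>25)).astype(np.uint8); m[cv2.dilate(bad,np.ones((3,3)))>0]=0
    return g[y0:y1,x0:x1],m[y0:y1,x0:x1]>0,(x0,y0,x1,y1)
def cost(x,cams):
    tot=0
    for n,(g,m,w) in cams.items():
        r,s=render(n,x[:3],x[3:5],w); A=np.c_[np.ones(m.sum()),r[m],s[m]]
        c,res,_,_=np.linalg.lstsq(A,g[m],rcond=None); tot+=((A@c-g[m])**2).mean()
    return tot
if __name__=="__main__":
    cams={"top":setup("top",[[(218,225),(224,196),(228,186),(245,170),(245,240)]]),"side":setup("side",[])}
    for ks in (["top"],["side"],["top","side"]):
        cs={k:cams[k] for k in ks}; best=None
        for s0 in ((.005,.005),(-.005,-.005),(.005,-.005),(-.005,.005)):
            x0=np.array([.5365,.276,3.332,-.2,-.66]); sx=np.vstack([x0]+[x0+np.eye(5)[i]*v for i,v in enumerate((s0[0],s0[1],.03,.2,.2))])
            r=minimize(cost,x0,args=(cs,),method="Nelder-Mead",options=dict(initial_simplex=sx,maxiter=500,xatol=5e-5,fatol=1e-3))
            if best is None or r.fun<best.fun: best=r
        print(ks,best.x.round(4),round(best.fun,2))
E
python3 ribs.py
```

```text
['top'] [ 0.5351  0.2732  3.3312  0.0045 -0.43  ] 4.3
['side'] [ 0.5345  0.2708  3.3301  1.7414 -1.7961] 12.94
['top', 'side'] [ 0.5348  0.2725  3.3326  0.0555 -0.3978] 20.68
```

```bash
cat > s11.py <<'E'
from s8 import *
G=pickle.load(open("grip.pkl","rb")); Rtb=R.from_quat(G["Rtb"])
BATH=np.array([.535,.2727,3.331])
def pocket(y): return np.array([BATH[0]-np.sin(BATH[2])*y,BATH[1]+np.cos(BATH[2])*y,.05])
def lying(yaw): 
    x=np.array([np.cos(yaw),np.sin(yaw),0]); z=np.array([0,0,-1.]); return R.from_matrix(np.c_[x,np.cross(z,x),z])
def tcp_for(cen,Rb):
    Rt=Rb*Rtb.inv(); g=np.asarray(cen)+Rb.apply([G["off"],0,G["dz"]]); return gp(g,Rt),Rt
E
python3 - <<'E'
from s11 import *
m=M(); Rb=lying(BATH[2]-np.pi); cen=pocket(.075)+[0,0,.023]; print(cen)
pt,Rt=tcp_for(cen+[0,0,.10],Rb); print(pt,Rt.as_matrix()[:,2],(m.r.inv()*Rt).as_rotvec())
m.go(m.p+[0,0,.11],m.r,30,step=.6)
w=(m.r.inv()*Rt).as_rotvec(); 
m.go([.60,.10,.29],m.r*R.from_rotvec(w*.5),30)
m.go(pt,Rt,30); m.hold(1,30); m.show()
E
```

```text
t 21.62
[0.54912077 0.1990413  0.073     ]
[0.56284478 0.20164497 0.1600822 ] [-0.33459476 -0.06558012 -0.94007744] [-0.87075718  1.02969773 -1.8547318 ]
maxspeed frac 0.12 q [ 0.21  0.9   1.34 -1.08  1.61  0.74] end [ 0.62  -0.031  0.201] marg 0.35
maxspeed frac 0.38 q [ 0.26  0.54  1.37 -0.6   1.39 -0.49] end [0.6  0.1  0.29] marg 0.83
maxspeed frac 0.33 q [ 0.16  0.72  1.29 -0.01  1.48 -1.6 ] end [0.563 0.202 0.16 ] marg 1.07
# 12
-0.43 0 -0.16 0 0 0 30; -0.43 0 -0.16 0 0 0 30; -0.43 0 -0.15 0 0 0 30; -0.43 -0.01 -0.16 0 0 0 30; -0.07 -0.07 -0.28 -0.46 0.55 -0.98 30; -0.05 -0.06 -0.28 -0.46 0.55 -0.98 30; -0.03 -0.05 -0.29 -0.46 0.55 -0.99 30; -0.01 -0.04 -0.29 -0.46 0.54 -0.98 30; 0.01 -0.03 -0.3 -0.46 0.55 -0.99 30; 0.03 -0.01 -0.3 -0.46 0.54 -0.98 30; 0.05 0.01 -0.29 -0.46 0.55 -0.99 30; 0.07 0.02 -0.29 -0.47 0.54 -0.99 30
# 11
0.08 0.05 -0.28 -0.46 0.54 -0.98 30; 0.24 0.18 0.09 -0.46 0.55 -0.98 30; 0.21 0.2 0.11 -0.46 0.55 -0.98 30; 0.19 0.21 0.13 -0.46 0.55 -0.99 30; 0.15 0.22 0.15 -0.46 0.54 -0.98 30; 0.12 0.23 0.17 -0.46 0.55 -0.99 30; 0.09 0.23 0.19 -0.46 0.54 -0.98 30; 0.05 0.23 0.21 -0.47 0.55 -0.99 30; 0.02 0.23 0.22 -0.46 0.54 -0.98 30; -0.02 0.22 0.24 -0.47 0.55 -0.99 30; 0 0 0 0 0 0 30
```

Call:
{"fn": "carry_out", "kwargs": {
  "motion": "-0.43 0 -0.16 0 0 0 30; -0.43 0 -0.16 0 0 0 30; -0.43 0 -0.15 0 0 0 30; -0.43 -0.01 -0.16 0 0 0 30; -0.07 -0.07 -0.28 -0.46 0.55 -0.98 30; -0.05 -0.06 -0.28 -0.46 0.55 -0.98 30; -0.03 -0.05 -0.29 -0.46 0.55 -0.99 30; -0.01 -0.04 -0.29 -0.46 0.54 -0.98 30; 0.01 -0.03 -0.3 -0.46 0.55 -0.99 30; 0.03 -0.01 -0.3 -0.46 0.54 -0.98 30; 0.05 0.01 -0.29 -0.46 0.55 -0.99 30; 0.07 0.02 -0.29 -0.47 0.54 -0.99 30"
}}

```text
time_s: 23.12
ee_pos: [0.6013, 0.0854, 0.2787]
tcp_rot: [0.15, 0.35, 0.877, -0.291]
wrist_force: [0.7, 0.0, -5.2]
width: 0.0398
```

Call:
{"fn": "carry_out", "kwargs": {
  "motion": "0.08 0.05 -0.28 -0.46 0.54 -0.98 30; 0.24 0.18 0.09 -0.46 0.55 -0.98 30; 0.21 0.2 0.11 -0.46 0.55 -0.98 30; 0.19 0.21 0.13 -0.46 0.55 -0.99 30; 0.15 0.22 0.15 -0.46 0.54 -0.98 30; 0.12 0.23 0.17 -0.46 0.55 -0.99 30; 0.09 0.23 0.19 -0.46 0.54 -0.98 30; 0.05 0.23 0.21 -0.47 0.55 -0.99 30; 0.02 0.23 0.22 -0.46 0.54 -0.98 30; -0.02 0.22 0.24 -0.47 0.55 -0.99 30; 0 0 0 0 0 0 30; 0 0 0 0 0 0 30"
}}

```text
time_s: 24.62
ee_pos: [0.5627, 0.2009, 0.1595]
tcp_rot: [-0.172, -0.094, 0.98, -0.017]
wrist_force: [0.6, 0.8, -3.8]
width: 0.0396
```

```bash
cat > s12.py <<'E'
from s11 import *
from ov import *
import sys
D={n:robot.capture(n) for n in ("side","top")}; pickle.dump(D,open("D5.pkl","wb"))
p,r,o=cur(); Rb=r*Rtb; g=p-r.apply([0,0,.019]); cen=g-Rb.apply([G["off"],0,G["dz"]])
print("x",Rb.as_matrix()[:,0].round(3),"z",Rb.as_matrix()[:,2].round(3),"cen",cen.round(4),"F",o["wrist_force"].round(1),"w",round(o["width"],4))
ims=[]
for n,(x0,y0,w,h,s) in (("side",(195,110,90,100,4)),("top",(160,140,90,100,4))):
    c=crop(D[n],x0,y0,w,h,s)
    lines(n,c,Rb.apply(boxpts(G["L"],.04,.046)-[0,0,.023])+cen,BP,x0,y0,s,(0,0,255))
    for L,y in ((.13,.075),(.11,0),(.09,-.075)): lines(n,c,place(boxpts(L+.005,.045,.014,.05)+[0,y,0],*BATH),BP,x0,y0,s,(0,255,0))
    ims.append(c)
cv2.imwrite(sys.argv[1],np.hstack(ims))
E
python3 s12.py pics/g8.png
```

```text
x [0.982 0.187 0.001] z [ 0.001  0.    -1.   ] cen [0.5492 0.1986 0.1733] F [ 0.5 -0.2 -3.7] w 0.0401
```

View pics/g8.png

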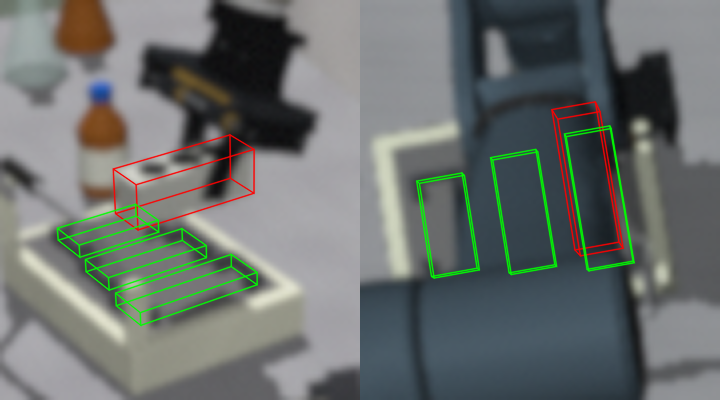

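```bash
python3 - <<'E'
from s11 import *
m=M(); Rb=lying(BATH[2]-np.pi); cen=pocket(.075)+[0,0,.023]
for dz,st in ((.045,1),(.008,.25),): 
    pt,Rt=tcp_for(cen+[0,0,dz],Rb); m.go(pt,Rt,30,step=st)
m.hold(1,30); m.show()
E
```

```text
t 24.73
maxspeed frac 0.25 q [ 0.16  0.78  1.33 -0.01  1.38 -1.6 ] end [0.563 0.202 0.105] marg 1.11
maxspeed frac 0.05 q [ 0.16  0.83  1.34 -0.01  1.32 -1.6 ] end [0.563 0.202 0.068] marg 1.1
# 5
-0.31 0.01 0.87 0 0.01 -0.01 30; -0.07 0 0.19 0 0 0 30; -0.07 0 0.19 0 0 0 30; -0.07 0 0.2 0 0 0 30; 0 0 0 0 0 0 30
```

Call:
{"fn": "carry_out", "kwargs": {
  "motion": "-0.31 0.01 0.87 0 0 0 30; -0.07 0 0.19 0 0 0 30; -0.07 0 0.19 0 0 0 30; -0.07 0 0.2 0 0 0 30; 0 0 0 0 0 0 30; 0 0 0 0 0 0 30"
}}

```text
time_s: 25.48
ee_pos: [0.5629, 0.2019, 0.068]
tcp_rot: [-0.172, -0.095, 0.98, -0.016]
wrist_force: [0.5, 0.4, -4.3]
width: 0.0395
```

Call:
{"fn": "carry_out", "kwargs": {
  "motion": "-0.02 0 0.06 0 0 0 30; -0.03 0 0.07 0 0 0 30; 0 0 0 0 0 0 30; 0 0 0 0 0 0 30"
}}

```text
time_s: 25.98
ee_pos: [0.5629, 0.202, 0.0601]
tcp_rot: [-0.172, -0.095, 0.98, -0.016]
wrist_force: [0.4, 0.9, 5.3]
width: 0.0396
```

Call:
{"fn": "carry_out", "kwargs": {
  "motion": "0 0 0 0 0 0 56; 0 0 0 0 0 0 56; 0 0 0 0 0 0 56; 0 0 0 0 0 0 56; 0 0 -0.4 0 0 0 56; 0 0 -0.9 0 0 0 56; 0 0 -0.9 0 0 0 56; 0 0 -0.9 0 0 0 70; 0 0 0 0 0 0 70"
}}

```text
time_s: 27.1
ee_pos: [0.6286, 0.2144, 0.2388]
tcp_rot: [-0.167, -0.095, 0.981, -0.016]
wrist_force: [0.4, 0.5, -0.7]
width: 0.0669
```

```bash
python3 - <<'E'
from s11 import *
from ov import *
D={n:robot.capture(n) for n in ("side","top")}; pickle.dump(D,open("D6.pkl","wb"))
ims=[]
Rb=lying(BATH[2]-np.pi)
for n,(x0,y0,w,h,s) in (("side",(195,130,90,80,4)),("top",(160,140,90,80,4))):
    c=crop(D[n],x0,y0,w,h,s)
    lines(n,c,Rb.apply(boxpts(.13,.04,.046)-[0,0,.023])+pocket(.075)+[0,0,.023],BP,x0,y0,s,(0,0,255)); ims.append(c)
cv2.imwrite("pics/g9.png",np.hstack(ims))
c=np.hstack([crop(D["side"],220,200,150,120,3),crop(D["top"],280,140,110,120,3)]); cv2.imwrite("pics/g9b.png",c)
print(robot.observe()["time_s"],cur()[0])
E
```

```text
27.2 [0.62471534 0.21383696 0.23387061]
```

View pics/g9.png

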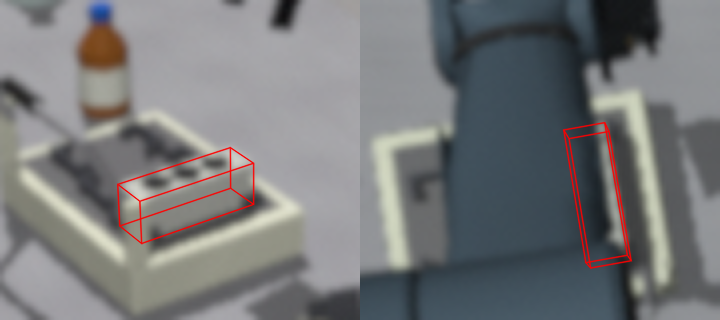

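View pics/g9b.png

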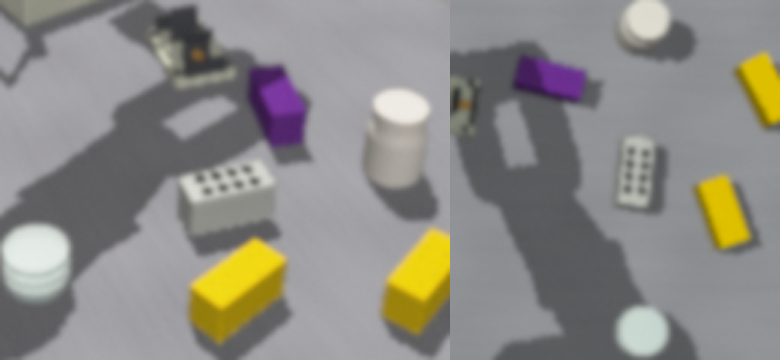

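```bash
cat > bfit.py <<'E'
from efit import *
import sys,pickle
S2=6
WELLS={.09:4,.11:5,.13:7}
def rend(n,x,L,H,win,sh=(0.03,-.42)):
    x0,y0,x1,y1=win; lab=np.zeros(((y1-y0)*S2,(x1-x0)*S2),np.uint8)
    P=place(boxpts(L,.04,H),*x)
    def fill(Q,v):
        pts=((proj(n,Q)-[x0-.5,y0-.5])*S2).astype(np.float32); cv2.fillConvexPoly(lab,(cv2.convexHull(pts)*16).round().astype(np.int32),v,shift=4)
    Q=P.copy(); t=Q[:,2]>.01; Q[t]+=np.array([sh[0],sh[1],-1])*H; fill(Q,1)
    e=C[n]["eye"]; cen=P.mean(0)
    for i,f in enumerate(FACES):
        q=P[f]; nn=np.cross(q[1]-q[0],q[2]-q[0]); c=q.mean(0)
        if nn@(c-cen)<0: nn=-nn
        if nn@(e-c)>0: fill(q,2+i)
    out=[]
    for v in range(7):
        if (lab==v).any(): out.append(cv2.GaussianBlur(cv2.resize((lab==v).astype(np.float32),(x1-x0,y1-y0),interpolation=cv2.INTER_AREA),(0,0),.9))
    return out
def bfit(D,cams,x0,L=.09,H=.046,pad=14,verbose=True):
    ws={}
    for n in cams:
        uv=proj(n,place(boxpts(L,.04,H),*x0)); a=np.floor(uv.min(0)).astype(int)-pad//2; b=np.ceil(uv.max(0)).astype(int)+pad//2; ws[n]=(a[0],a[1],b[0],b[1])
    g={n:cv2.cvtColor(D[n],cv2.COLOR_RGB2GRAY).astype(float) for n in cams}
    def cost(x):
        t=0
        for n in cams:
            w=ws[n]; A=np.stack([k.ravel() for k in rend(n,x,L,H,w)],1); y=g[n][w[1]:w[3],w[0]:w[2]].ravel()
            c=np.linalg.lstsq(A,y,rcond=None)[0]; r=A@c-y; t+=np.minimum(r**2,400).mean()
        return t
    best=None
    for s in ((.006,.006,.1),(-.006,-.006,-.1),(.006,-.006,.1)):
        x=np.array(x0,float); sx=np.vstack([x]+[x+np.eye(3)[i]*s[i] for i in range(3)])
        r=minimize(cost,x,method="Nelder-Mead",options=dict(initial_simplex=sx,maxiter=250,xatol=5e-5,fatol=1e-3))
        if best is None or r.fun<best.fun: best=r
    return best.x,best.fun
E
python3 - <<'E'
from bfit import *
D=pickle.load(open("D6.pkl","rb"))
for L in (.09,.11):
    for cams in (["top"],["side"],["top","side"]):
        x,f=bfit(D,cams,[.527,-.2825,-.15],L=L); print(L,cams,x.round(4),round(f,2))
    
x,f=bfit(D,["top","side"],[.527,-.2825,-.15])
ims=[]
for n,(x0,y0,w,h,s) in (("side",(265,240,65,50,6)),("top",(315,175,60,50,6))):
    c=crop(D[n],x0,y0,w,h,s); lines(n,c,place(boxpts(.09,.04,.046),*x),BP,x0,y0,s,(0,0,255)); ims.append(c)
cv2.imwrite("pics/sh.png",np.hstack(ims))
E
```

```text
0.09 ['top'] [ 0.523  -0.2828 -0.1166] 68.61
0.09 ['side'] [ 0.5241 -0.2812 -0.077 ] 258.03
0.09 ['top', 'side'] [ 0.5234 -0.2822 -0.1002] 329.1
0.11 ['top'] [ 0.5327 -0.2841 -0.115 ] 79.1
0.11 ['side'] [ 0.5225 -0.2805 -0.0694] 281.82
0.11 ['top', 'side'] [ 0.533  -0.283  -0.0862] 363.21
```

View pics/sh.png

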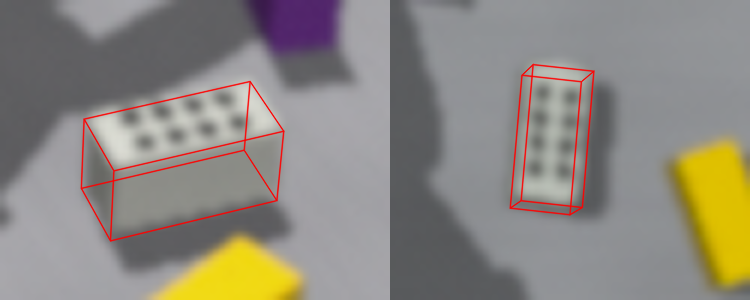

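```bash
python3 - <<'E'
from s11 import *
print("yellow corner",at_z("top",[(361.7,201)],.046))
m=M(); yaw=-.10; d=np.array([np.cos(yaw),np.sin(yaw),0])
g=np.array([.5235,-.282,0])+d*.028+[0,0,.028]; Rt=down_t(yaw,np.radians(20))*Rz; print(g)
pre=gp(g,Rt)-Rt.apply([0,0,.17])
mid=R.from_euler("z",-1.4)  # world yaw
Rm=down_t(.1895,np.radians(10)); 
Rm2=m.r*R.from_euler("z",1.5)
Rm2=pose([0,0,-1],Rm2.as_matrix()[:,1])
m.go([.58,.0,.32],Rm2,60); m.go(pre,Rt,60); m.hold(1,60); m.show()
E
```

```text
yellow corner [[ 0.5086421  -0.35770844  0.046     ]]
t 27.2
[ 0.55136012 -0.28479534  0.028     ]
maxspeed frac 0.2 q [-0.19  0.37  1.42 -0.    1.35 -0.46] end [ 0.58 -0.    0.32] marg 1.02
maxspeed frac 0.23 q [-0.55  0.8   1.08 -0.15  1.58  1.15] end [ 0.603 -0.29   0.17 ] marg 0.86
# 12
0.12 -0.22 -0.06 -0.16 -0.18 0.94 60; 0.1 -0.23 -0.06 -0.17 -0.18 0.94 60; 0.07 -0.24 -0.07 -0.16 -0.18 0.94 60; 0.05 -0.25 -0.08 -0.16 -0.18 0.94 60; 0.02 -0.25 -0.08 -0.17 -0.18 0.94 60; 0 -0.25 -0.08 -0.16 -0.18 0.94 60; -0.03 -0.24 -0.09 -0.16 -0.18 0.94 60; -0.06 -0.24 -0.09 -0.17 -0.18 0.94 60; -0.08 -0.23 -0.09 -0.16 -0.18 0.94 60; -0.1 -0.22 -0.1 -0.17 -0.18 0.94 60; -0.13 -0.21 -0.1 -0.16 -0.18 0.95 60; -0.15 -0.19 -0.1 -0.16 -0.17 0.94 60
# 12
-0.17 -0.17 -0.1 -0.17 -0.18 0.95 60; -0.18 -0.15 -0.1 -0.16 -0.17 0.94 60; -0.2 -0.14 -0.09 -0.17 -0.18 0.95 60; -0.25 -0.05 0.13 0.17 -0.12 0.96 60; -0.25 -0.02 0.14 0.17 -0.12 0.96 60; -0.25 0.01 0.14 0.17 -0.12 0.96 60; -0.25 0.04 0.14 0.17 -0.12 0.96 60; -0.24 0.06 0.14 0.17 -0.12 0.96 60; -0.23 0.09 0.15 0.17 -0.12 0.96 60; -0.22 0.11 0.15 0.17 -0.12 0.96 60; -0.21 0.14 0.15 0.17 -0.12 0.96 60; -0.19 0.16 0.15 0.17 -0.11 0.96 60
# 11
-0.17 0.18 0.14 0.17 -0.12 0.97 60; -0.15 0.2 0.14 0.17 -0.12 0.96 60; -0.12 0.22 0.14 0.17 -0.11 0.97 60; -0.1 0.23 0.14 0.17 -0.12 0.96 60; -0.08 0.24 0.14 0.17 -0.11 0.97 60; -0.05 0.25 0.13 0.17 -0.12 0.96 60; -0.02 0.25 0.13 0.18 -0.12 0.97 60; 0.01 0.26 0.12 0.18 -0.11 0.96 60; 0.03 0.26 0.12 0.17 -0.12 0.97 60; 0.06 0.25 0.11 0.18 -0.11 0.96 60; 0 0 0 0 0 0 60
```

Call:
{"fn": "carry_out", "kwargs": {
  "motion": "0.12 -0.22 -0.06 -0.16 -0.18 0.94 60; 0.1 -0.23 -0.06 -0.17 -0.18 0.94 60; 0.07 -0.24 -0.07 -0.16 -0.18 0.94 60; 0.05 -0.25 -0.08 -0.16 -0.18 0.94 60; 0.02 -0.25 -0.08 -0.17 -0.18 0.94 60; 0 -0.25 -0.08 -0.16 -0.18 0.94 60; -0.03 -0.24 -0.09 -0.16 -0.18 0.94 60; -0.06 -0.24 -0.09 -0.17 -0.18 0.94 60; -0.08 -0.23 -0.09 -0.16 -0.18 0.94 60; -0.1 -0.22 -0.1 -0.17 -0.18 0.94 60; -0.13 -0.21 -0.1 -0.16 -0.18 0.95 60; -0.15 -0.19 -0.1 -0.16 -0.17 0.94 60"
}}

```text
time_s: 28.7
ee_pos: [0.587, 0.0421, 0.3006]
tcp_rot: [-0.04, 0.483, 0.875, -0.005]
wrist_force: [0.6, 1.0, -0.2]
width: 0.0597
```

Call:
{"fn": "carry_out", "kwargs": {
  "motion": "-0.17 -0.17 -0.1 -0.17 -0.18 0.95 60; -0.18 -0.15 -0.1 -0.16 -0.17 0.94 60; -0.2 -0.14 -0.09 -0.17 -0.18 0.95 60; -0.25 -0.05 0.13 0.17 -0.12 0.96 60; -0.25 -0.02 0.14 0.17 -0.12 0.96 60; -0.25 0.01 0.14 0.17 -0.12 0.96 60; -0.25 0.04 0.14 0.17 -0.12 0.96 60; -0.24 0.06 0.14 0.17 -0.12 0.96 60; -0.23 0.09 0.15 0.17 -0.12 0.96 60; -0.22 0.11 0.15 0.17 -0.12 0.96 60; -0.21 0.14 0.15 0.17 -0.12 0.96 60; -0.19 0.16 0.15 0.17 -0.11 0.96 60"
}}

```text
time_s: 30.2
ee_pos: [0.5888, -0.1374, 0.2452]
tcp_rot: [-0.006, 0.89, 0.446, -0.096]
wrist_force: [0.1, -0.6, 0.3]
width: 0.0599
```

Call:
{"fn": "carry_out", "kwargs": {
  "motion": "-0.17 0.18 0.14 0.17 -0.12 0.97 60; -0.15 0.2 0.14 0.17 -0.12 0.96 60; -0.12 0.22 0.14 0.17 -0.11 0.97 60; -0.1 0.23 0.14 0.17 -0.12 0.96 60; -0.08 0.24 0.14 0.17 -0.11 0.97 60; -0.05 0.25 0.13 0.17 -0.12 0.96 60; -0.02 0.25 0.13 0.18 -0.12 0.97 60; 0.01 0.26 0.12 0.18 -0.11 0.96 60; 0.03 0.26 0.12 0.17 -0.12 0.97 60; 0.06 0.25 0.11 0.18 -0.11 0.96 60; 0 0 0 0 0 0 60; 0 0 0 0 0 0 60"
}}

```text
time_s: 31.7
ee_pos: [0.6021, -0.2886, 0.1688]
tcp_rot: [-0.01, 0.983, -0.048, -0.175]
wrist_force: [-0.3, 0.0, -0.5]
width: 0.0596
```

```bash
python3 - <<'E'
from s11 import *
from ov import *
D={n:robot.capture(n) for n in ("side","top")}; pickle.dump(D,open("D7.pkl","wb"))
ims=[]
for n,(x0,y0,w,h,s) in (("side",(245,215,80,75,5)),("top",(300,135,75,75,5))):
    c=crop(D[n],x0,y0,w,h,s); lines(n,c,place(boxpts(.09,.04,.046),.5235,-.282,-.10),BP,x0,y0,s,(0,0,255)); ims.append(c)
# bath check
ims2=[]
Rb=lying(BATH[2]-np.pi)
for n,(x0,y0,w,h,s) in (("side",(195,130,90,80,4)),("top",(160,140,90,80,4))):
    c=crop(D[n],x0,y0,w,h,s)
    lines(n,c,Rb.apply(boxpts(.13,.04,.046)-[0,0,.023])+pocket(.075)+[0,0,.023],BP,x0,y0,s,(0,0,255)); ims2.append(c)
cv2.imwrite("pics/g10.png",np.hstack(ims)); cv2.imwrite("pics/g10b.png",np.hstack(ims2))
m=M(); yaw=-.10; d=np.array([np.cos(yaw),np.sin(yaw),0]); print(m.p)
g=np.array([.5235,-.282,0])+d*.028+[0,0,.028]; Rt=down_t(yaw,np.radians(20))*Rz
m.go(gp(g,Rt)-Rt.apply([0,0,.06]),Rt,60); m.go(gp(g,Rt),Rt,60,step=.5); m.show()
E
```

```text
t 31.8
[ 0.60278934 -0.28863539  0.16987609]
maxspeed frac 0.31 q [-0.57  0.87  1.25 -0.16  1.34  1.16] end [ 0.565 -0.286  0.067] marg 1.03
maxspeed frac 0.11 q [-0.58  0.92  1.32 -0.17  1.22  1.17] end [ 0.545 -0.284  0.01 ] marg 1.1
# 5
0 0.01 0.92 0 0.01 0.01 60; 0 0.01 0.91 0 0 0.01 60; 0 0 0.33 0 0 0 60; 0 0 0.34 0 0 0 60; 0 0 0.33 0 0 0 60
```

View pics/g10.png

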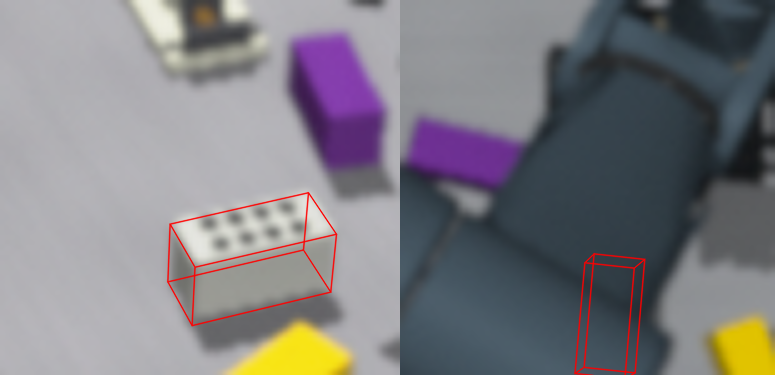

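View pics/g10b.png

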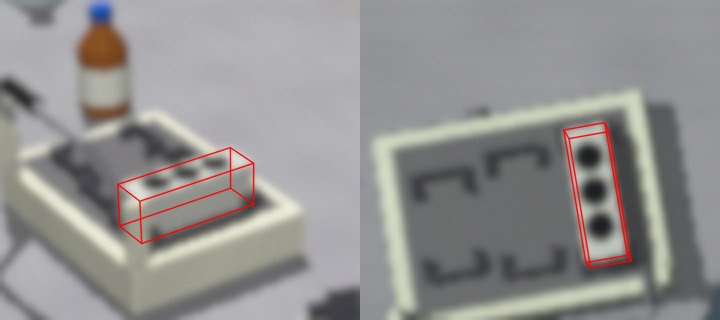

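Call:
{"fn": "carry_out", "kwargs": {
  "motion": "0 0.01 0.92 0 0 0 60; 0 0.01 0.91 0 0 0 60; 0 0 0.33 0 0 0 60; 0 0 0.34 0 0 0 60; 0 0 0.33 0 0 0 60; 0 0 0 0 0 0 30; 0 0 0 0 0 0 30; 0 0 0 0 0 0 30; 0 0 0 0 0 0 30; 0 0 0 0 0 0 30; 0 0 0 0 0 0 30",
  "squeeze": 55
}}

```text
time_s: 33.17
ee_pos: [0.5462, -0.2852, 0.0114]
tcp_rot: [-0.009, 0.984, -0.049, -0.172]
wrist_force: [3.4, 2.2, 4.8]
width: 0.0393
```

```bash
python3 - <<'E'
from s8 import *
m=M(); print(m.p,m.r.as_matrix()[:,2],robot.observe()["width"],robot.observe()["wrist_force"])
Rtb=blockrel(m.r,-.1); g=m.p-m.r.apply([0,0,.019])
xb=(m.r*Rtb).as_matrix()[:,0]; off=(g[:2]-np.array([.5235,-.282]))@xb[:2]; print("off along x",off,"z",g[2]-.023)
pickle.dump(dict(Rtb=Rtb.as_quat(),off=off,dz=g[2]-.023,L=.09),open("grip.pkl","wb"))
Rb=upright(1.43); Ri=Rb*Rtb.inv(); print("tilt",np.degrees(np.arcsin(-Ri.as_matrix()[2,2])))
d=np.array([np.cos(1.43),np.sin(1.43),0])
gh=np.array([.6213,-.019,0])-d*(g[2]-.023)+[0,0,.012+.045+off]
print("final grasp",gh)
m.go(m.p+[0,0,.2],m.r,30)
m.go(gp(gh+[0,0,.12],Ri),Ri,30,astep=1)
m.hold(1,30); m.show()
E
```

```text
t 33.17
[ 0.546239   -0.28518961  0.01144911] [-0.33845851  0.03370399 -0.94037752] 0.039315274318499 [3.39494948 2.15681785 4.80009857]
off along x 0.029406288154203052 z 0.006316282860409965
tilt 19.884942663393513
final grasp [ 0.62041363 -0.02525378  0.08640629]
maxspeed frac 0.23 q [-0.58  0.68  1.21 -0.16  1.56  1.11] end [ 0.546 -0.285  0.211] marg 0.99
maxspeed frac 0.39 q [-0.64  0.85  1.5   0.98  1.65 -0.89] end [ 0.623 -0.008  0.2  ] marg 0.94
# 12
-0.28 0 -0.78 0 0 0 30; -0.28 0 -0.78 0 0 0 30; -0.29 0 -0.79 0 0 0 30; -0.28 0 -0.78 0 0 0 30; 0.05 -0.32 -0.01 0.45 0.78 -0.96 30; 0.09 -0.31 0.01 0.45 0.78 -0.96 30; 0.11 -0.3 0.04 0.45 0.78 -0.96 30; 0.14 -0.28 0.06 0.45 0.78 -0.96 30; 0.16 -0.26 0.09 0.45 0.78 -0.96 30; 0.18 -0.24 0.11 0.45 0.78 -0.96 30; 0.19 -0.22 0.14 0.45 0.78 -0.96 30; 0.2 -0.19 0.16 0.45 0.78 -0.96 30
# 8
0.2 -0.16 0.19 0.45 0.78 -0.96 30; 0.2 -0.13 0.21 0.45 0.78 -0.96 30; 0.2 -0.1 0.23 0.45 0.79 -0.96 30; 0.18 -0.07 0.25 0.45 0.78 -0.96 30; 0.17 -0.04 0.27 0.45 0.79 -0.97 30; 0.15 -0.01 0.28 0.45 0.78 -0.96 30; 0.12 0.01 0.3 0.45 0.79 -0.97 30; 0 0 0 0 0 0 30
```

Call:
{"fn": "carry_out", "kwargs": {
  "motion": "-0.28 0 -0.78 0 0 0 30; -0.28 0 -0.78 0 0 0 30; -0.29 0 -0.79 0 0 0 30; -0.28 0 -0.78 0 0 0 30; 0.05 -0.32 -0.01 0.45 0.78 -0.96 30; 0.09 -0.31 0.01 0.45 0.78 -0.96 30; 0.11 -0.3 0.04 0.45 0.78 -0.96 30; 0.14 -0.28 0.06 0.45 0.78 -0.96 30; 0.16 -0.26 0.09 0.45 0.78 -0.96 30; 0.18 -0.24 0.11 0.45 0.78 -0.96 30; 0.19 -0.22 0.14 0.45 0.78 -0.96 30; 0.2 -0.19 0.16 0.45 0.78 -0.96 30"
}}

```text
time_s: 34.67
ee_pos: [0.5853, -0.1365, 0.2033]
tcp_rot: [-0.235, 0.908, 0.301, 0.17]
wrist_force: [-1.1, 0.1, -3.3]
width: 0.0394
```

Call:
{"fn": "carry_out", "kwargs": {
  "motion": "0.2 -0.16 0.19 0.45 0.78 -0.96 30; 0.2 -0.13 0.21 0.45 0.78 -0.96 30; 0.2 -0.1 0.23 0.45 0.79 -0.96 30; 0.18 -0.07 0.25 0.45 0.78 -0.96 30; 0.17 -0.04 0.27 0.45 0.79 -0.97 30; 0.15 -0.01 0.28 0.45 0.78 -0.96 30; 0.12 0.01 0.3 0.45 0.79 -0.97 30; 0 0 0 0 0 0 30; 0 0 0 0 0 0 30"
}}

```text
time_s: 35.8
ee_pos: [0.6217, -0.008, 0.1984]
tcp_rot: [-0.377, 0.62, 0.536, 0.432]
wrist_force: [0.5, -0.6, -1.7]
width: 0.0397
```

```bash
python3 s9.py pics/g11.png; python3 - <<'E'
from s8 import *
m=M()
G=pickle.load(open("grip.pkl","rb")); Rtb=R.from_quat(G["Rtb"]); Ri=upright(1.43)*Rtb.inv()
d=np.array([np.cos(1.43),np.sin(1.43),0]); gh=np.array([.6213,-.019,0])-d*G["dz"]+[0,0,.012+.045+G["off"]]
m.go(gp(gh+[0,0,.07],Ri),Ri,30); m.go(gp(gh+[0,0,.003],Ri),Ri,30,step=.25); m.hold(2,30); m.show()
E
```

```text
block axis x [0.002 0.001 1.   ] z [-0.142 -0.99   0.001] cen [ 0.6202 -0.0198  0.1763] F [ 0.6  0.4 -2.5] w 0.0394 tcp [ 0.6219 -0.0083  0.1992]
t 35.9
maxspeed frac 0.22 q [-0.64  0.93  1.5   0.98  1.61 -0.96] end [ 0.623 -0.008  0.15 ] marg 0.94
maxspeed frac 0.06 q [-0.64  1.04  1.48  0.97  1.55 -1.03] end [ 0.623 -0.008  0.083] marg 0.96
# 8
-0.77 0.02 0.29 0.01 0.01 -0.02 30; -0.21 0 0.08 0 0 0 30; -0.21 0 0.08 0 0 0 30; -0.21 0 0.07 0 0 0 30; -0.21 0 0.08 0 0 0 30; -0.21 0 0.07 0 0 0 30; 0 0 0 0 0 0 30; 0 0 0 0 0 0 30
```

View pics/g11.png

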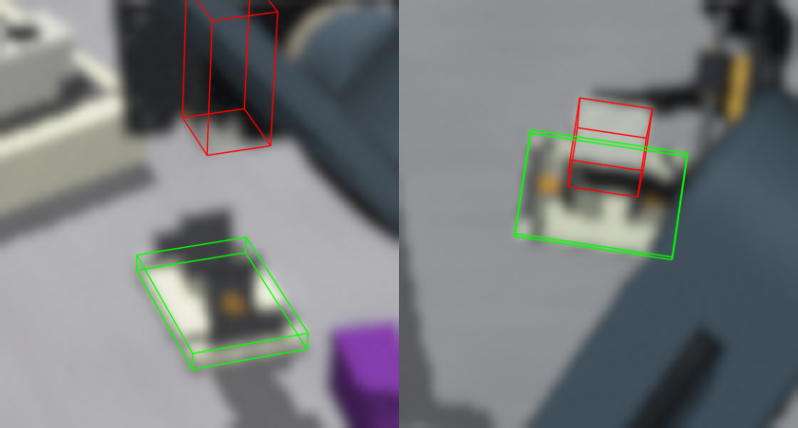

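Call:
{"fn": "carry_out", "kwargs": {
  "motion": "-0.77 0.02 0.29 0 0 0 30; -0.21 0 0.08 0 0 0 30; -0.21 0 0.08 0 0 0 30; -0.21 0 0.07 0 0 0 30; -0.21 0 0.08 0 0 0 30; -0.21 0 0.07 0 0 0 30; 0 0 0 0 0 0 30; -0.05 0 0.02 0 0 0 30; 0 0 0 0 0 0 30"
}}

```text
time_s: 37.02
ee_pos: [0.623, -0.0069, 0.0794]
tcp_rot: [-0.377, 0.618, 0.536, 0.433]
wrist_force: [0.8, -0.8, 0.5]
width: 0.0397
```

Call:
{"fn": "carry_out", "kwargs": {
  "motion": "-0.05 0 0.02 0 0 0 30; 0 0 0 0 0 0 30; 0 0 0 0 0 0 30"
}}

```text
time_s: 37.4
ee_pos: [0.623, -0.0069, 0.0791]
tcp_rot: [-0.378, 0.617, 0.536, 0.435]
wrist_force: [-1.8, -3.1, 8.5]
width: 0.0399
```

Floor contact is confirmed: the TCP did not go lower and the force rose. Releasing and backing off.

Call:
{"fn": "carry_out", "kwargs": {
  "motion": "0.04 0 0 0 0 0 30; 0 0 0 0 0 0 70; 0 0 0 0 0 0 70; 0 0 0 0 0 0 70; 0 0 0 0 0 0 70; 0 0 -0.5 0 0 0 70; 0 0 -0.9 0 0 0 70; 0 0 -0.9 0 0 0 70; 0 0 0 0 0 0 70"
}}

```text
time_s: 38.52
ee_pos: [0.606, -0.1394, 0.1261]
tcp_rot: [-0.374, 0.62, 0.536, 0.435]
wrist_force: [-0.3, 0.1, -0.6]
width: 0.0701
```

```bash
python3 - <<'E'
from s10 import *
m=M(); g,Rt=grasp2(.084,.015); Rd=down_t(cz+np.pi,0); print(m.p)
pre=gp(g,Rt)-Rt.apply([0,0,.13])
m.go([.61,-.09,.33],Rd,70); m.go([.63,.14,.30],Rd*R.from_rotvec((Rd.inv()*Rt).as_rotvec()*.8),70); m.go(pre,Rt,70); m.hold(2,70); m.show()
E
```

```text
t 38.52
[ 0.60600139 -0.13936288  0.12609616]
maxspeed frac 0.26 q [-0.33  0.42  1.32 -0.    1.41 -0.19] end [ 0.61 -0.09  0.33] marg 1.1
maxspeed frac 0.27 q [ 0.39  0.79  1.06 -0.83  1.82  0.54] end [0.63 0.14 0.3 ] marg 0.6
maxspeed frac 0.24 q [ 0.37  1.09  1.11 -0.98  1.74  0.77] end [0.638 0.099 0.122] marg 0.45
# 12
0.29 0 -0.03 0 -0.97 0 70; 0.28 0 -0.06 0.01 -0.97 0 70; 0.28 0 -0.09 0 -0.97 0 70; 0.27 -0.01 -0.12 0 -0.97 0 70; 0.25 0 -0.14 0.01 -0.97 0 70; 0.24 -0.01 -0.17 0 -0.97 0 70; 0.22 0 -0.19 0 -0.97 -0.01 70; 0.2 -0.01 -0.22 0.01 -0.97 0 70; 0.17 0 -0.23 0 -0.97 -0.01 70; 0.15 -0.01 -0.25 0.01 -0.98 0 70; 0.12 0 -0.26 0 -0.97 -0.01 70; 0.1 -0.01 -0.28 0.01 -0.98 0 70
# 12
0.38 -0.02 0.05 0 -0.93 0 70; 0.39 -0.02 0.01 0 -0.93 0 70; 0.39 -0.02 -0.03 0 -0.93 0 70; 0.38 -0.02 -0.06 0 -0.93 0 70; 0.37 -0.02 -0.1 0 -0.93 0 70; 0.36 -0.02 -0.14 0 -0.94 0 70; 0.35 -0.02 -0.17 0 -0.93 0 70; 0.33 -0.02 -0.2 0 -0.94 0 70; 0.31 -0.02 -0.23 0 -0.93 0 70; 0.29 -0.03 -0.27 -0.01 -0.94 0 70; 0.52 0.06 0.55 0 -0.58 0 70; 0.56 0.06 0.52 0 -0.58 0 70
# 4
0.58 0.06 0.48 0 -0.59 0 70; 0.62 0.05 0.45 0 -0.58 0 70; 0 0 0 0 0 0 70; 0 0 0 0 0 0 70
```

Call:
{"fn": "carry_out", "kwargs": {
  "motion": "0.29 0 -0.03 0 -0.97 0 70; 0.28 0 -0.06 0.01 -0.97 0 70; 0.28 0 -0.09 0 -0.97 0 70; 0.27 -0.01 -0.12 0 -0.97 0 70; 0.25 0 -0.14 0.01 -0.97 0 70; 0.24 -0.01 -0.17 0 -0.97 0 70; 0.22 0 -0.19 0 -0.97 -0.01 70; 0.2 -0.01 -0.22 0.01 -0.97 0 70; 0.17 0 -0.23 0 -0.97 -0.01 70; 0.15 -0.01 -0.25 0.01 -0.98 0 70; 0.12 0 -0.26 0 -0.97 -0.01 70; 0.1 -0.01 -0.28 0.01 -0.98 0 70"
}}

```text
time_s: 40.02
ee_pos: [0.6086, -0.0842, 0.329]
tcp_rot: [-0.003, 0.753, 0.658, -0.002]
wrist_force: [-0.4, -0.0, -0.3]
width: 0.0698
```

Call:
{"fn": "carry_out", "kwargs": {
  "motion": "0.38 -0.02 0.05 0 -0.93 0 70; 0.39 -0.02 0.01 0 -0.93 0 70; 0.39 -0.02 -0.03 0 -0.93 0 70; 0.38 -0.02 -0.06 0 -0.93 0 70; 0.37 -0.02 -0.1 0 -0.93 0 70; 0.36 -0.02 -0.14 0 -0.94 0 70; 0.35 -0.02 -0.17 0 -0.93 0 70; 0.33 -0.02 -0.2 0 -0.94 0 70; 0.31 -0.02 -0.23 0 -0.93 0 70; 0.29 -0.03 -0.27 0 -0.94 0 70; 0.52 0.06 0.55 0 -0.58 0 70; 0.56 0.06 0.52 0 -0.58 0 70"
}}

```text
time_s: 41.52
ee_pos: [0.6312, 0.1261, 0.209]
tcp_rot: [0.341, 0.641, 0.563, -0.394]
wrist_force: [-0.3, -0.8, -0.1]
width: 0.0702
```

Call:
{"fn": "carry_out", "kwargs": {
  "motion": "0.58 0.06 0.48 0 -0.59 0 70; 0.62 0.05 0.45 0 -0.58 0 70; 0 0 0 0 0 0 70; 0 0 0 0 0 0 70"
}}

```text
time_s: 42.02
ee_pos: [0.6359, 0.1051, 0.1234]
tcp_rot: [0.375, 0.617, 0.54, -0.432]
wrist_force: [0.5, 0.7, 1.0]
width: 0.0699
```

```bash
python3 - <<'E'
from s10 import *
from ov import *
D={n:robot.capture(n) for n in ("side","top")}; pickle.dump(D,open("D8.pkl","wb"));ims=[]
for n,(x0,y0,w,h,s) in (("side",(225,155,80,75,5)),("top",(220,140,80,75,5))):
    c_=crop(D[n],x0,y0,w,h,s)
    lines(n,c_,upright(1.43).apply(boxpts(.09,.04,.046)-[0,0,.023])+[.6213,-.019,.057],BP,x0,y0,s,(0,0,255)); ims.append(c_)
cv2.imwrite("pics/g12.png",np.hstack(ims))
m=M(); print(m.p); g,Rt=grasp2(.084,.015)
m.go(gp(g,Rt),Rt,70,step=.6); m.show()
E
```

```text
t 42.12
[0.63694357 0.10535506 0.12567023]
maxspeed frac 0.14 q [ 0.22  1.09  1.31 -1.07  1.55  0.88] end [ 0.621 -0.022  0.078] marg 0.36
# 4
0 0.01 0.57 0.01 -0.02 0 70; 0 0 0.57 0.01 -0.02 0 70; 0.01 0.01 0.57 0.02 -0.01 0.01 70; 0 0 0.57 0.01 -0.02 0 70
```

View pics/g12.png

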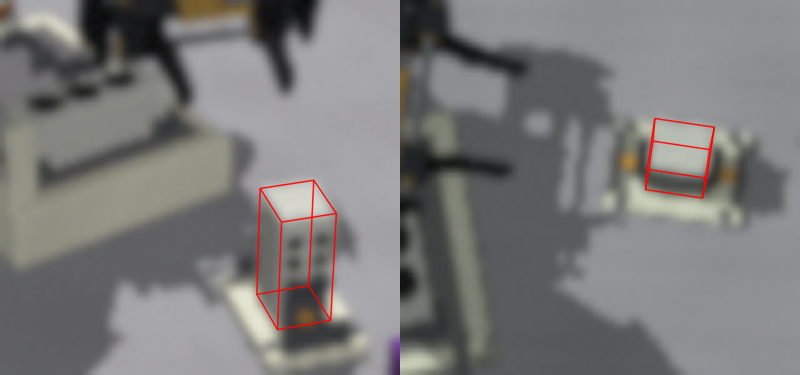

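Call:
{"fn": "carry_out", "kwargs": {
  "motion": "0 0 0.57 0 -0.02 0 70; 0 0 0.57 0 -0.02 0 70; 0.01 0.01 0.57 0.02 0 0 70; 0 0 0.57 0 0 0 70; 0 0 0 0 0 0 70; 0 0 0 0 0 0 30; 0 0 0 0 0 0 30; 0 0 0 0 0 0 30; 0 0 0 0 0 0 30; 0 0 0 0 0 0 30",
  "squeeze": 55
}}

```text
time_s: 43.38
ee_pos: [0.6189, -0.0222, 0.0745]
tcp_rot: [0.375, 0.616, 0.539, -0.434]
wrist_force: [0.8, 3.3, 1.2]
width: 0.0393
```

```bash
python3 - <<'E'
from s10 import *
m=M(); o=robot.observe(); print(m.p,o["wrist_force"],o["width"])
y=m.r.as_matrix()[:,1].copy(); y[2]=0; y/=np.linalg.norm(y)
Rb=upright(1.43); yb=y if y@Rb.as_matrix()[:,1]>0 else -y
x=np.array([0,0,1.]); z=np.cross(x,yb); Rb=R.from_matrix(np.c_[x,yb,z])
Rtb=m.r.inv()*Rb; g=m.p-m.r.apply([0,0,.019]); off=g[2]-.057; dz=(g-c)@z; print("off",off,"dz",dz,g)
pickle.dump(dict(Rtb=Rtb.as_quat(),off=off,dz=dz,L=.09),open("grip.pkl","wb"))
import s11
from s11 import *
Rb=lying(BATH[2]-np.pi); cen=pocket(-.075)+[0,0,.023]; print(cen)
pt,Rt=tcp_for(cen+[0,0,.10],Rb); w=None
m.go(m.p+[0,0,.11],m.r,30,step=.6)
w=(m.r.inv()*Rt).as_rotvec()
m.go([.60,.13,.29],m.r*R.from_rotvec(w*.5),30)
m.go(pt+[0,0,.03],Rt,30); m.go(pt,Rt,30); m.hold(1,30); m.show()
E
```

```text
t 43.38
[ 0.61889014 -0.02224431  0.0745276 ] [0.77387532 3.26021263 1.23940371] 0.03931979293812266
off 0.02401929258377184 dz -0.014313900383864365 [ 0.62135924 -0.00455925  0.08101929]
[0.52087923 0.3463587  0.073     ]
maxspeed frac 0.12 q [ 0.22  0.93  1.33 -1.08  1.61  0.76] end [ 0.619 -0.022  0.184] marg 0.35
maxspeed frac 0.38 q [ 0.31  0.56  1.33 -0.59  1.43 -0.47] end [0.6  0.13 0.29] marg 0.84
maxspeed frac 0.28 q [ 0.37  0.73  1.15  0.06  1.61 -1.4 ] end [0.538 0.35  0.2  ] marg 0.93
maxspeed frac 0.14 q [ 0.37  0.76  1.17  0.06  1.56 -1.4 ] end [0.538 0.35  0.17 ] marg 0.95
# 12
-0.43 0 -0.16 0 0 0 30; -0.43 0 -0.16 0 0 0 30; -0.43 0 -0.15 0 0 0 30; -0.43 -0.01 -0.16 0 0 0 30; -0.09 -0.07 -0.32 -0.46 0.55 -0.98 30; -0.06 -0.07 -0.33 -0.46 0.55 -0.98 30; -0.04 -0.06 -0.34 -0.46 0.55 -0.98 30; -0.01 -0.04 -0.34 -0.46 0.54 -0.99 30; 0.01 -0.02 -0.34 -0.46 0.55 -0.98 30; 0.03 -0.01 -0.35 -0.46 0.54 -0.99 30; 0.05 0.01 -0.34 -0.46 0.55 -0.98 30; 0.06 0.04 -0.34 -0.46 0.54 -0.99 30
# 12
0.08 0.06 -0.33 -0.46 0.55 -0.99 30; 0.36 0.27 -0.09 -0.46 0.55 -0.98 30; 0.33 0.31 -0.06 -0.46 0.54 -0.98 30; 0.3 0.34 -0.03 -0.46 0.55 -0.98 30; 0.26 0.37 0.01 -0.46 0.54 -0.99 30; 0.22 0.39 0.04 -0.46 0.55 -0.98 30; 0.18 0.41 0.07 -0.46 0.54 -0.99 30; 0.13 0.43 0.09 -0.46 0.55 -0.98 30; 0.08 0.43 0.12 -0.47 0.54 -0.99 30; 0.03 0.43 0.15 -0.46 0.55 -0.98 30; -0.17 0 0.47 0 0 0 30; 0 0 0 0 0 0 30
```

Call:
{"fn": "carry_out", "kwargs": {
  "motion": "-0.43 0 -0.16 0 0 0 30; -0.43 0 -0.16 0 0 0 30; -0.43 0 -0.15 0 0 0 30; -0.43 -0.01 -0.16 0 0 0 30; -0.09 -0.07 -0.32 -0.46 0.55 -0.98 30; -0.06 -0.07 -0.33 -0.46 0.55 -0.98 30; -0.04 -0.06 -0.34 -0.46 0.55 -0.98 30; -0.01 -0.04 -0.34 -0.46 0.54 -0.99 30; 0.01 -0.02 -0.34 -0.46 0.55 -0.98 30; 0.03 -0.01 -0.35 -0.46 0.54 -0.99 30; 0.05 0.01 -0.34 -0.46 0.55 -0.98 30; 0.06 0.04 -0.34 -0.46 0.54 -0.99 30"
}}

```text
time_s: 44.88
ee_pos: [0.6009, 0.1131, 0.2774]
tcp_rot: [0.15, 0.35, 0.878, -0.292]
wrist_force: [-0.1, -0.6, -2.7]
width: 0.0393
```

Call:
{"fn": "carry_out", "kwargs": {
  "motion": "0.08 0.06 -0.33 -0.46 0.55 -0.99 30; 0.36 0.27 -0.09 -0.46 0.55 -0.98 30; 0.33 0.31 -0.06 -0.46 0.54 -0.98 30; 0.3 0.34 -0.03 -0.46 0.55 -0.98 30; 0.26 0.37 0.01 -0.46 0.54 -0.99 30; 0.22 0.39 0.04 -0.46 0.55 -0.98 30; 0.18 0.41 0.07 -0.46 0.54 -0.99 30; 0.13 0.43 0.09 -0.46 0.55 -0.98 30; 0.08 0.43 0.12 -0.47 0.54 -0.99 30; 0.03 0.43 0.15 -0.46 0.55 -0.98 30; -0.17 0 0.47 0 0 0 30; 0 0 0 0 0 0 30"
}}

```text
time_s: 46.38
ee_pos: [0.5359, 0.348, 0.1661]
tcp_rot: [-0.177, -0.095, 0.979, -0.018]
wrist_force: [-0.4, 0.7, -2.5]
width: 0.0397
```

```bash
python3 s12.py pics/g13.png; python3 - <<'E'
from s11 import *
m=M(); Rb=lying(BATH[2]-np.pi); cen=pocket(-.075)+[0,0,.023]
for dz,st in ((.045,1),(.008,.25),): 
    pt,Rt=tcp_for(cen+[0,0,dz],Rb); m.go(pt,Rt,30,step=st)
m.hold(2,30); m.show()
E
```

```text
x [ 0.982  0.187 -0.003] z [-0.003 -0.001 -1.   ] cen [0.5206 0.3455 0.1728] F [ 0.9  0.3 -1.6] w 0.0397
t 46.48
maxspeed frac 0.25 q [ 0.37  0.82  1.21  0.06  1.46 -1.41] end [0.538 0.349 0.115] marg 0.99
maxspeed frac 0.05 q [ 0.37  0.86  1.22  0.06  1.4  -1.41] end [0.538 0.349 0.078] marg 1.0
# 6
-0.32 0.01 0.85 0 -0.03 -0.02 30; -0.07 0 0.19 0 0 0 30; -0.07 0 0.2 0 0 0 30; -0.07 0 0.19 0 0 0 30; 0 0 0 0 0 0 30; 0 0 0 0 0 0 30
```

View pics/g13.png

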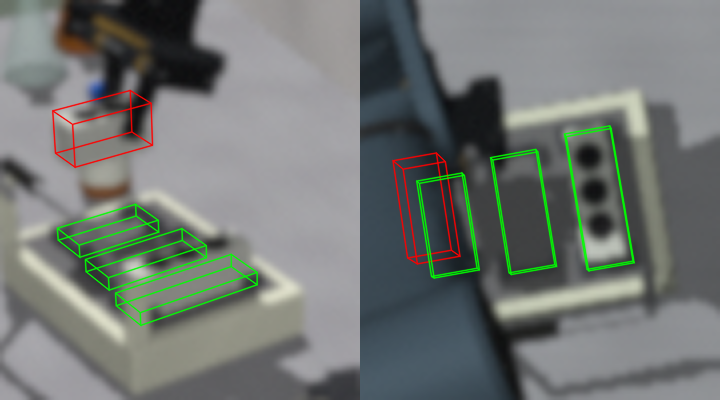

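Call:
{"fn": "carry_out", "kwargs": {
  "motion": "-0.32 0.01 0.85 0 -0.02 0 30; -0.07 0 0.19 0 0 0 30; -0.07 0 0.2 0 0 0 30; -0.07 0 0.19 0 0 0 30; 0 0 0 0 0 0 30; 0 0 0 0 0 0 30"
}}

```text
time_s: 47.22
ee_pos: [0.5391, 0.35, 0.0787]
tcp_rot: [-0.172, -0.095, 0.98, -0.016]
wrist_force: [-0.4, 0.2, -2.6]
width: 0.0393
```

```bash
python3 s12.py pics/g14.png; python3 - <<'E'
from s11 import *
m=M(); Rb=lying(BATH[2]-np.pi); cen=pocket(-.075)+[0,0,.023]
pt,Rt=tcp_for(cen+[0,0,0],Rb); m.go(pt,Rt,30,n=2); m.show()
E
```

```text
x [0.982 0.187 0.002] z [ 0.002  0.001 -1.   ] cen [0.5219 0.3467 0.0823] F [-0.5 -0.8 -1.7] w 0.0394
t 47.33
maxspeed frac 0.02 q [ 0.37  0.87  1.23  0.06  1.39 -1.41] end [0.538 0.35  0.07 ] marg 1.01
# 2
-0.02 0 0.08 0.01 0.01 -0.01 30; -0.02 0 0.07 0 0.01 0 30
```

View pics/g14.png

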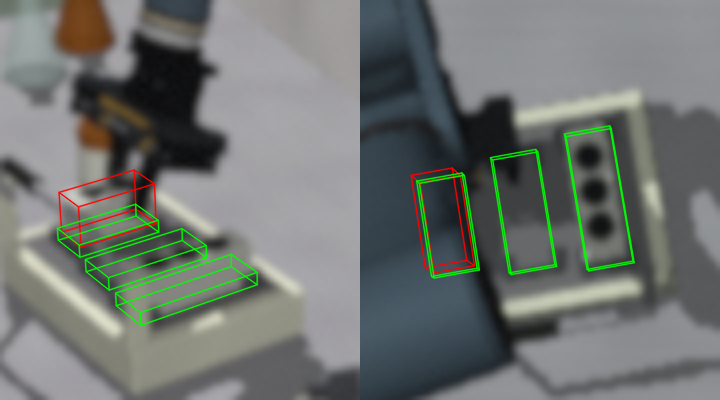

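Call:
{"fn": "carry_out", "kwargs": {
  "motion": "-0.02 0 0.07 0 0 0 30; -0.03 0 0.07 0 0 0 30; 0 0 0 0 0 0 30; 0 0 0 0 0 0 30"
}}

```text
time_s: 47.82
ee_pos: [0.5386, 0.3499, 0.0702]
tcp_rot: [-0.172, -0.095, 0.98, -0.016]
wrist_force: [-0.7, -0.4, 6.2]
width: 0.0395
```

Call:
{"fn": "carry_out", "kwargs": {
  "motion": "0 0 0 0 0 0 56; 0 0 0 0 0 0 56; 0 0 0 0 0 0 56; 0 0 0 0 0 0 56; 0 0 -0.4 0 0 0 56; 0 0 -0.9 0 0 0 56; 0 0 -0.9 0 0 0 56; 0 0 -0.9 0 0 0 56; 0 0 0 0 0 0 56"
}}

```text
time_s: 48.95
ee_pos: [0.6044, 0.3628, 0.2494]
tcp_rot: [-0.166, -0.095, 0.981, -0.015]
wrist_force: [0.3, -0.5, -0.6]
width: 0.0561
```

```bash
python3 - <<'E'
from s11 import *
from ov import *
D={n:robot.capture(n) for n in ("side","top")}; pickle.dump(D,open("D9.pkl","wb"))
ims=[]
Rb=lying(BATH[2]-np.pi)
for n,(x0,y0,w,h,s) in (("side",(180,110,100,100,4)),("top",(160,140,90,100,4))):
    c=crop(D[n],x0,y0,w,h,s)
    for L,y in ((.13,.075),(.09,-.075)): lines(n,c,Rb.apply(boxpts(L,.04,.046)-[0,0,.023])+pocket(y)+[0,0,.023],BP,x0,y0,s,(0,0,255))
    for th in (1.9,2.0,2.1):
        bx=.09-.09*np.cos(th);bz=.105+.09*np.sin(th)
        P=place(np.array([[.09,-.11,.105],[bx,-.11,bz],[bx,.11,bz],[.09,.11,.105]]),*BATH)
        lines(n,c,P,[(0,1),(1,2),(2,3)],x0,y0,s,(0,255,0))
    ims.append(c)
cv2.imwrite("pics/g15.png",np.hstack(ims))
print(cur()[0],proj("side",place(np.array([[.09-.09*np.cos(t),0,.105+.09*np.sin(t)] for t in (1.8,1.9,2,2.1)]),*BATH)))
print(robot.mark_of("side","bail_bar")[:2])
E
```

```text
[0.60074792 0.36178686 0.24398874] [[204.62496291 150.32167157]
 [202.62284238 151.50874175]
 [200.69915524 152.88799686]
 [198.87581284 154.44486162]]
[{'uv': [200.2, 152.8], 'score': 0.68}]
```

View pics/g15.png

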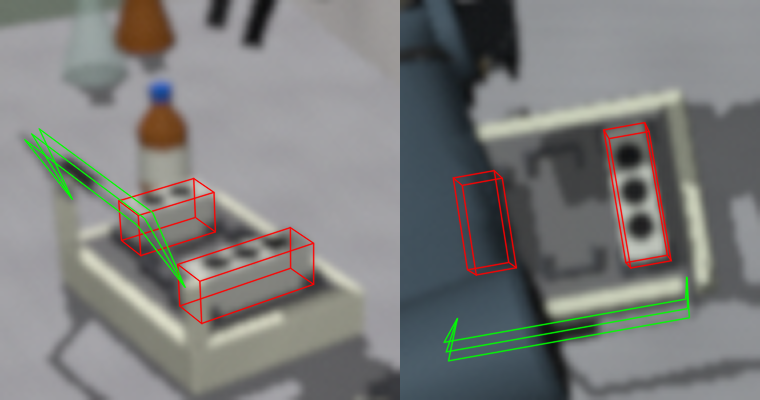

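```bash
python3 - <<'E'
from s11 import *
m=M()
def bar(th,dz=0): 
    bx=.09-.09*np.cos(th); return np.array([BATH[0]+np.cos(BATH[2])*bx,BATH[1]+np.sin(BATH[2])*bx,.105+.09*np.sin(th)-.019+dz])
for k in (0,1):
    Rt=down(3.331+np.pi*k); print(k,[q.round(2) for q in ik(bar(2.02),Rt,nr=12)],[q.round(2) for q in ik(bar(0),Rt,nr=12)],(m.r.inv()*Rt).as_rotvec())
Rt=nearest(m.r,down(3.331))
m.go([.50,.30,.32],m.r*R.from_rotvec((m.r.inv()*Rt).as_rotvec()*.5),50)
m.go(bar(2.02)+[0,0,.10],Rt,50); m.hold(2,50); m.show()
E
```

```text
t 49.1
0 [] [] [ 0.27420151 -0.27542163 -1.5495794 ]
1 [array([ 0.31,  0.42,  1.85, -0.  ,  0.87,  0.12])] [array([ 0.29,  0.67,  1.61, -0.  ,  0.86,  0.1 ])] [-0.27569923 -0.27447789  1.55692561]
maxspeed frac 0.25 q [ 0.37  0.47  1.28 -0.04  1.58 -2.18] end [0.5  0.3  0.32] marg 0.67
NO IK at [0.42  0.255 0.274]
maxspeed frac 0.28 q [ 0.34  0.31  1.63 -0.03  1.24 -2.79] end [0.408 0.248 0.267] marg 0.06
# 12
0.27 -0.09 -0.07 0.16 -0.16 -0.92 50; 0.28 -0.06 -0.08 0.16 -0.16 -0.93 50; 0.28 -0.03 -0.08 0.17 -0.17 -0.92 50; 0.28 -0.01 -0.08 0.16 -0.16 -0.93 50; 0.28 0.02 -0.09 0.17 -0.17 -0.92 50; 0.27 0.04 -0.1 0.16 -0.16 -0.93 50; 0.27 0.06 -0.1 0.17 -0.17 -0.92 50; 0.25 0.09 -0.1 0.16 -0.16 -0.93 50; 0.17 0.09 0.15 0.16 -0.16 -0.92 50; 0.17 0.11 0.14 0.16 -0.17 -0.93 50; 0.16 0.13 0.14 0.17 -0.16 -0.92 50; 0.15 0.14 0.14 0.16 -0.17 -0.93 50
# 6
0.13 0.16 0.13 0.17 -0.16 -0.92 50; 0.12 0.17 0.12 0.16 -0.17 -0.93 50; 0.1 0.19 0.12 0.17 -0.16 -0.92 50; 0.09 0.2 0.12 0.16 -0.17 -0.93 50; 0 0 0 0 0 0 50; 0 0 0 0 0 0 50
```

The nearest half-turn runs into the joint 6 limit, so I'll use the other one.

```bash
python3 - <<'E'
from s11 import *
m=M()
def bar(th,dz=0): 
    bx=.09-.09*np.cos(th); return np.array([BATH[0]+np.cos(BATH[2])*bx,BATH[1]+np.sin(BATH[2])*bx,.105+.09*np.sin(th)-.019+dz])
Rt=down(3.331+np.pi)
m.go([.50,.30,.32],m.r*R.from_rotvec((m.r.inv()*Rt).as_rotvec()*.5),50)
m.go(bar(2.02)+[0,0,.10],Rt,50); m.hold(2,50); m.show()
print("down rows"); m.all=[]; m.go(bar(2.02)+[0,0,.006],Rt,50,step=.6); m.show()
m.all=[]
for th in np.arange(1.85,-.01,-.1857): m.go(bar(max(th,0),.006),Rt,5,n=1)
m.show()
E
```

```text
t 49.1
maxspeed frac 0.23 q [ 0.3   0.44  1.31  0.09  1.55 -0.68] end [0.5  0.3  0.32] marg 1.09
maxspeed frac 0.28 q [ 0.31  0.27  1.73 -0.    1.14  0.12] end [0.409 0.248 0.267] marg 0.71
# 12
0.27 -0.09 -0.07 -0.16 -0.16 0.93 50; 0.26 -0.11 -0.08 -0.17 -0.16 0.93 50; 0.25 -0.13 -0.09 -0.16 -0.16 0.93 50; 0.23 -0.16 -0.09 -0.17 -0.17 0.93 50; 0.21 -0.17 -0.1 -0.16 -0.16 0.93 50; 0.19 -0.19 -0.1 -0.17 -0.17 0.93 50; 0.17 -0.21 -0.11 -0.17 -0.16 0.93 50; 0.15 -0.23 -0.12 -0.16 -0.17 0.92 50; 0.08 -0.19 0.14 -0.16 -0.16 0.93 50; 0.06 -0.2 0.13 -0.17 -0.16 0.93 50; 0.04 -0.2 0.13 -0.16 -0.16 0.93 50; 0.02 -0.21 0.13 -0.17 -0.17 0.93 50
# 6
0.01 -0.21 0.12 -0.16 -0.16 0.93 50; -0.01 -0.21 0.12 -0.17 -0.17 0.93 50; -0.03 -0.21 0.12 -0.16 -0.16 0.93 50; -0.06 -0.21 0.11 -0.17 -0.17 0.93 50; 0 0 0 0 0 0 50; 0 0 0 0 0 0 50
down rows
maxspeed frac 0.22 q [ 0.31  0.41  1.85 -0.    0.89  0.12] end [0.409 0.248 0.173] marg 0.59
# 3
0 0 0.52 0 0 0 50; 0 0 0.52 0 0 0 50; 0 0 0.53 0 0 0 50
maxspeed frac 0.09 q [ 0.31  0.41  1.81 -0.    0.92  0.12] end [0.422 0.251 0.178] marg 0.63
maxspeed frac 0.
[... 447 characters left out ...]
axspeed frac 0.09 q [ 0.29  0.55  1.62 -0.    0.97  0.1 ] end [0.512 0.268 0.153] marg 0.82
maxspeed frac 0.09 q [ 0.29  0.58  1.6  -0.    0.95  0.1 ] end [0.522 0.27  0.139] marg 0.84
maxspeed frac 0.08 q [ 0.29  0.61  1.6  -0.    0.93  0.1 ] end [0.529 0.271 0.124] marg 0.84
maxspeed frac 0.08 q [ 0.29  0.64  1.6  -0.    0.9   0.1 ] end [0.533 0.272 0.108] marg 0.84
maxspeed frac 0.08 q [ 0.29  0.67  1.6  -0.    0.87  0.1 ] end [0.535 0.272 0.092] marg 0.84
# 11
0 0.23 -0.09 0 0 0 5; 0 0.28 -0.05 0 0 0 5; 0 0.27 -0.01 0 0 0 5; 0 0.28 0.06 0 0 0 5; 0 0.26 0.1 0 0 0 5; 0 0.23 0.14 0 0 0 5; 0 0.21 0.19 0 0 0 5; 0 0.17 0.22 0 0 0 5; 0 0.12 0.25 0 0 0 5; 0 0.07 0.27 0 0 0 5; 0 0.03 0.27 0 0 0 5
```

Call:
{"fn": "carry_out", "kwargs": {
  "motion": "0.27 -0.09 -0.07 -0.16 -0.16 0.93 50; 0.26 -0.11 -0.08 -0.17 -0.16 0.93 50; 0.25 -0.13 -0.09 -0.16 -0.16 0.93 50; 0.23 -0.16 -0.09 -0.17 -0.17 0.93 50; 0.21 -0.17 -0.1 -0.16 -0.16 0.93 50; 0.19 -0.19 -0.1 -0.17 -0.17 0.93 50; 0.17 -0.21 -0.11 -0.17 -0.16 0.93 50; 0.15 -0.23 -0.12 -0.16 -0.17 0.92 50; 0.08 -0.19 0.14 -0.16 -0.16 0.93 50; 0.06 -0.2 0.13 -0.17 -0.16 0.93 50; 0.04 -0.2 0.13 -0.16 -0.16 0.93 50; 0.02 -0.21 0.13 -0.17 -0.17 0.93 50"
}}

```text
time_s: 50.6
ee_pos: [0.4525, 0.2733, 0.2921]
tcp_rot: [-0.049, 0.477, 0.878, -0.005]
wrist_force: [-0.1, -0.2, -0.2]
width: 0.05
```

Call:
{"fn": "carry_out", "kwargs": {
  "motion": "0 -0.21 0.12 -0.16 -0.16 0.93 50; -0.01 -0.21 0.12 -0.17 -0.17 0.93 50; -0.03 -0.21 0.12 -0.16 -0.16 0.93 50; -0.06 -0.21 0.11 -0.17 -0.17 0.93 50; 0 0 0 0 0 0 50; 0 0 0 0 0 0 50"
}}

```text
time_s: 51.35
ee_pos: [0.4098, 0.2482, 0.2673]
tcp_rot: [0.0, 0.637, 0.771, 0.001]
wrist_force: [-0.2, 0.1, 0.3]
width: 0.05
```

```bash
python3 - <<'E'
from s11 import *
from ov import *
D={n:robot.capture(n) for n in ("side","top")}
ims=[crop(D[n],x0,y0,w,h,s) for n,(x0,y0,w,h,s) in (("side",(160,90,110,110,3.5)),("top",(160,140,110,110,3.5)))]
cv2.imwrite("pics/g16.png",np.hstack(ims))
m=M(); print(m.p)
def bar(th,dz=0): 
    bx=.09-.09*np.cos(th); return np.array([BATH[0]+np.cos(BATH[2])*bx,BATH[1]+np.sin(BATH[2])*bx,.105+.09*np.sin(th)-.019+dz])
m.go(bar(2.02)+[0,0,.006],down(3.331+np.pi),50,step=.6); m.show()
E
```

```text
t 51.45
[0.4104343  0.24826073 0.26766245]
maxspeed frac 0.21 q [0.31 0.41 1.85 0.   0.89 0.12] end [0.408 0.248 0.173] marg 0.59
# 3
0 -0.01 0.53 0.01 0 0 50; 0 -0.01 0.52 0.01 0 0 50; 0.01 -0.02 0.53 0.01 0 0 50
```

View pics/g16.png

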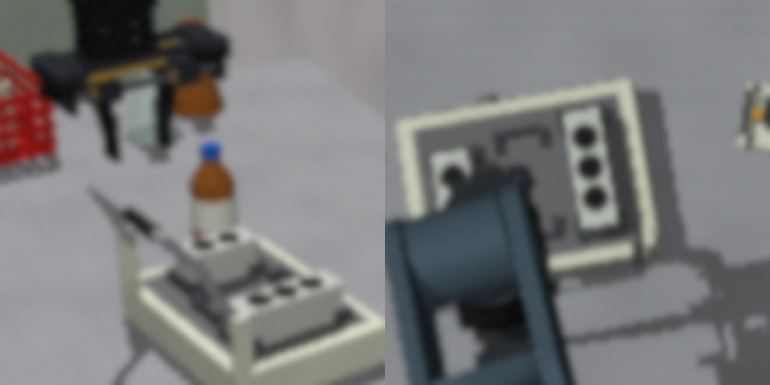

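Call:
{"fn": "carry_out", "kwargs": {
  "motion": "0 -0.01 0.53 0 0 0 50; 0 -0.01 0.52 0 0 0 50; 0 -0.01 0.53 0 0 0 50; 0 0 0 0 0 0 50; 0 0 0 0 0 0 5; 0 0 0 0 0 0 5; 0 0 0 0 0 0 5; 0 0 0 0 0 0 5; 0 0 0 0 0 0 5; 0 0 0 0 0 0 5",
  "squeeze": 15
}}

```text
time_s: 52.7
ee_pos: [0.4071, 0.2476, 0.1731]
tcp_rot: [0.0, 0.637, 0.771, 0.0]
wrist_force: [-2.9, -0.7, 5.4]
width: 0.0113
```

Bar pinched at 11.3 mm. Now leading it round the arc.

Call:
{"fn": "carry_out", "kwargs": {
  "motion": "0 0.23 -0.09 0 0 0 5; 0 0.28 -0.05 0 0 0 5; 0 0.27 -0.01 0 0 0 5; 0 0.28 0.06 0 0 0 5; 0 0.26 0.1 0 0 0 5; 0 0.23 0.14 0 0 0 5; 0 0.21 0.19 0 0 0 5; 0 0.17 0.22 0 0 0 5; 0 0.12 0.25 0 0 0 5; 0 0.07 0.26 0 0 0 5; 0 0 0 0 0 0 5",
  "squeeze": 20
}}

```text
time_s: 54.08
ee_pos: [0.5345, 0.2718, 0.1073]
tcp_rot: [0.001, 0.637, 0.771, 0.002]
wrist_force: [1.2, -2.3, -3.8]
width: 0.0114
```

Call:
{"fn": "carry_out", "kwargs": {
  "motion": "0 0.02 0.15 0 0 0 5; 0 0 0.1 0 0 0 5; 0 0 0 0 0 0 5"
}}

```text
time_s: 54.45
ee_pos: [0.5362, 0.2721, 0.0941]
tcp_rot: [0.002, 0.637, 0.771, 0.002]
wrist_force: [4.4, -2.8, -2.3]
width: 0.0114
```

Call:
{"fn": "carry_out", "kwargs": {
  "motion": "0 0 0.06 0 0 0 5; 0 0 0.06 0 0 0 5; 0 0 0 0 0 0 5"
}}

```text
time_s: 54.82
ee_pos: [0.5364, 0.2722, 0.0874]
tcp_rot: [0.002, 0.637, 0.771, 0.003]
wrist_force: [4.3, -3.1, 1.1]
width: 0.0111
```

Call:
{"fn": "carry_out", "kwargs": {
  "motion": "0 0 0.06 0 0 0 5; 0 0 0.04 0 0 0 5; 0 0 0 0 0 0 5"
}}

```text
time_s: 55.2
ee_pos: [0.5364, 0.2727, 0.0853]
tcp_rot: [0.002, 0.637, 0.771, 0.003]
wrist_force: [-2.5, -4.7, 22.3]
width: 0.0115
```

Call:
{"fn": "carry_out", "kwargs": {
  "motion": "0 0 0 0 0 0 40; 0 0 0 0 0 0 40; 0 0 0 0 0 0 40; 0 0 0 0 0 0 40; 0 0 -0.5 0 0 0 40; 0 0 -1 0 0 0 40; 0 0 -1 0 0 0 40; 0 0 -0.6 0 0 0 40; 0 0 0 0 0 0 40"
}}

```text
time_s: 56.32
ee_pos: [0.5359, 0.2727, 0.2704]
tcp_rot: [0.003, 0.637, 0.771, 0.004]
wrist_force: [-0.3, 0.1, -0.7]
width: 0.0402
```

Call:
{"fn": "carry_out", "kwargs": {
  "motion": "-1 -0.2 0 0 0 0 40; -1 -0.2 0 0 0 0 40; -1 -0.2 0 0 0 0 40; -1 -0.2 0 0 0 0 40; -1 -0.2 0 0 0 0 40; 0 0 0 0 0 0 40; 0 0 0 0 0 0 40"
}}

```text
time_s: 57.2
ee_pos: [0.5306, -0.0336, 0.2652]
tcp_rot: [-0.001, 0.638, 0.77, 0.001]
wrist_force: [-0.0, 0.4, 0.0]
width: 0.0401
```

```bash
python3 - <<'E'
from s11 import *
from ov import *
D={n:robot.capture(n) for n in ("side","top")}; pickle.dump(D,open("D10.pkl","wb"))
ims=[]
Rb=lying(BATH[2]-np.pi)
for n,(x0,y0,w,h,s) in (("side",(180,120,100,95,4)),("top",(155,140,95,95,4))):
    c=crop(D[n],x0,y0,w,h,s)
    for L,y in ((.13,.075),(.09,-.075)): lines(n,c,Rb.apply(boxpts(L,.04,.046)-[0,0,.023])+pocket(y)+[0,0,.023],BP,x0,y0,s,(0,0,255))
    for th,col in ((0,(0,255,0)),(.1,(255,0,0))):
        bx=.09-.09*np.cos(th);bz=.105+.09*np.sin(th)
        P=place(np.array([[.09,-.11,.105],[bx,-.11,bz],[bx,.11,bz],[.09,.11,.105]]),*BATH)
        lines(n,c,P,[(0,1),(1,2),(2,3)],x0,y0,s,col)
    ims.append(c)
cv2.imwrite("pics/g17.png",np.hstack(ims)); o=robot.observe(); print(o["ee_pos"],o["time_s"],o["wrist_force"])
cv2.imwrite("pics/full_s.png",D["side"][:,:,::-1]);cv2.imwrite("pics/full_t.png",D["top"][:,:,::-1])
E
```

```text
[ 0.53092598 -0.03252677  0.26580824] 57.3 [-0.14353473 -0.16133643 -0.50139302]
```

View pics/g17.png

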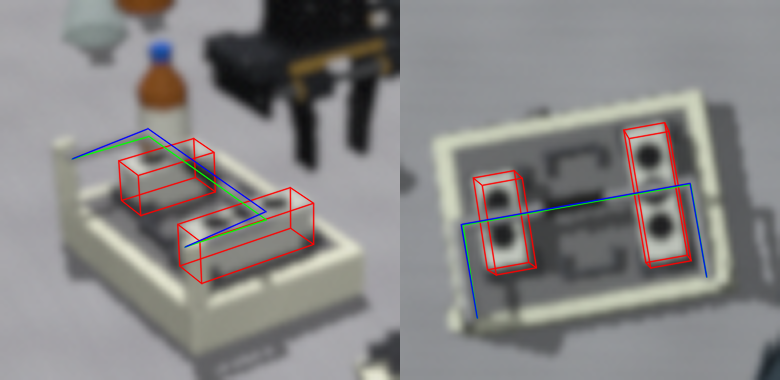

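```bash
python3 - <<'E'
from s11 import *
from ov import *
D=pickle.load(open("D10.pkl","rb"))
x0,y0,w,h,s=190,140,75,60,10
c=crop(D["side"],x0,y0,w,h,s); cv2.imwrite("pics/g18.png",c)
for t in (0,.1,.2): print(t,(proj("side",place(np.array([[.09-.09*np.cos(t),k,.105+.09*np.sin(t)] for k in (-.11,-.03,0,.03,.11)]),*BATH))-[x0,y0]).round(1).tolist())
print(robot.mark_of("side","bail_bar")[:2],proj("side",place(np.array([[0,0,.105]]),*BATH)))
E
```

```text
0 [[26.6, 13.5], [36.7, 20.6], [40.6, 23.4], [44.7, 26.3], [56.0, 34.3]]
0.1 [[26.4, 11.6], [36.5, 18.6], [40.4, 21.4], [44.5, 24.3], [55.9, 32.3]]
0.2 [[26.0, 9.7], [36.1, 16.7], [40.1, 19.5], [44.1, 22.3], [55.6, 30.3]]
[{'uv': [229.3, 160.1], 'score': 0.59}] [[230.60947375 163.41617334]]
```

View pics/g18.png

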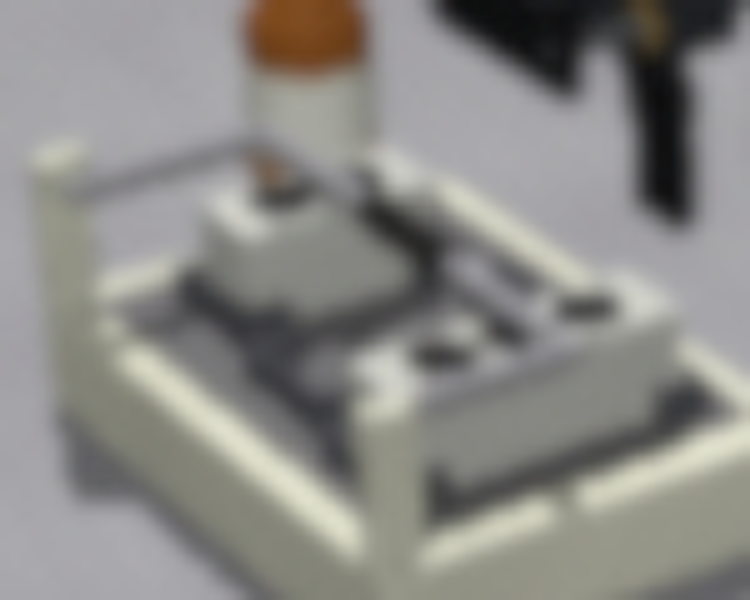

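View pics/full_s.png

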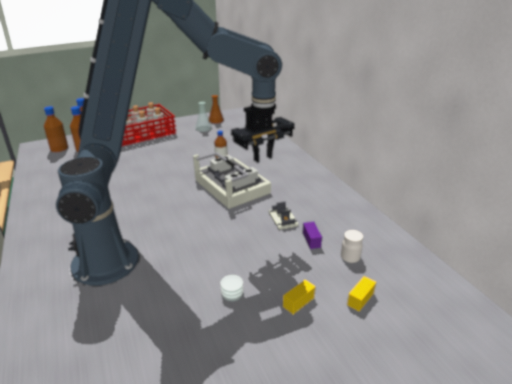

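The far corner of the bail and the stop force both point to shut, but the sleeve pixels leave about 0.1 rad of doubt. I'll confirm by touching the bar from above with closed fingertips; a shut bar has its top at z = 0.111 m.

Call:
{"fn": "carry_out", "kwargs": {
  "motion": "1 0.2 0 0 0 0 0; 1 0.2 0 0 0 0 0; 1 0.2 0 0 0 0 0; 1 0.2 0 0 0 0 0; 1 0.2 0 0 0 0 0; 0 0 0 0 0 0 0; 0 0 1 0 0 0 0; 0 0 1 0 0 0 0; 0 0 0.3 0 0 0 0; 0 0 0 0 0 0 0"
}}

```text
time_s: 58.6
ee_pos: [0.5326, 0.2714, 0.127]
tcp_rot: [-0.0, 0.637, 0.771, -0.001]
wrist_force: [0.0, 0.3, -0.8]
width: 0.0009
```

Call:
{"fn": "carry_out", "kwargs": {
  "motion": "0 0 0.1 0 0 0 0; 0 0 0.1 0 0 0 0; 0 0 0 0 0 0 0"
}}

```text
time_s: 58.98
ee_pos: [0.5345, 0.272, 0.1172]
tcp_rot: [0.001, 0.637, 0.771, 0.001]
wrist_force: [-0.2, 0.0, -0.2]
width: 0.0004
```

Call:
{"fn": "carry_out", "kwargs": {
  "motion": "0 0 0.08 0 0 0 0; 0 0 0.06 0 0 0 0; 0 0 0 0 0 0 0"
}}

```text
time_s: 59.35
ee_pos: [0.535, 0.2721, 0.1111]
tcp_rot: [0.001, 0.637, 0.771, 0.002]
wrist_force: [-3.4, -1.5, 14.0]
width: 0.0002
```

The first contact is at about 0.111 m with 14 N, so the bail is shut. Backing away clear.

Call:
{"fn": "carry_out", "kwargs": {
  "motion": "0 0 -0.5 0 0 0 0; 0 0 -1 0 0 0 0; 0 0 -1 0 0 0 0; -1 -0.2 0 0 0 0 0; -1 -0.2 0 0 0 0 0; -1 -0.2 0 0 0 0 0; -1 -0.2 0 0 0 0 0; -1 -0.2 0 0 0 0 0; 0 0 0 0 0 0 0; 0 0 0 0 0 0 0; 0 0 0 0 0 0 0"
}}

```text
time_s: 60.72
ee_pos: [0.5313, -0.0325, 0.2582]
tcp_rot: [0.0, 0.636, 0.771, 0.001]
wrist_force: [-0.1, 0.4, 0.6]
width: 0.0006
```

```bash
python3 - <<'E'
from s11 import *
from ov import *
D={n:robot.capture(n) for n in ("side","top")}
ims=[crop(D[n],x0,y0,w,h,s) for n,(x0,y0,w,h,s) in (("side",(180,120,100,95,4)),("top",(155,140,95,95,4)))]
cv2.imwrite("pics/g19.png",np.hstack(ims)); o=robot.observe(); print(o["ee_pos"],o["wrist_force"],o["time_s"])
E
```

```text
[ 0.5314481  -0.03245552  0.25825083] [-0.09785484 -0.68174554 -0.3223884 ] 60.825
```

View pics/g19.png

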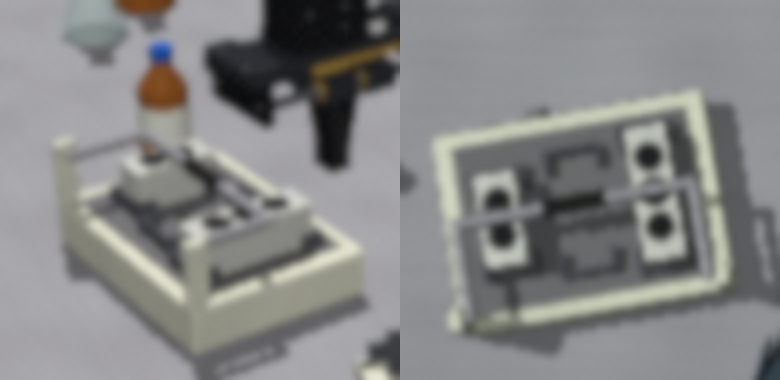

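Both blocks lie in their own pockets with the big wells up, the bail is shut over them, and the arm is clear. Handing in.

```bash
python3 -c "
from bench import robot
print(robot.close_job())"
```

```text
the job is handed in; nothing more can be done
None
```

The job is done and handed in at about 61 s of the 210 s allowed; the hand-in reports no verdict.

Only `block_long` and `block_short` were on the bench, so there was no middle block to place. I swung the bail up and back to about 2.0 rad. Then, the long block first and the short one after it, I stood each in the spring clip, let go, took it again from the other face and laid it in its own pocket. Last I led the bail back down.

**Last checks:**
- **Blocks:** in both camera views each block matches its expected seated position, big wells up. Each touched the pocket floor at the expected height, with 5 to 6 N.
- **Bail:** the side picture left about 0.1 rad of doubt, because the sleeve looked slightly high. Touching the bar with closed fingertips settled it: no contact down to 0.117 m, then 14 N at 0.111 m, which is the height for shut.
- **Other things:** I did not touch the dishes, bottle, jar or look-alikes. No measurement of them was made at the end; in the last full side view they looked where they started.
- **Robot:** at hand-in the arm was clear of everything and the wrist force was near zero.

**Disagreement on the way:** my first fit of the bath from its outline put it about 3 mm off the fit from its pocket ribs. I used the rib fit, and both blocks went in with no side force.

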